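# Oil the carving tools and lay them on the drip rack

## Robot

A 6-joint arm with a two-finger parallel gripper is mounted at the origin on the work surface. World frame = base frame: x ahead of the robot, y to its left, z up, the work surface at z = 0. Lengths are in mm, angles in rad, forces in N, time in s.
With the tool pointing down it reaches from about 275 to 1000 mm from the base axis. Payload 8.4 kg.
Tool frame: the origin (TCP) lies between the finger pads; the fingertips stand r.nose_length ahead of it and the grasp point (between the pads) lies 8 mm behind it (r.nose_length is the distance from the TCP to the fingertips, in mm); y points along the fingers, x is the direction in which the jaws open and shut, and the axes are right-handed (so a half turn about y gives the same grasp; the last joint's range is limited). The gripper opens to 85 mm and grips with 20 to 120 N. Pads are 22 mm wide; open, the fingers measure 114 mm over their backs; the gripper's body (76 mm by 85 mm) begins 54 mm behind the grasp point. The pads swing forward as they close: fully open they stand 13 mm farther back than shut.
Start: joints at [1.251, 0.353, 1.633, -0, 1.155, -0.002], TCP at [195.297, 593.706, 242.281] pointing down, gripper open.
Joint ranges: [-2.63, 2.63], [-0.92, 2.1], [0.06, 2.66], [-1.3, 4.44], [0, 2.69], [-3.02, 3.02]. Speed limits (rad/s): [2.22, 2.22, 2.79, 3.14, 3.14, 3.14].

## Interface

Orientations are given as [roll, pitch, yaw] about the fixed x, y, z axes, in that order (R = Rz(yaw) Ry(pitch) Rx(roll)).
In Python, from rig import r, cams, order gives the robot as it stands. The module is installed in compiled form; this text tells all that it offers.
- The arm moves only by the shell command python3 -m crank 'ROWS' [FORCE]. ROWS is JSON, a list of rows, each a list of 7 numbers: the turn, a rotation vector about the tool's x, y, z in degrees, then the shift along the tool's x, y, z in cm, then the opening, from -1 (shut) to 1 (fully open). A call has exactly 10 rows; each row shifts and turns the pose as measured when the row begins, along the tool's axes as they then stand; what a row does not reach is not made up. A row lasts 1/12 s, in which the tool goes at most 41.7 mm and 7.16 degrees, less where a joint would pass 70% of its speed; a pose out of reach is approached as far as the arm can. A call with a gripper value outside its range is refused whole. The fingers move at their own pace and stop on an object; FORCE is the grip in N (left out, the last holds). Time passes only in rows, so rows that do not move let the fingers close, or fill a call up. It gives the time, the measured TCP pose, the force and the opening at its end, in the units of the state.
- r.sense(): the state, without advancing time (a new reading comes with each control period).
- cams.grab_frame(name): name is "scene" or "top" or "wrist"; returns the picture (420x560x3 uint8, blue, green, red); there is no depth.
- cams.camera_info(name): a dict with "intrinsics" (3x3 intrinsics, pixels), "view" (4x4, takes a point from world to camera coordinates); the wrist camera has in their place "hand_eye" (4x4, takes a point from camera to tool coordinates, whose origin is the TCP and whose axes are the tool frame's). Camera axes: x right, y up, looking along -z (the intrinsics and any distortion apply to the point x, -y, -z); pixel columns grow to the right and rows downward; lengths in mm; the calibration is good to about 2 mm. A picture is of the moment at which its call begins: read the wrist's pose just before it. camera_info takes no time and is no camera call.
- order.sign_off(): hands the job in, once; it reports no verdict.
The state is a dict: "clock": time; "qpos": joint angles; "qvel": joint speeds; "joint_efforts": joint torques, N m; "eef_pos": TCP position; "tcp_rot": TCP orientation; "contact_force": force on the tool from outside, world axes, zero at the start; "wrist_torque": the same for the moment, N m; "opening": opening from 0.0 (shut) to 1.0 (fully open).
Only numpy, scipy, OpenCV 4.12 (cv2) and the standard library are available. Lean on these libraries where they do the work, as an engineer would, in place of code of your own. Each camera call takes 0.05 s, during which the arm holds its last target.

## Task

Oil today's carving tools against rust: take the lid off the oil pot, then, one tool after another from the widest blade to the narrowest, dip the tip of the blade about half-way down into the pot for about a second without ramming it into the pot, and lay the tool on the sloped drip rack. Each tool lies in a slot of its own across both rails, handle on the near, higher rail, blade pointing down the slope with its upper face up, the widest blade farthest left and the narrower ones in order to its right. Finish with the lid properly back on the upright pot, and leave the other things on the bench where they are.

Things in the scene. Friction and masses are not known exactly. Their poses are not given: they have to be found in the camera images.
- chisel_grip (a point): Flat chisel, the widest blade (30 mm), pale wooden handle. 200 mm long, 0.12 kg: straight handle of 24 x 24 mm section, 120 mm long, then an 80 mm blade, 5 mm thick, on the same axis. This point: on that axis, 12 mm above the handle's underside, near the centre of mass, 85 mm from the butt. x points to the tip, z up from the blade's upper face. Starts lying level on the bench. None at the start: not there today.
- chisel_tip (a point): Cutting tip of the flat chisel: the end of the blade, on the tool's axis, 115 mm along x from the grip point.
- gouge_wide_grip (a point): Wide gouge, second widest blade (21 mm), dark brown wooden handle. 200 mm long, 0.12 kg: straight handle of 24 x 24 mm section, 120 mm long, then an 80 mm blade, 5 mm thick, on the same axis. This point: on that axis, 12 mm above the handle's underside, near the centre of mass, 85 mm from the butt. x points to the tip, z up from the blade's upper face. Starts lying level on the bench. None at the start: not there today.
- gouge_wide_tip (a point): Cutting tip of the wide gouge: the end of the blade, on the tool's axis, 115 mm along x from the grip point.
- gouge_small_grip (a point): Small gouge, third widest blade (14 mm), red handle. 200 mm long, 0.12 kg: straight handle of 24 x 24 mm section, 120 mm long, then an 80 mm blade, 5 mm thick, on the same axis. This point: on that axis, 12 mm above the handle's underside, near the centre of mass, 85 mm from the butt. x points to the tip, z up from the blade's upper face. Starts lying level on the bench. None at the start: not there today.
- gouge_small_tip (a point): Cutting tip of the small gouge: the end of the blade, on the tool's axis, 115 mm along x from the grip point.
- vtool_grip (a point): V-tool, the narrowest blade (8 mm), blue handle. 200 mm long, 0.12 kg: straight handle of 24 x 24 mm section, 120 mm long, then an 80 mm blade, 5 mm thick, on the same axis. This point: on that axis, 12 mm above the handle's underside, near the centre of mass, 85 mm from the butt. x points to the tip, z up from the blade's upper face. Starts lying level on the bench. None at the start: not there today.
- vtool_tip (a point): Cutting tip of the V-tool: the end of the blade, on the tool's axis, 115 mm along x from the grip point.
- pot_mouth (a point): Centre of the oil pot's mouth, at rim height, z up: a round blue stoneware pot (0.9 kg, loose on the bench), 94 mm outside and 84 mm inside diameter, 75 mm high, inner floor 67 mm below this point. At the start the lid is on it. The oil is not modelled.
- lid_knob (a point): Centre of the knob of the pot's wooden lid (loose, 0.12 kg), z up. Knob 24 mm in diameter, 16 mm high, on a neck; lid disc 100 mm in diameter, its underside (which rests on the rim) 24 mm below this point, and below that a 72 mm plug, 10 mm deep, that drops loosely into the mouth. On a flat surface it stands on the plug, this point 34 mm up.
- cork_mat: A square cork mat, 130 x 130 mm, 4 mm thick, fixed on the bench with nothing on it: a clear place for the lid meanwhile. Origin at the centre of its underside.
- rack_bed: Sloped bed of the wooden drip rack (fixed, 360 mm wide): two notched rails 16 mm wide along y. x points down the slope (15 degrees), away from the robot; y to the robot's left; z square to the slope. Origin 95 mm above the bench, half-way along the rails. Higher, near rail: at x = -42 mm, top at z = 0. Lower, far rail: at x = +70 mm, top at z = 9.5 mm. Friction holds the tools.
- slot1 (a point): Slot 1 of 4 from the left: where the grip point of a tool in this slot comes to lie when its tip points down the slope (bed y = +105 mm, x = 0, z = 12 mm; axes as the bed's). Each slot is a 44 mm wide notch in both rails, between teeth 26 mm wide that rise 16 mm above the rail; handle on the near rail, blade on the far one. Open between the rails.
- slot2 (a point): Slot 2 of 4 from the left: where the grip point of a tool in this slot comes to lie when its tip points down the slope (bed y = +35 mm, x = 0, z = 12 mm; axes as the bed's). As slot 1.
- slot3 (a point): Slot 3 of 4 from the left: where the grip point of a tool in this slot comes to lie when its tip points down the slope (bed y = -35 mm, x = 0, z = 12 mm; axes as the bed's). As slot 1.
- slot4 (a point): Slot 4 of 4 from the left: where the grip point of a tool in this slot comes to lie when its tip points down the slope (bed y = -105 mm, x = 0, z = 12 mm; axes as the bed's). As slot 1.
Mind the look-alikes: they are no part of the job. What is shaped like the part that bears pot_mouth but purple is not meant.

How it is judged:
By the outcome, as a careful person would: the job done as asked, in the order asked, and still so for the second after the job is handed in, with the robot touching nothing.
Of chisel, gouge_wide, gouge_small, vtool only 3 to 4 are there at a start; the rules pass over those that are not, and their reading is None.
At some moment in a run one of chisel, gouge_wide, gouge_small, vtool may be knocked a few centimetres aside while the robot is not near it.
It also fails if it takes over 208 s, if anything falls off the work surface, if the arm or the gripper's body presses on something with over 40 N, if the wrist force passes 120 N, or if a joint passes its speed limit or range.

## Working session

There is one attempt and no reset: what is moved stays moved. The work goes in short steps, Python scripts to look and compute and a shell command to move; the robot and the scene stay as the last step left them, time stands still between calls to the robot, and variables do not carry over. Pictures are saved under pics/ and viewed, and the job is handed in when it is done.

```bash
mkdir -p pics; ls; python3 - <<'E'
from rig import r,cams,order
import cv2
s=r.sense(); print(s, r.nose_length)
for n in ["scene","top","wrist"]:
    im=cams.grab_frame(n); cv2.imwrite(f"pics/{n}0.png",im)
    print(n,{k:(v.tolist() if hasattr(v,'tolist') else v) for k,v in cams.camera_info(n).items()})
E
```

```text
pics
{'clock': 0.0, 'qpos': array([ 1.25064820e+00,  3.53675363e-01,  1.63415897e+00,  1.44277224e-05,
        1.15518918e+00, -2.39981234e-03]), 'qvel': array([ 1.51963654e-03,  1.24116470e-03, -3.22200785e-05, -1.19797029e-03,
       -1.99049313e-04, -2.70307268e-04]), 'joint_efforts': array([ 1.99564318e-03, -6.05228090e+01, -3.42080534e+01,  2.85400338e-04,
        9.00878134e-03,  2.34737217e-05]), 'eef_pos': array([195.11452534, 593.26550744, 241.53404616]), 'tcp_rot': array([-1.57077970e+00,  1.43081758e-03,  1.25304219e+00]), 'contact_force': array([ 0.11321678,  0.02397538, -0.23057835]), 'wrist_torque': array([-0.0121273 , -0.00205383, -0.05278025]), 'opening': 1.0006057214859532} 11.0
scene {'intrinsics': [[449.44804650811324, 0.0, 283.8283488534373], [0.0, 449.44804650811324, 211.69848481411364], [0.0, 0.0, 1.0]], 'view': [[0.4773866687692193, 0.8786810941971076, 0.004637152359115154, -223.739977194468], [-0.6271411035143291, 0.3370193191791555, 0.7022193494790984, 226.56669243387367], [0.6154640564356761, -0.33813830484077456, 0.7119455611457596, -1655.8402835757613], [0
[... 180 characters left out ...]
5507, -0.9999963246322341, -0.00036650204412474156, 20.562147527037524], [0.9910742097509496, -0.002711216540638936, 0.1332837577178871, -451.0884331350317], [-0.13328426151746456, -5.1858373885382175e-06, 0.9910778504259146, -1195.3201261479608], [0.0, 0.0, 0.0, 1.0]]}
wrist {'intrinsics': [[325.0508651530241, 0.0, 274.05496571549577], [0.0, 325.0508651530241, 207.53375097583165], [0.0, 0.0, 1.0]], 'hand_eye': [[0.9999997112528048, -0.0007392954451970123, 0.00017588789384582746, 0.7898757312340132], [0.0003864085189010698, 0.29537355107765007, -0.9553817645382575, -130.88593487707394], [0.0006543567551506183, 0.9553815566390335, 0.2953737514594238, 75.08222580623062], [0.0, 0.0, 0.0, 1.0]]}
```

View pics/scene0.png

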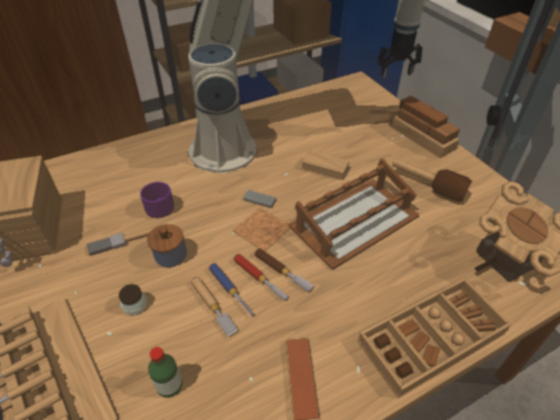

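View pics/top0.png

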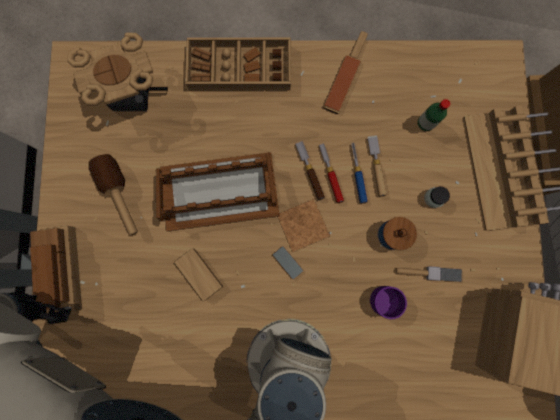

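View pics/wrist0.png

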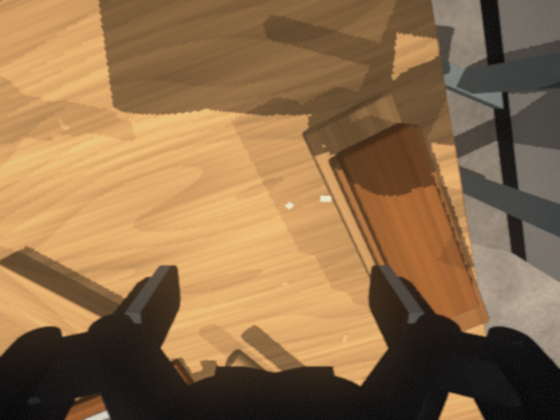

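```bash
cat > h.py <<'E'
import numpy as np, cv2
from rig import r,cams,order
from scipy.spatial.transform import Rotation as R
def pose(s=None):
    s=s or r.sense(); return np.array(s['eef_pos']),R.from_euler('xyz',s['tcp_rot']).as_matrix()
def cam(name,P=None):
    i=cams.camera_info(name); K=np.array(i['intrinsics'])
    if name!='wrist': V=np.array(i['view'])
    else:
        p,M=P if P is not None else pose(); T=np.eye(4);T[:3,:3]=M;T[:3,3]=p
        V=np.linalg.inv(T@np.array(i['hand_eye']))
    return K,V
def ray(C,uv):
    K,V=C; d=np.linalg.inv(K)@np.array([uv[0],uv[1],1.]); d=np.array([d[0],-d[1],-d[2]])
    Rm=V[:3,:3]; return -Rm.T@V[:3,3], Rm.T@d
def onz(C,uv,z):
    o,d=ray(C,uv); return o+d*(z-o[2])/d[2]
def proj(C,p):
    K,V=C; c=V[:3,:3]@np.array(p)+V[:3,3]; q=K@np.array([c[0],-c[1],-c[2]]); return q[:2]/q[2]
def crop(im,x0,y0,x1,y1,k,fn):
    cv2.imwrite(fn,cv2.resize(im[y0:y1,x0:x1],None,fx=k,fy=k,interpolation=cv2.INTER_CUBIC))
E
python3 - <<'E'
import cv2
from h import crop
im=cv2.imread('pics/top0.png')
crop(im,280,120,470,320,3.0,'pics/c1.png'); crop(im,150,140,290,240,5.0,'pics/c2.png')
E
```

```text
(no output)
```

View pics/c1.png

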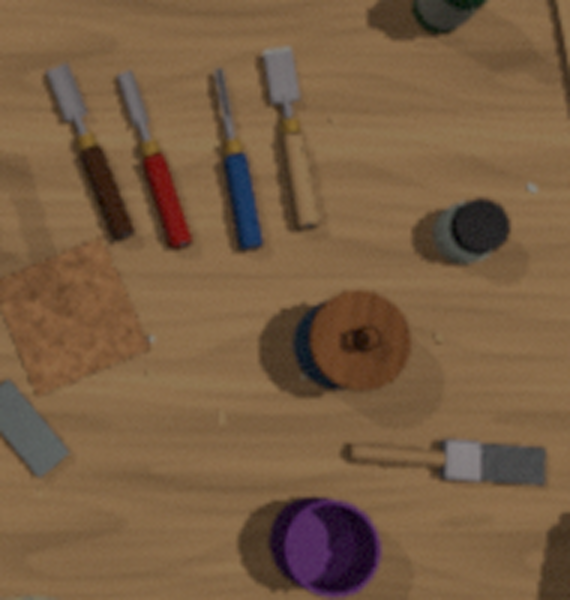

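View pics/c2.png

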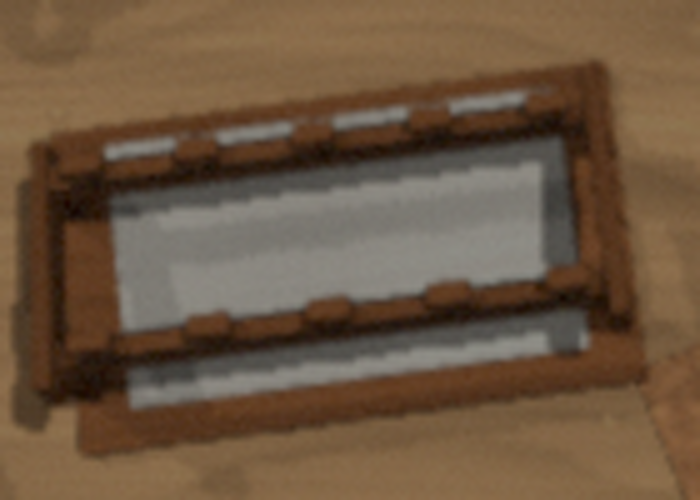

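```bash
python3 - <<'E'
from h import *
C=cam('top'); np.set_printoptions(precision=1,suppress=True)
f=lambda x,y:(280+x/3,120+y/3)
T={'chisel':[(281,50),(308,224)],'wide':[(60,68),(122,235)],'small':[(126,74),(181,243)],'v':[(219,71),(250,246)]}
for k,(a,b) in T.items():
    A=onz(C,f(*a),12);B=onz(C,f(*b),12); print(k,A[:2],B[:2],np.linalg.norm(A-B),np.degrees(np.arctan2(*(A-B)[[1,0]])))
print('knob',onz(C,f(362,338),105),'lid',onz(C,f(359,340),80))
print('mat',onz(C,f(75,315),4))
print('purple',onz(C,f(326,547),75))
g=lambda x,y:(150+x/5,140+y/5)
# far rail tooth tops ; near rail teeth
for q in [(75,160),(195,148),(313,132),(430,115),(547,103)]: print('far',onz(C,g(*q),100))
for q in [(88,330),(209,322),(328,307),(447,290),(567,275)]: print('near',onz(C,g(*q),120))
E
```

```text
chisel [ 703.  -279.3] [ 511.9 -301.5] 192.39244894793705 6.613063698497961
wide [683.6 -40.2] [ 500.6 -104.2] 193.8136645078898 19.28440848393107
small [ 676.7 -111.3] [ 491.9 -166.5] 192.85505793391675 16.617125825592066
v [ 679.8 -211.7] [ 488.5 -239.3] 193.26413593250652 8.224384507151418
knob [ 382.9 -325.4  105. ] lid [ 383.  -329.9   80. ]
mat [416.5 -54.    4. ]
purple [ 182.4 -290.8   75. ]
far [566.2 366.6 100. ]
far [573.3 295.4 100. ]
far [582.9 225.3 100. ]
far [593.1 155.7 100. ]
far [600.3  85.8 100. ]
near [460.7 349.3 120. ]
near [465.2 279.5 120. ]
near [473.8 210.9 120. ]
near [483.6 142.1 120. ]
near [492.3  72.6 120. ]
```

```bash
python3 -m crank '[[0,0,0,-3.0,0,-2.8,0.3],[0,0,0,-3.0,0,-2.8,0.3],[0,0,0,-3.0,0,-2.8,0.3],[0,0,0,-3.0,0,-2.8,0.3],[0,0,0,-3.0,0,-2.8,0.3],[0,0,0,-3.0,0,-2.8,0.3],[0,0,0,-3.0,0,-2.8,0.3],[0,0,0,-3.0,0,-2.8,0.3],[0,0,0,-3.0,0,-2.8,0.3],[0,0,0,-3.0,0,-2.8,0.3]]' 80
cat >> h.py <<'E'
np.set_printoptions(precision=2,suppress=True)
def Rm(ypr_yaw,tilt=0):
    """hand pointing down, tool x at yaw (deg), then pitched by tilt deg about tool x"""
    return R.from_euler('z',ypr_yaw,degrees=True).as_matrix()@R.from_euler('x',-90,degrees=True).as_matrix()@R.from_euler('x',tilt,degrees=True).as_matrix()
def plan(p,M=None,n=10):
    p0,M0=pose(); M=M0 if M is None else M
    rv=np.degrees(R.from_matrix(M0.T@M).as_rotvec()); d=M0.T@(np.array(p)-p0)/10
    print('now',p0,'yaw',np.degrees(np.arctan2(M0[1,0],M0[0,0])),'d_dir',M0[:,1])
    print('rot total',rv,'per row',rv/n); print('shift cm now-axes',d,'per row',d/n,'| target-axes',M.T@(np.array(p)-p0)/10, 'dist mm',np.linalg.norm(d)*10)
E
python3 - <<'E'
from h import *
s=r.sense();print(s['eef_pos'],s['tcp_rot'],s['opening'],s['qpos'],r.nose_length)
plan([383,-328,242])
E
```

```text
clock: 0.98
eef_pos: [366.5, 218.3, 238.7]
tcp_rot: [-1.57, -0.0, 1.264]
contact_force: [0.7, -0.2, 0.5]
opening: 0.646
[366.54 218.27 238.67] [-1.57 -0.    1.26] 0.6464341738709165 [ 0.53  0.04  2.04  0.    1.06 -0.73] 11.0
now [366.54 218.27 238.67] yaw 72.43319003841806 d_dir [-0.  0. -1.]
rot total [0. 0. 0.] per row [0. 0. 0.]
shift cm now-axes [-51.58  -0.36 -18.06] per row [-5.16 -0.04 -1.81] | target-axes [-51.58  -0.36 -18.06] dist mm 546.5279103480267
```

```bash
python3 -m crank '[[0,0,0,-3.9,0,-1.2,0.3],[0,0,0,-3.9,0,-1.2,0.3],[0,0,0,-3.9,0,-1.2,0.3],[0,0,0,-3.9,0,-1.2,0.3],[0,0,0,-3.9,0,-1.2,0.3],[0,0,0,-3.9,0,-1.2,0.3],[0,0,0,-3.9,0,-1.2,0.3],[0,0,0,-3.9,0,-1.2,0.3],[0,0,0,-3.9,0,-1.2,0.3],[0,0,0,-3.9,0,-1.2,0.3]]' 
python3 - <<'E'
from h import *
P=pose(); im=cams.grab_frame('wrist'); cv2.imwrite('pics/w1.png',im); print(P[0])
C=cam('wrist',P)
for p in [[383,-328,99],[383,-328,75],[610,-290,12],[182,-291,75]]: print(p,proj(C,p))
E
```

```text
clock: 1.82
eef_pos: [361.5, -198.5, 239.8]
tcp_rot: [-1.577, -0.002, 1.265]
contact_force: [0.4, 0.9, 0.2]
opening: 0.648
[ 361.51 -198.53  239.79]
[383, -328, 99] [145.7  258.95]
[383, -328, 75] [154.78 248.  ]
[610, -290, 12] [263.87 366.1 ]
[182, -291, 75] [95.61 16.5 ]
```

View pics/w1.png

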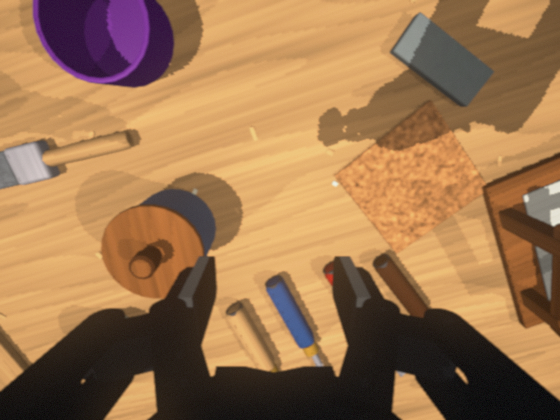

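```bash
python3 - <<'E'
from h import *
im=cv2.imread('pics/w1.png'); C=cam('wrist')
crop(im,90,180,230,310,4.5,'pics/c3.png')
print(onz(C,(143,262),102), onz(C,(153,252),83))
m=[(333,178),(430,102),(487,185),(401,252)]
q=np.array([onz(C,u,4) for u in m]);print(q,q.mean(0))
for s in [(133,255),(394,40)]:pass
E
```

```text
[ 384.86 -337.77  102.  ] [ 384.65 -335.08   83.  ]
[[ 387.28 -141.64    4.  ]
 [ 338.05  -21.86    4.  ]
 [ 448.97   26.01    4.  ]
 [ 503.13  -84.8     4.  ]] [419.36 -55.58   4.  ]
```

View pics/c3.png

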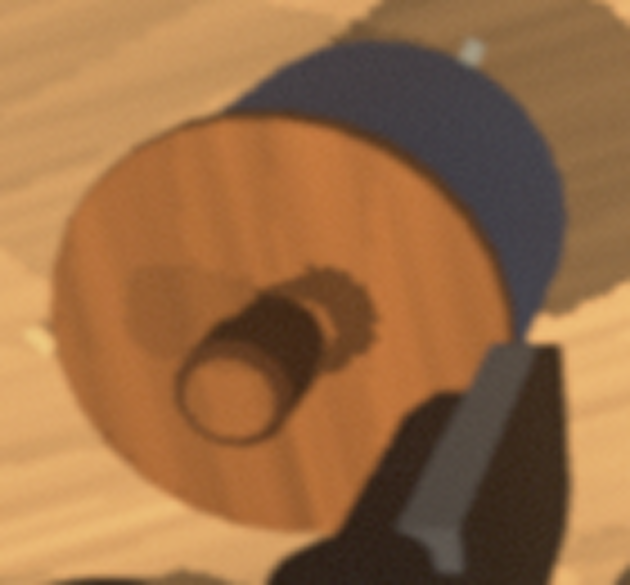

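```bash
python3 - <<'E'
from h import *
C=cam('wrist'); print(onz(C,(141.6,267.1),107))
plan([384,-333,165],Rm(90))
plan([384,-333,165])
E
```

```text
[ 387.39 -338.21  107.  ]
now [ 362.03 -205.05  240.27] yaw 72.38421583014171 d_dir [ 0.01 -0.   -1.  ]
rot total [  0.48 -17.62  -0.17] per row [ 0.05 -1.76 -0.02]
shift cm now-axes [-11.52   7.6   -5.9 ] per row [-1.15  0.76 -0.59] | target-axes [-12.79   7.53  -2.2 ] dist mm 150.06413601740584
now [ 362.03 -205.05  240.27] yaw 72.38421583014171 d_dir [ 0.01 -0.   -1.  ]
rot total [0. 0. 0.] per row [0. 0. 0.]
shift cm now-axes [-11.52   7.6   -5.9 ] per row [-1.15  0.76 -0.59] | target-axes [-11.52   7.6   -5.9 ] dist mm 150.06413601740584
```

```bash
python3 -m crank '[[0,-1,0,-1.5,0.95,-0.7,0.3],[0,0,0,-1.5,0.95,-0.7,0.3],[0,0,0,-1.5,0.95,-0.7,0.3],[0,0,0,-1.5,0.95,-0.7,0.3],[0,0,0,-1.5,0.95,-0.7,0.3],[0,0,0,-1.5,0.95,-0.7,0.3],[0,0,0,-1.5,0.95,-0.7,0.3],[0,0,0,-0.8,0.9,-0.7,0.3],[0,0,0,0,0,0,0.3],[0,0,0,0,0,0,0.3]]' 
python3 - <<'E'
from h import *
P=pose(); im=cams.grab_frame('wrist'); cv2.imwrite('pics/w2.png',im); print(P[0],pose()[0])
C=cam('wrist',P)
for p in [[385,-332,107],[385,-332,83],[610,-290,12],[182,-291,75]]: print(p,proj(C,p))
np.save('P2.npy',np.c_[P[1],P[0]])
E
```

```text
clock: 2.7
eef_pos: [380.8, -341.6, 161.3]
tcp_rot: [-1.579, 0.001, 1.269]
contact_force: [0.7, 1.4, -0.7]
opening: 0.653
[ 380.77 -341.58  161.32] [ 380.78 -341.36  161.43]
[385, -332, 107] [289.91 236.43]
[385, -332, 83] [288.34 222.79]
[610, -290, 12] [382.14 375.83]
[182, -291, 75] [ 252.1  -158.34]
```

View pics/w2.png

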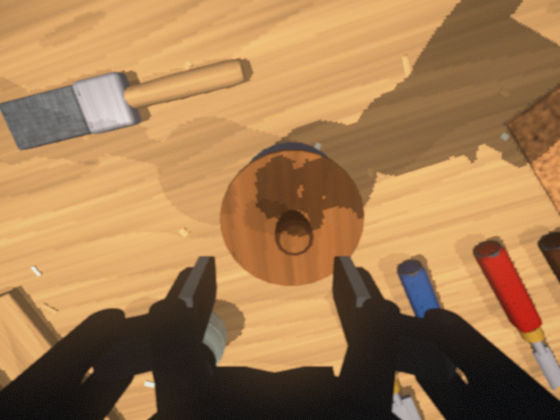

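```bash
python3 - <<'E'
from h import *
a=np.load('P2.npy');C=cam('wrist',(a[:,3],a[:,:3])); k=onz(C,(294,234),107);print(k, onz(C,(292,218),83))
plan([(k[0]),k[1],101],Rm(73))
E
```

```text
[ 384.2  -329.15  107.  ] [ 382.41 -328.63   83.  ]
now [ 380.78 -341.36  161.43] yaw 72.72468105437395 d_dir [ 0.01 -0.   -1.  ]
rot total [ 0.5  -0.27 -0.09] per row [ 0.05 -0.03 -0.01]
shift cm now-axes [1.28 6.04 0.09] per row [0.13 0.6  0.01] | target-axes [1.27 6.04 0.03] dist mm 61.74172014083754
```

```bash
python3 -m crank '[[0.5,0,0,0.6,0,0,0.3],[0,0,0,0.6,0,0,0.3],[0,0,0,0,1,0,0.3],[0,0,0,0,1,0,0.3],[0,0,0,0,1,0,0.3],[0,0,0,0,1,0,0.3],[0,0,0,0,1,0,0.3],[0,0,0,0,0.8,0,0.3],[0,0,0,0,0,0,0.3],[0,0,0,0,0,0,0.3]]' 
python3 - <<'E'
from h import *
P=pose(); im=cams.grab_frame('wrist'); crop(im,150,100,430,300,2.5,'pics/c4.png'); print(P[0],pose()[0])
E
```

```text
clock: 3.58
eef_pos: [384.2, -325.2, 98.3]
tcp_rot: [-1.57, 0.001, 1.272]
contact_force: [0.4, -0.1, 0.2]
opening: 0.646
[ 384.16 -325.15   98.28] [ 384.04 -325.11   98.34]
```

View pics/c4.png

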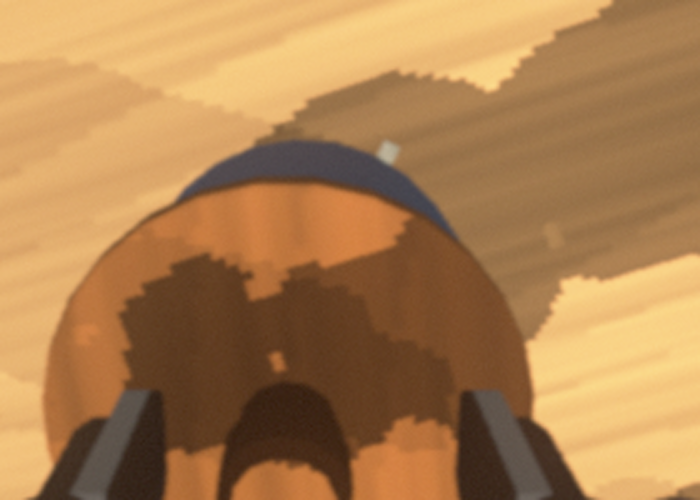

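```bash
python3 -m crank '[[0,0,0,-0.4,-0.2,0,0.3],[0,0,0,0,0,0,0.3],[0,0,0,0,0,0,-1],[0,0,0,0,0,0,-1],[0,0,0,0,0,0,-1],[0,0,0,0,0,0,-1],[0,0,0,0,0,0,-1],[0,0,0,0,0,0,-1],[0,0,0,0,0,0,-1],[0,0,0,0,0,0,-1]]' 60
python3 - <<'E'
from h import *
print(r.sense()['opening'],r.nose_length)
plan([416,-53,160])
E
```

```text
clock: 4.47
eef_pos: [383.6, -330.6, 102.6]
tcp_rot: [-1.573, 0.003, 1.272]
contact_force: [0.6, 0.4, -1.5]
opening: 0.253
0.2532177007760025 11.0
now [ 383.6  -330.56  102.56] yaw 72.85447061349929 d_dir [ 0. -0. -1.]
rot total [0. 0. 0.] per row [0. 0. 0.]
shift cm now-axes [27.46 -5.82  5.07] per row [ 2.75 -0.58  0.51] | target-axes [27.46 -5.82  5.07] dist mm 285.2896830270197
```

```bash
python3 -m crank '[[0,0,0,0,-1.5,0,-1],[0,0,0,0,-1.5,0,-1],[0,0,0,0.5,-2,0.1,-1],[0,0,0,3.5,-1,0.65,-1],[0,0,0,3.5,0,0.65,-1],[0,0,0,3.5,0,0.65,-1],[0,0,0,3.5,0,0.65,-1],[0,0,0,3.5,0,0.65,-1],[0,0,0,3.5,0,0.65,-1],[0,0,0,0,0,0,-1]]' 60
python3 - <<'E'
from h import *
s=r.sense();print(s['contact_force'],s['opening'])
P=pose(); im=cams.grab_frame('wrist');cv2.imwrite('pics/w3.png',im);im=cams.grab_frame('top');cv2.imwrite('pics/t3.png',im)
np.save('P3.npy',np.c_[P[1],P[0]])
plan([416,-53,60])
E
```

```text
clock: 5.3
eef_pos: [409.8, -106.5, 164.5]
tcp_rot: [-1.575, 0.002, 1.265]
contact_force: [0.3, -0.2, -2.1]
opening: 0.254
[ 0.33 -0.25 -2.12] 0.25434181438683295
now [ 410.02 -109.85  164.67] yaw 72.52553060111768 d_dir [ 0. -0. -1.]
rot total [0. 0. 0.] per row [0. 0. 0.]
shift cm now-axes [ 5.64 10.44  1.2 ] per row [0.56 1.04 0.12] | target-axes [ 5.64 10.44  1.2 ] dist mm 119.2570239866108
```

View pics/w3.png

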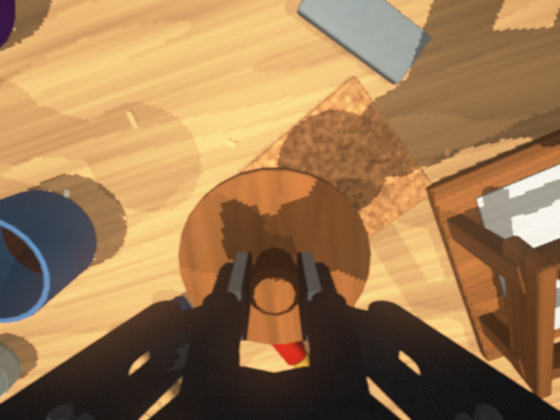

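View pics/t3.png

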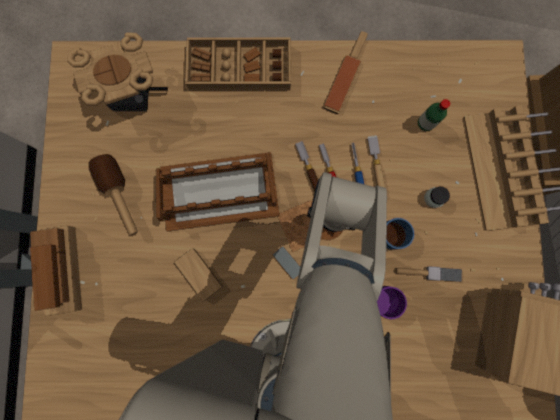

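```bash
python3 -m crank '[[0,0,0,3.0,1.0,0.7,-1],[0,0,0,2.5,2.0,0.5,-1],[0,0,0,0,2.5,0,-1],[0,0,0,0,2.5,0,-1],[0,0,0,0,1.5,0,-1],[0,0,0,0,0.7,0,-1],[0,0,0,0,0,0,-1],[0,0,0,0,0,0,-1],[0,0,0,0,0,0,-1],[0,0,0,0,0,0,-1]]' 60
python3 - <<'E'
from h import *
P=pose(); im=cams.grab_frame('wrist');cv2.imwrite('pics/w4.png',im)
plan([417,-52,42])
t=cv2.imread('pics/t3.png'); crop(t,370,210,430,260,10,'pics/c5.png')
a=np.load('P3.npy');C=cam('wrist',(a[:,3],a[:,:3]))
print(onz(C,(352,77),4),onz(C,(432,182),4))
E
```

```text
clock: 6.23
eef_pos: [421.2, -61.9, 61.5]
tcp_rot: [-1.586, 0.004, 1.256]
contact_force: [0.0, -0.5, -0.9]
opening: 0.254
now [421.44 -61.96  61.67] yaw 71.99166655757894 d_dir [ 0.01 -0.01 -1.  ]
rot total [0. 0. 0.] per row [0. 0. 0.]
shift cm now-axes [0.82 1.95 0.76] per row [0.08 0.2  0.08] | target-axes [0.82 1.95 0.76] dist mm 22.495625776958697
[335.69 -14.59   4.  ] [444.9   34.48   4.  ]
```

View pics/w4.png

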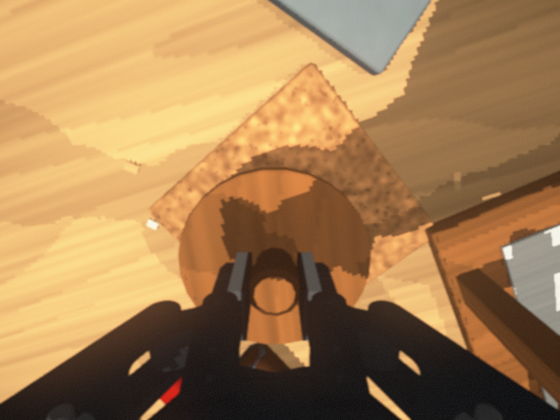

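View pics/c5.png

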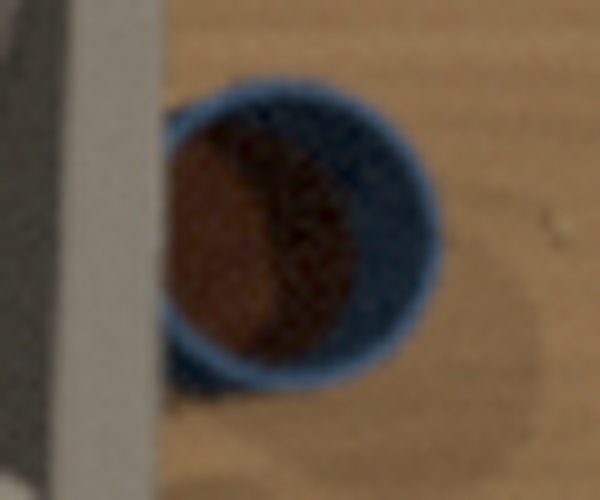

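```bash
python3 - <<'E'
from h import *
C=cam('wrist'); a,b,c=[onz(C,u,4) for u in [(150,217),(312,65),(430,223)]];print(a,b,c,(a+c)/2, a+c-b)
m=(a+c)/2
plan([m[0],m[1],42],Rm(72))
T=cam('top'); print('pot',onz(T,(370+28.7,210+23.5),75), onz(T,(370+44,210+23.5),75),onz(T,(370+28.8,210+8),75),onz(T,(370+28.8,210+38.8),75))
E
```

```text
[ 388.87 -130.82    4.  ] [337.   -12.87   4.  ] [445.36  31.57   4.  ] [417.12 -49.62   4.  ] [497.24 -86.38   4.  ]
now [421.44 -61.96  61.67] yaw 71.99166655757894 d_dir [ 0.01 -0.01 -1.  ]
rot total [ 0.91 -0.01 -0.24] per row [ 0.09 -0.   -0.02]
shift cm now-axes [1.05 1.95 0.82] per row [0.1  0.2  0.08] | target-axes [1.04 1.97 0.79] dist mm 23.622113766407264
pot [ 382.96 -328.51   75.  ] [ 382.84 -374.05   75.  ] [ 429.44 -330.77   75.  ] [ 337.56 -326.88   75.  ]
```

```bash
python3 -m crank '[[0.9,0,-0.2,0.5,0,0.4,-1],[0,0,0,0.5,0.3,0.4,-1],[0,0,0,0,0.4,0,-1],[0,0,0,0,0.4,0,-1],[0,0,0,0,0.35,0,-1],[0,0,0,0,0.3,0,-1],[0,0,0,0,0.1,0,-1],[0,0,0,0,0,0,-1],[0,0,0,0,0,0,-1],[0,0,0,0,0,0,-1]]' 60
```

```text
clock: 7.12
eef_pos: [417.7, -48.6, 42.8]
tcp_rot: [-1.573, -0.0, 1.257]
contact_force: [-0.5, 1.0, -0.9]
opening: 0.253
```

```bash
python3 -m crank '[[0,0,0,0,0.1,0,-1],[0,0,0,0,0.05,0,-1],[0,0,0,0,0,0,-1],[0,0,0,0,0,0,-0.2],[0,0,0,0,0,0,-0.2],[0,0,0,0,0,0,-0.2],[0,0,0,0,0,0,-0.2],[0,0,0,0,0,0,-0.2],[0,0,0,0,-2,0,-0.2],[0,0,0,0,-3,0,-0.2]]' 60
python3 - <<'E'
from h import *
print(r.sense()['opening'])
plan([600,-292,150],Rm(97))
E
```

```text
clock: 7.95
eef_pos: [415.0, -48.4, 88.9]
tcp_rot: [-1.566, 0.001, 1.257]
contact_force: [0.2, 0.2, 0.3]
opening: 0.402
0.40170474186192956
now [415.05 -48.45  88.94] yaw 72.01182455397154 d_dir [-0.01  0.   -1.  ]
rot total [ -0.3  -24.99   0.01] per row [-0.03 -2.5   0.  ]
shift cm now-axes [-17.46  -6.21 -25.08] per row [-1.75 -0.62 -2.51] | target-axes [-26.43  -6.11 -15.39] dist mm 311.8576370414242
```

```bash
python3 -m crank '[[0,-6.2,0,0,-2,0,-0.2],[0,-6.2,0,0,-2,0,-0.2],[0,-6.2,0,0,-2,0,-0.2],[0,-6.2,0,0,-0.5,0,-0.2],[0,0,0,-3.5,0,-1.8,-0.2],[0,0,0,-3.5,0,-1.8,-0.2],[0,0,0,-3.5,0,-1.8,-0.2],[0,0,0,-3.5,0,-1.8,-0.2],[0,0,0,-3.5,0,-1.8,-0.2],[0,0,0,-3.5,0,-1.8,-0.2]]' 60
python3 -m crank '[[0,0,0,-3,0,0,-0.2],[0,0,0,0,0,0,-0.2],[0,0,0,0,0,0,-0.2],[0,0,0,0,0,0,-0.2],[0,0,0,0,0,0,-0.2],[0,0,0,0,0,0,-0.2],[0,0,0,0,0,0,-0.2],[0,0,0,0,0,0,-0.2],[0,0,0,0,0,0,-0.2],[0,0,0,0,0,0,-0.2]]' 60
python3 - <<'E'
from h import *
P=pose(); im=cams.grab_frame('wrist');cv2.imwrite('pics/w5.png',im);im=cams.grab_frame('top');cv2.imwrite('pics/t5.png',im)
np.save('P5.npy',np.c_[P[1],P[0]])
plan([600,-292,150],Rm(97))
E
```

```text
clock: 8.78
eef_pos: [554.1, -243.7, 163.3]
tcp_rot: [-1.572, -0.001, 1.72]
contact_force: [0.3, 0.8, -0.3]
opening: 0.397
clock: 9.62
eef_pos: [560.7, -276.4, 162.6]
tcp_rot: [-1.573, -0.0, 1.719]
contact_force: [-0.1, -0.2, -0.8]
opening: 0.402
now [ 560.8  -276.61  162.56] yaw 98.48453863137777 d_dir [ 0.  0. -1.]
rot total [0.11 1.48 0.01] per row [0.01 0.15 0.  ]
shift cm now-axes [-2.1   1.26 -3.65] per row [-0.21  0.13 -0.36] | target-axes [-2.01  1.26 -3.7 ] dist mm 43.94562188875532
```

View pics/w5.png

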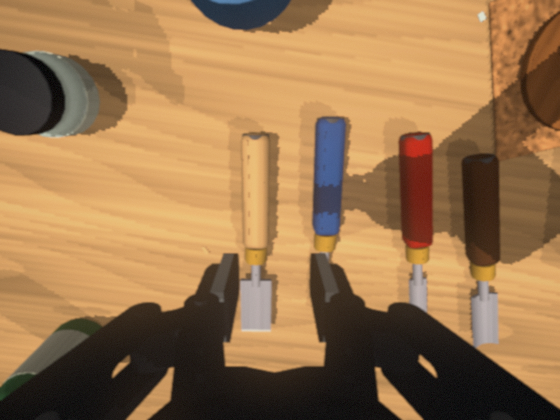

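View pics/t5.png

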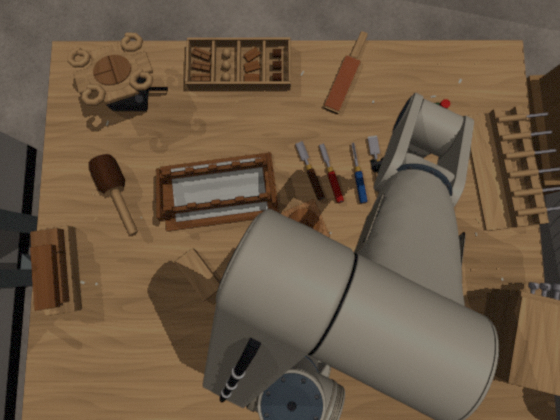

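```bash
cat >> h.py <<'E'
def tool(C,butt,tip,hz=24,tz=14):
    B=onz(C,butt,hz); A=onz(C,tip,tz); u=(A-B)[:2]; L=np.linalg.norm(u); u/=L; 
    # position grip from average of butt+85 and tip-115
    g=((B[:2]+85*u)+(A[:2]-115*u))/2
    print('butt',B,'tip',A,'len',L,'yaw',np.degrees(np.arctan2(u[1],u[0])),'grip',g); return g,np.degrees(np.arctan2(u[1],u[0]))
E
python3 - <<'E'
from h import *
a=np.load('P5.npy');C=cam('wrist',(a[:,3],a[:,:3]))
for n,b,t in [('chisel',(256,135),(256,331)),('v',(331,118),(325,300)),('small',(416,134),(418,310)),('wide',(480,156),(486,344))]:
    print(n);g,y=tool(C,b,t)
    if n=='chisel': G=g,y
plan([G[0][0],G[0][1],60],Rm(G[1]+90))
E
```

```text
chisel
butt [ 510.54 -298.2    24.  ] tip [ 705.62 -272.74   14.  ] len 196.74041371823378 yaw 7.435256985265429 grip [ 593.21 -287.41]
v
butt [ 488.45 -240.68   24.  ] tip [ 659.49 -210.17   14.  ] len 173.73769495807548 yaw 10.11376632146232 grip [ 559.2  -228.06]
small
butt [ 490.5  -170.02   24.  ] tip [ 656.99 -116.15   14.  ] len 174.98563924139003 yaw 17.929393805492236 grip [ 559.47 -147.7 ]
wide
butt [ 499.91 -112.74   24.  ] tip [686.18 -35.13  14.  ] len 201.78801162684385 yaw 22.619162360198047 grip [579.2  -79.71]
now [ 560.8  -276.61  162.56] yaw 98.48453863137777 d_dir [ 0.  0. -1.]
rot total [0.11 1.05 0.01] per row [0.01 0.1  0.  ]
shift cm now-axes [-1.55 10.26 -3.03] per row [-0.15  1.03 -0.3 ] | target-axes [-1.49 10.26 -3.07] dist mm 108.09592099617022
```

```bash
python3 -m crank '[[0,1,0,-0.8,1,-1.6,-0.1],[0,0,0,-0.8,1.5,-1.6,-0.1],[0,0,0,0,2,0,-0.1],[0,0,0,0,2,0,-0.1],[0,0,0,0,2,0,-0.1],[0,0,0,0,1.5,0,-0.1],[0,0,0,0,0,0,-0.1],[0,0,0,0,0,0,-0.1],[0,0,0,0,0,0,-0.1],[0,0,0,0,0,0,-0.1]]' 60
python3 - <<'E'
from h import *
P=pose(); im=cams.grab_frame('wrist');cv2.imwrite('pics/w6.png',im)
plan([595,-288,14],Rm(97))
C=cam('wrist',P)
for p in [[595,-288,24],[512,-298.5,24]]: print(proj(C,p))
E
```

```text
clock: 10.55
eef_pos: [598.9, -289.5, 61.9]
tcp_rot: [-1.577, 0.003, 1.701]
contact_force: [0.5, 0.5, -0.2]
opening: 0.449
now [ 599.1  -289.56   62.2 ] yaw 97.44124752464101 d_dir [ 0.01 -0.   -1.  ]
rot total [ 0.4   0.44 -0.19] per row [ 0.04  0.04 -0.02]
shift cm now-axes [0.22 4.82 0.42] per row [0.02 0.48 0.04] | target-axes [0.21 4.82 0.39] dist mm 48.40002771491388
[276.83 239.38]
[278.09  79.32]
```

View pics/w6.png

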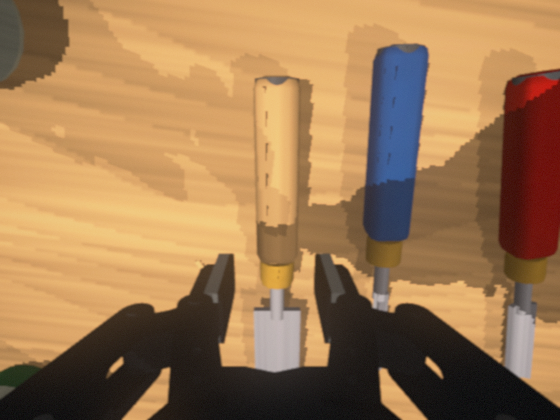

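```bash
python3 -m crank '[[0.4,0,0,0.1,1.2,0.4,-0.1],[0,0,0,0.1,1.2,0,-0.1],[0,0,0,0,1,0,-0.1],[0,0,0,0,0.8,0,-0.1],[0,0,0,0,0.3,0,-0.1],[0,0,0,0,0,0,-0.1],[0,0,0,0,0,0,-0.1],[0,0,0,0,0,0,-0.1],[0,0,0,0,0,0,-0.1],[0,0,0,0,0,0,-0.1]]' 60
```

```text
clock: 11.43
eef_pos: [595.6, -288.6, 14.4]
tcp_rot: [-1.573, 0.005, 1.701]
contact_force: [0.0, -0.0, -0.4]
opening: 0.449
```

```bash
python3 -m crank '[[0,0,0,0,0,0,-1],[0,0,0,0,0,0,-1],[0,0,0,0,0,0,-1],[0,0,0,0,0,0,-1],[0,0,0,0,0,0,-1],[0,0,0,0,0,0,-1],[0,0,0,0,-1,0,-1],[0,0,0,0,-3,0,-1],[0,0,0,0,-3,0,-1],[0,0,0,0,-3,0,-1]]' 80
python3 - <<'E'
from h import *
P=pose(); print(r.sense()['opening']); im=cams.grab_frame('wrist');cv2.imwrite('pics/w7.png',im)
E
```

```text
clock: 12.27
eef_pos: [591.0, -286.1, 112.5]
tcp_rot: [-1.562, -0.002, 1.701]
contact_force: [1.4, -0.7, -0.2]
opening: 0.263
0.2630772851868087
```

View pics/w7.png

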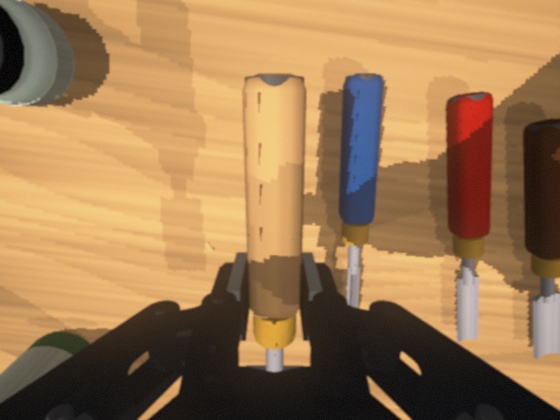

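```bash
cat >> h.py <<'E'
POT=np.array([383.3,-328.8])
def held(butt_px,yt=2.4):
    """butt top edge pixel -> grip point z in tool frame"""
    i=cams.camera_info('wrist');K=np.array(i['intrinsics']);H=np.array(i['hand_eye'])
    d=np.linalg.inv(K)@np.array([*butt_px,1.]);d=np.array([d[0],-d[1],-d[2]]);o=H[:3,3];d=H[:3,:3]@d
    p=o+d*((yt-12)-o[1])/d[1]; print('butt in tool',p,'grip z',p[2]-85); return p
def dip(gz,yt,ayaw,tilt,ztip):
    M=Rm(ayaw+90,tilt); tip=np.array([0,yt,gz-115]); return np.array([*POT,ztip])-M@tip,M
def slot(n,gz,yt,O,byaw,up=0,dx=0):
    M=Rm(byaw+90,15); B=R.from_euler('z',byaw,degrees=True).as_matrix()@R.from_euler('y',15,degrees=True).as_matrix()
    g=np.array(O)+B@np.array([dx,[105,35,-35,-105][n-1],12.])
    return g+np.array([0,0,up])-M@np.array([0,yt,gz]),M
E
python3 - <<'E'
from h import *
held((275,75))
for z in (131,41):
    p,M=dip(0,2.4,-40,50,z); plan(p,M)
E
```

```text
butt in tool [ 0.79 -9.6  85.42] grip z 0.4218789978413895
now [ 594.31 -287.68  119.42] yaw 97.4372948948788 d_dir [-0. -0. -1.]
rot total [ 47.03  44.24 -20.84] per row [ 4.7   4.42 -2.08]
shift cm now-axes [  3.93 -10.1   26.35] per row [ 0.39 -1.01  2.63] | target-axes [-16.71   9.37  21.08] dist mm 284.8640222296411
now [ 594.31 -287.68  119.42] yaw 97.4372948948788 d_dir [-0. -0. -1.]
rot total [ 47.03  44.24 -20.84] per row [ 4.7   4.42 -2.08]
shift cm now-axes [ 3.96 -1.1  26.33] per row [ 0.4  -0.11  2.63] | target-axes [-16.71  15.16  14.18] dist mm 266.51082871108076
```

```bash
python3 -m crank '[[0,0,0,0,-3,0,-1],[0,6.8,0,0,-3,0,-1],[0,6.8,0,0,-3,0,-1],[0,6.8,0,0,-1,0,-1],[0,6.8,0,0,0,0,-1],[0,6.8,0,0,0,0,-1],[0,6.8,0,0,0,0,-1],[0,6.6,0,0,0,0,-1],[0,0,0,0,0,0,-1],[0,0,0,0,0,0,-1]]' 80
python3 -m crank '[[5,0,0,0,0,0,-1],[5,0,0,0,0,0,-1],[5,0,0,0,0,0,-1],[5,0,0,0,0,0,-1],[5,0,0,0,0,0,-1],[5,0,0,0,0,0,-1],[5,0,0,0,0,0,-1],[5,0,0,0,0,0,-1],[5,0,0,0,0,0,-1],[5,0,0,0,0,0,-1]]' 80
python3 - <<'E'
from h import *
p,M=dip(0,2.4,-40,50,131); plan(p,M); print(r.sense()['qpos'])
E
```

```text
clock: 13.15
eef_pos: [595.9, -288.0, 237.4]
tcp_rot: [-1.586, -0.001, 0.838]
contact_force: [-0.1, -0.1, -2.1]
opening: 0.259
clock: 13.98
eef_pos: [595.5, -287.4, 244.9]
tcp_rot: [-0.687, -0.025, 0.878]
contact_force: [-1.2, -0.4, -1.5]
opening: 0.266
now [ 595.48 -287.39  244.91] yaw 50.33185772374073 d_dir [-0.59  0.51 -0.63]
rot total [-0.66  1.3   0.65] per row [-0.07  0.13  0.06]
shift cm now-axes [-16.75  17.44  11.69] per row [-1.67  1.74  1.17] | target-axes [-16.81  17.49  11.51] dist mm 268.5468705242112
[-0.52  0.91  0.92  0.18  2.17 -1.38]
```

```bash
python3 -m crank '[[-0.6,1.3,0.6,-2.1,2.2,1.45,-1],[0,0,0,-2.1,2.2,1.45,-1],[0,0,0,-2.1,2.2,1.45,-1],[0,0,0,-2.1,2.2,1.45,-1],[0,0,0,-2.1,2.2,1.45,-1],[0,0,0,-2.1,2.2,1.45,-1],[0,0,0,-2.1,2.2,1.45,-1],[0,0,0,-2.1,2.1,1.4,-1],[0,0,0,0,0,0,-1],[0,0,0,0,0,0,-1]]' 80
python3 - <<'E'
from h import *
print(r.sense()['qpos'])
P=pose(); im=cams.grab_frame('scene');cv2.imwrite('pics/s8.png',im);crop(im,90,170,310,340,3.2,'pics/c8.png')
p,M=dip(0,2.4,-40,50,131); plan(p,M); p,M=dip(0,2.4,-40,50,41); plan(p,M)
print('tip',P[0]+P[1]@np.array([0,2.4,-115]),proj(cam('scene'),P[0]+P[1]@np.array([0,2.4,-115])))
E
```

```text
clock: 14.82
eef_pos: [317.7, -284.4, 200.2]
tcp_rot: [-0.672, -0.032, 0.902]
contact_force: [0.2, -0.3, -1.4]
opening: 0.264
[-0.72  0.62  1.61 -0.02  1.81 -1.63]
now [ 317.79 -284.48  200.18] yaw 51.70441059059558 d_dir [-0.6   0.5  -0.62]
rot total [-1.53  2.46 -0.19] per row [-0.15  0.25 -0.02]
shift cm now-axes [ 0.86 -1.79  1.16] per row [ 0.09 -0.18  0.12] | target-axes [ 0.82 -1.82  1.14] dist mm 22.990234765989904
now [ 317.79 -284.48  200.18] yaw 51.70441059059558 d_dir [-0.6   0.5  -0.62]
rot total [-1.53  2.46 -0.19] per row [-0.15  0.25 -0.02]
shift cm now-axes [ 0.58  3.81 -5.88] per row [ 0.06  0.38 -0.59] | target-axes [ 0.82  3.96 -5.75] dist mm 70.32845787620461
tip [ 374.23 -325.37  108.76] [163.86 226.73]
```

View pics/c8.png

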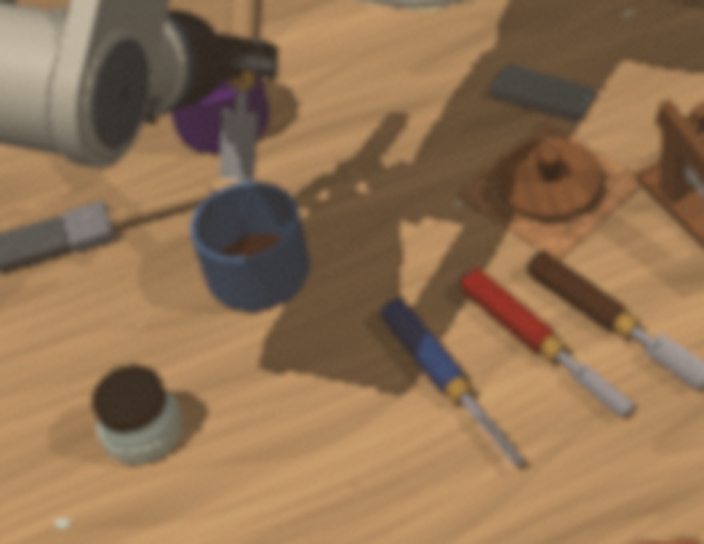

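```bash
python3 -m crank '[[-1.5,2.4,0,0.3,-0.4,0.2,-1],[0,0,0,0.3,0.2,-0.4,-1],[0,0,0,0.2,0.6,-0.8,-1],[0,0,0,0,0.7,-0.9,-1],[0,0,0,0,0.7,-0.9,-1],[0,0,0,0,0.7,-0.9,-1],[0,0,0,0,0.7,-0.9,-1],[0,0,0,0,0.6,-0.8,-1],[0,0,0,0,0,0,-1],[0,0,0,0,0,0,-1]]' 80
python3 - <<'E'
from h import *
P=pose(); im=cams.grab_frame('scene');crop(im,90,170,310,340,3.2,'pics/c9.png')
p,M=dip(0,2.4,-40,50,41); plan(p,M)
print('tip',P[0]+P[1]@np.array([0,2.4,-115]))
E
```

```text
clock: 15.7
eef_pos: [331.9, -281.7, 123.2]
tcp_rot: [-0.697, -0.007, 0.886]
contact_force: [0.4, 0.2, -0.1]
opening: 0.261
now [ 331.85 -281.66  123.27] yaw 50.747466564102275 d_dir [-0.59  0.49 -0.64]
rot total [-0.08  0.8  -0.31] per row [-0.01  0.08 -0.03]
shift cm now-axes [-0.3  -0.29  0.72] per row [-0.03 -0.03  0.07] | target-axes [-0.3  -0.29  0.72] dist mm 8.312777546439015
tip [ 388.04 -326.71   33.46]
```

View pics/c9.png

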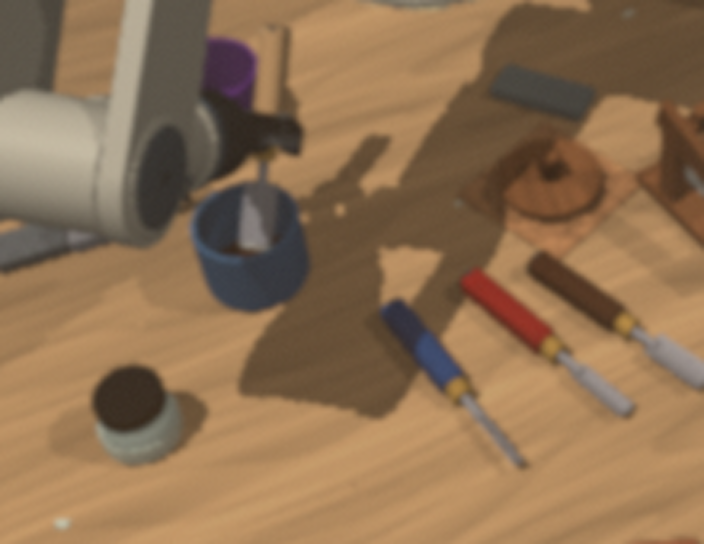

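```bash
python3 -m crank '[[0,0,0,-0.15,-0.15,0.35,-1],[0,0,0,-0.15,-0.15,0.35,-1],[0,0,0,0,0,0,-1],[0,0,0,0,0,0,-1],[0,0,0,0,0,0,-1],[0,0,0,0,0,0,-1],[0,0,0,0,0,0,-1],[0,0,0,0,0,0,-1],[0,0,0,0,0,0,-1],[0,0,0,0,0,0,-1]]' 80
python3 - <<'E'
from h import *
P=pose(); print('tip',P[0]+P[1]@np.array([0,2.4,-115]))
E
```

```text
clock: 16.58
eef_pos: [328.5, -283.7, 134.0]
tcp_rot: [-0.701, -0.007, 0.885]
contact_force: [-0.3, 1.0, -1.4]
opening: 0.258
tip [ 384.95 -329.04   44.55]
```

```bash
python3 -m crank '[[0,0,0,0,0,0,-1],[0,0,0,0,0,0,-1],[0,0,0,0,0,0,-1],[0,0,0,0,0,0,-1],[0,0,0,0,-1.2,1.5,-1],[0,0,0,0,-1.5,1.9,-1],[0,0,0,0,-1.5,1.9,-1],[0,0,0,0,-1.5,1.9,-1],[0,0,0,0,-1.5,1.9,-1],[0,0,0,0,-1.5,1.9,-1]]' 80
python3 - <<'E'
from h import *
P=pose(); print('tip',P[0]+P[1]@np.array([0,2.4,-115]))
O=[510,213,95]
p,M=slot(1,0,2.4,O,6.7,up=80);plan(p,M);print(p)
im=cv2.imread('pics/scene0.png'); crop(im,280,150,430,270,5,'pics/c10.png')
E
```

```text
clock: 17.42
eef_pos: [322.5, -279.9, 274.7]
tcp_rot: [-0.69, -0.008, 0.885]
contact_force: [1.3, -1.0, -2.0]
opening: 0.262
tip [ 378.13 -324.54  184.44]
now [ 322.46 -279.9   274.66] yaw 50.72779460221168 d_dir [-0.59  0.49 -0.64]
rot total [-33.35 -39.04  25.58] per row [-3.33 -3.9   2.56]
shift cm now-axes [57.53 24.22  8.31] per row [5.75 2.42 0.83] | target-axes [ 57.27   1.88 -26.12] dist mm 629.7108980368738
[501.45 317.72 188.91]
```

View pics/c10.png

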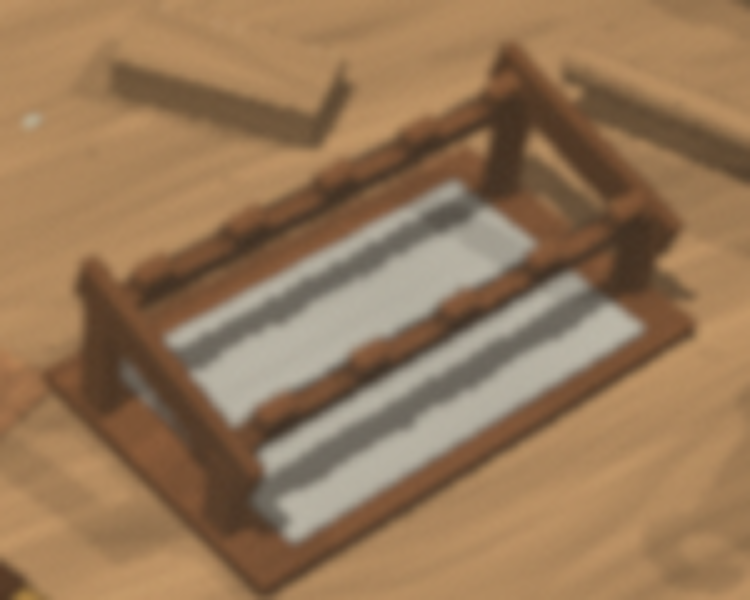

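```bash
python3 -m crank '[[-3.7,-4.34,2.84,0,0,0,-1],[-3.7,-4.34,2.84,0,0,0,-1],[-3.7,-4.34,2.84,0,0,0,-1],[-3.7,-4.34,2.84,0,0,0,-1],[-3.7,-4.34,2.84,0,0,0,-1],[-3.7,-4.34,2.84,0,0,0,-1],[-3.7,-4.34,2.84,0,0,0,-1],[-3.7,-4.34,2.84,0,0,0,-1],[-3.7,-4.34,2.84,0,0,0,-1],[0,0,0,0,0,0,-1]]' 80
python3 - <<'E'
from h import *
O=[510,213,95]
p,M=slot(1,0,2.4,O,6.7,up=110);plan(p,M);print(p)
E
```

```text
clock: 18.25
eef_pos: [323.7, -280.6, 279.9]
tcp_rot: [-1.337, 0.016, 1.727]
contact_force: [0.6, 0.1, -0.9]
opening: 0.263
now [ 323.66 -280.65  279.9 ] yaw 98.92432213474102 d_dir [-0.23 -0.05 -0.97]
rot total [ 1.6   1.93 -1.42] per row [ 0.16  0.19 -0.14]
shift cm now-axes [ 56.44  -1.16 -27.32] per row [ 5.64 -0.12 -2.73] | target-axes [ 57.35  -0.49 -25.38] dist mm 627.1932835470598
[501.45 317.72 218.91]
```

```bash
python3 -m crank '[[1.6,1.9,-1.4,3.7,0,-1.65,-1],[0,0,0,3.7,0,-1.65,-1],[0,0,0,3.7,0,-1.65,-1],[0,0,0,3.7,0,-1.65,-1],[0,0,0,3.7,0,-1.65,-1],[0,0,0,3.7,0,-1.65,-1],[0,0,0,3.7,0,-1.65,-1],[0,0,0,3.7,0,-1.65,-1],[0,0,0,3.0,0,-1.5,-1],[0,0,0,2,0,-1,-1]]' 80
python3 - <<'E'
from h import *
P=pose(); im=cams.grab_frame('wrist'); cv2.imwrite('pics/w11.png',im);np.save('P11.npy',np.c_[P[1],P[0]])
O=[510,213,95]
p,M=slot(1,0,2.4,O,6.7,up=110);plan(p,M);print(p)
E
```

```text
clock: 19.08
eef_pos: [438.9, 89.0, 237.8]
tcp_rot: [-1.289, 0.007, 1.65]
contact_force: [0.3, -0.6, -0.7]
opening: 0.262
now [440.06  91.48 237.25] yaw 94.53164565423988 d_dir [-0.28 -0.03 -0.96]
rot total [-1.14 -2.17  0.28] per row [-0.11 -0.22  0.03]
shift cm now-axes [22.08 -0.55 -8.07] per row [ 2.21 -0.06 -0.81] | target-axes [21.75 -0.49 -8.91] dist mm 235.13241948196378
[501.45 317.72 218.91]
```

View pics/w11.png

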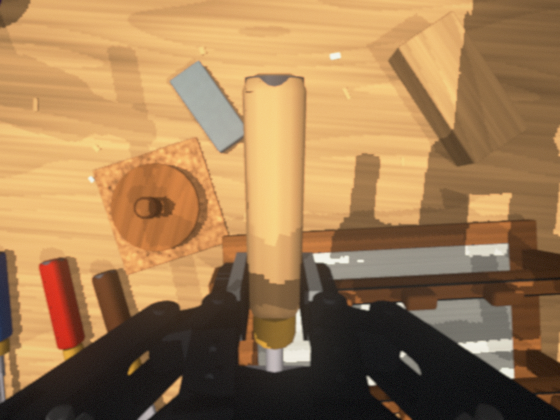

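```bash
python3 -m crank '[[-1.1,-2.1,0.3,3.0,0,-1.1,-1],[0,0,0,3.2,0,-1.3,-1],[0,0,0,3.2,0,-1.3,-1],[0,0,0,3.2,0,-1.3,-1],[0,0,0,3.2,0,-1.3,-1],[0,0,0,3.2,0,-1.3,-1],[0,0,0,2.1,-0.2,-0.7,-1],[0,0,0,0,0,0,-1],[0,0,0,0,0,0,-1],[0,0,0,0,0,0,-1]]' 80
python3 - <<'E'
from h import *
P=pose(); im=cams.grab_frame('wrist'); cv2.imwrite('pics/w12.png',im);np.save('P12.npy',np.c_[P[1],P[0]])
O=[510,213,95]
p,M=slot(1,0,2.4,O,6.7,up=110);plan(p,M)
C=cam('wrist',P); B=R.from_euler('z',6.7,degrees=True).as_matrix()@R.from_euler('y',15,degrees=True).as_matrix()
im=im.copy()
for y in (-127,-83,-57,-13,13,57,83,127):
    for x,z in ((-50,0),(-34,0),(62,9.5),(78,9.5)):
        u=proj(C,np.array(O)+B@np.array([x,y,z])); cv2.circle(im,tuple(int(v) for v in u),2,(0,255,0) if x<0 else (255,0,255),-1)
cv2.imwrite('pics/w12o.png',im)
s=cv2.imread('pics/scene0.png');C=cam('scene')
for y in (-127,-83,-57,-13,13,57,83,127):
    for x,z in ((-50,0),(-34,0),(62,9.5),(78,9.5)):
        u=proj(C,np.array(O)+B@np.array([x,y,z]))-[280,150]; 
s=cv2.resize(s[150:270,280:430],None,fx=5,fy=5)
for y in (-127,-83,-57,-13,13,57,83,127):
    for x,z in ((-50,0),(-34,0),(62,9.5),(78,9.5)):
        u=(proj(C,np.array(O)+B@np.array([x,y,z]))-[280,150])*5; cv2.circle(s,tuple(int(v) for v in u),3,(0,255,0) if x<0 else (255,0,255),-1)
cv2.imwrite('pics/s12o.png',s)
E
```

```text
clock: 19.97
eef_pos: [498.9, 321.8, 208.1]
tcp_rot: [-1.281, 0.016, 1.671]
contact_force: [-0.0, 0.3, -1.0]
opening: 0.261
now [498.81 321.33 208.01] yaw 95.71830848353747 d_dir [-0.28 -0.04 -0.96]
rot total [-1.62 -1.19 -0.62] per row [-0.16 -0.12 -0.06]
shift cm now-axes [-0.4  -1.1   0.09] per row [-0.04 -0.11  0.01] | target-axes [-0.39 -1.11  0.07] dist mm 11.783215615835022
```

View pics/w12o.png

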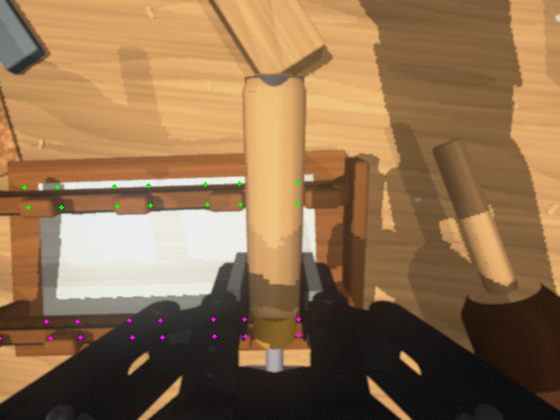

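View pics/s12o.png

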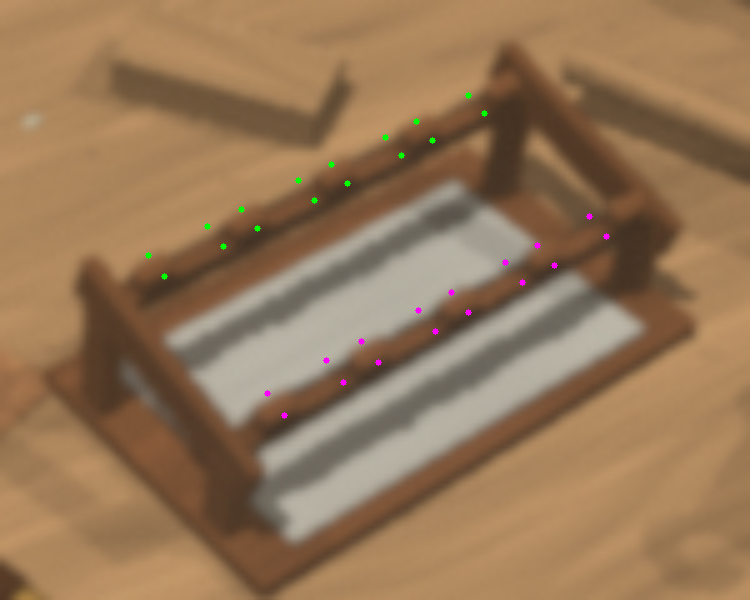

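```bash
cat > ov.py <<'E'
from h import *
def overlay(im,C,O,yaw,x0,y0,x1,y1,k,fn):
    B=R.from_euler('z',yaw,degrees=True).as_matrix()@R.from_euler('y',15,degrees=True).as_matrix()
    s=cv2.resize(im[y0:y1,x0:x1],None,fx=k,fy=k,interpolation=cv2.INTER_CUBIC)
    f=lambda p:tuple(int(round(v)) for v in (proj(C,np.array(O)+B@np.array(p))-[x0,y0])*k+k/2)
    for xs,z in (((-50,-34),0),((62,78),9.5)):
        for c in (-70,0,70):
            for zz in (z,z+16):
                q=[f((xs[0],c-13,zz)),f((xs[1],c-13,zz)),f((xs[1],c+13,zz)),f((xs[0],c+13,zz))]
                cv2.polylines(s,[np.array(q)],True,(0,255,0) if zz>z else (255,0,255),1)
        for c in (-105,-35,35,105):
            q=[f((xs[0],c-22,z)),f((xs[1],c-22,z)),f((xs[1],c+22,z)),f((xs[0],c+22,z))]
            cv2.polylines(s,[np.array(q)],True,(255,255,0),1)
    cv2.imwrite(fn,s)
E
python3 - <<'E'
from ov import *
O=[510,213,95];y=6.7
overlay(cv2.imread('pics/scene0.png'),cam('scene'),O,y,280,150,430,270,5,'pics/o1.png')
overlay(cv2.imread('pics/top0.png'),cam('top'),O,y,150,140,290,240,5,'pics/o2.png')
a=np.load('P12.npy'); overlay(cv2.imread('pics/w12.png'),cam('wrist',(a[:,3],a[:,:3])),O,y,0,140,380,360,2,'pics/o3.png')
E
```

```text
(no output)
```

View pics/o1.png

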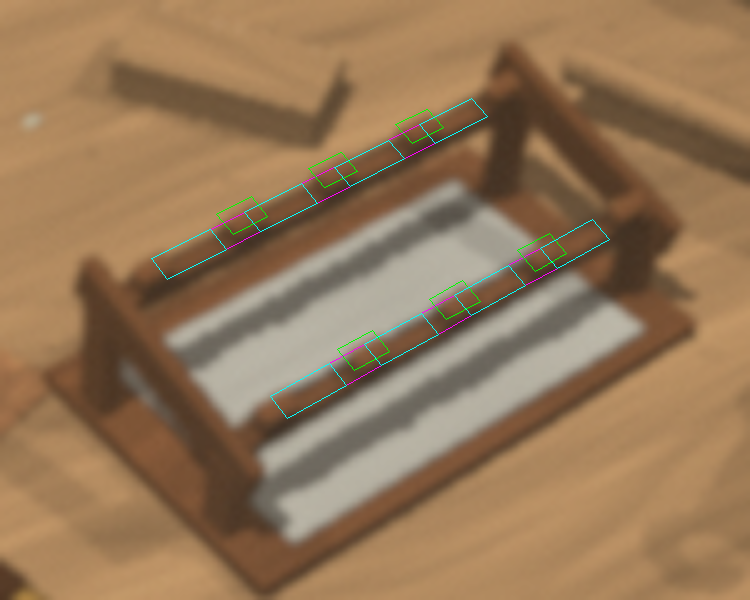

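View pics/o2.png

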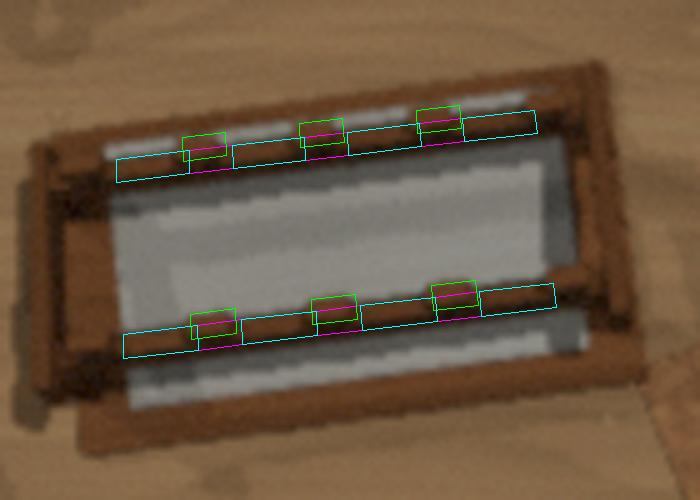

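View pics/o3.png

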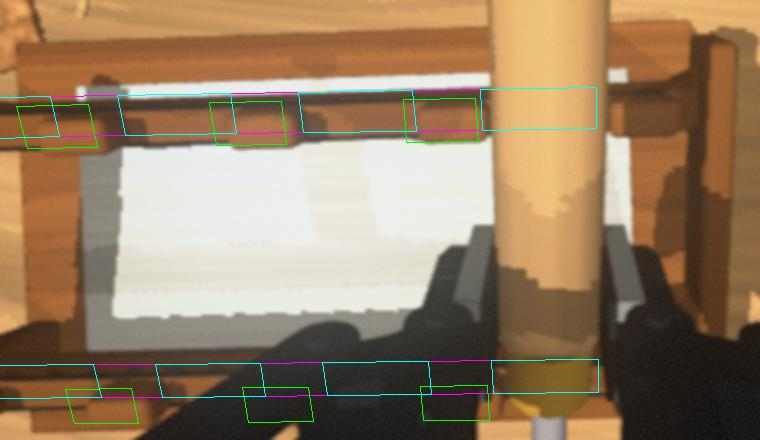

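```bash
python3 - <<'E'
from ov import *
O=[512.5,216,95];y=6.7
overlay(cv2.imread('pics/top0.png'),cam('top'),O,y,150,140,290,240,5,'pics/o2.png')
a=np.load('P12.npy'); overlay(cv2.imread('pics/w12.png'),cam('wrist',(a[:,3],a[:,:3])),O,y,0,140,380,360,2,'pics/o3.png')
for up in (60,0):
    p,M=slot(1,0,2.4,O,6.7,up=up);plan(p,M)
E
```

```text
now [498.81 321.33 208.01] yaw 95.71830848353747 d_dir [-0.28 -0.04 -0.96]
rot total [-1.62 -1.19 -0.62] per row [-0.16 -0.12 -0.06]
shift cm now-axes [-0.05  3.6  -1.6 ] per row [-0.    0.36 -0.16] | target-axes [-0.12  3.65 -1.5 ] dist mm 39.443169009426995
now [498.81 321.33 208.01] yaw 95.71830848353747 d_dir [-0.28 -0.04 -0.96]
rot total [-1.62 -1.19 -0.62] per row [-0.16 -0.12 -0.06]
shift cm now-axes [ 0.05  9.35 -3.32] per row [ 0.    0.94 -0.33] | target-axes [-0.12  9.44 -3.05] dist mm 99.23665561442601
```

View pics/o3.png

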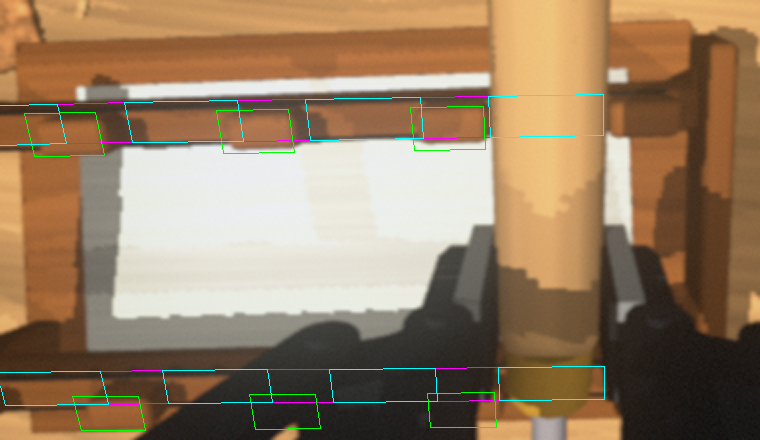

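View pics/o2.png

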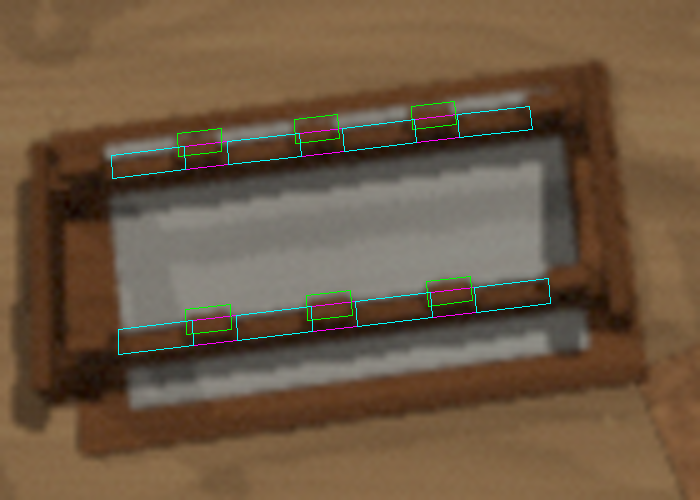

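```bash
python3 -m crank '[[-1.6,-1.2,-0.6,0,0.9,-0.4,-1],[0,0,0,0,0.9,-0.4,-1],[0,0,0,0,0.9,-0.35,-1],[0,0,0,0,0.9,-0.3,-1],[0,0,0,0,0.9,-0.3,-1],[0,0,0,0,0.9,-0.3,-1],[0,0,0,0,0.8,-0.25,-1],[0,0,0,0,0,0,-1],[0,0,0,0,0,0,-1],[0,0,0,0,0,0,-1]]' 80
python3 - <<'E'
from ov import *
P=pose(); im=cams.grab_frame('wrist'); sc=cams.grab_frame('scene')
O=[511.5,216,95];y=6.7
overlay(im,cam('wrist',P),O,y,0,100,400,400,2,'pics/o4.png'); crop(sc,270,120,450,260,4.4,'pics/c13.png')
p,M=slot(1,0,2.4,O,6.7,up=0);plan(p,M)
E
```

```text
clock: 20.85
eef_pos: [504.6, 315.9, 136.2]
tcp_rot: [-1.303, 0.004, 1.679]
contact_force: [-0.2, -0.3, -0.8]
opening: 0.266
now [504.86 316.07 136.69] yaw 96.21807858883552 d_dir [-0.26 -0.03 -0.96]
rot total [-0.32 -0.53 -0.1 ] per row [-0.03 -0.05 -0.01]
shift cm now-axes [ 0.49  2.71 -0.6 ] per row [ 0.05  0.27 -0.06] | target-axes [ 0.48  2.72 -0.59] dist mm 28.23065145873088
```

View pics/o4.png

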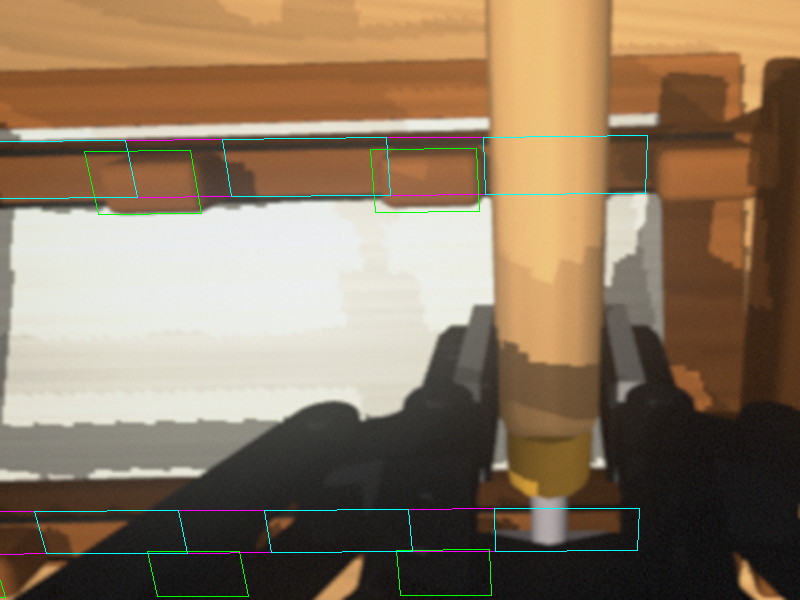

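View pics/c13.png

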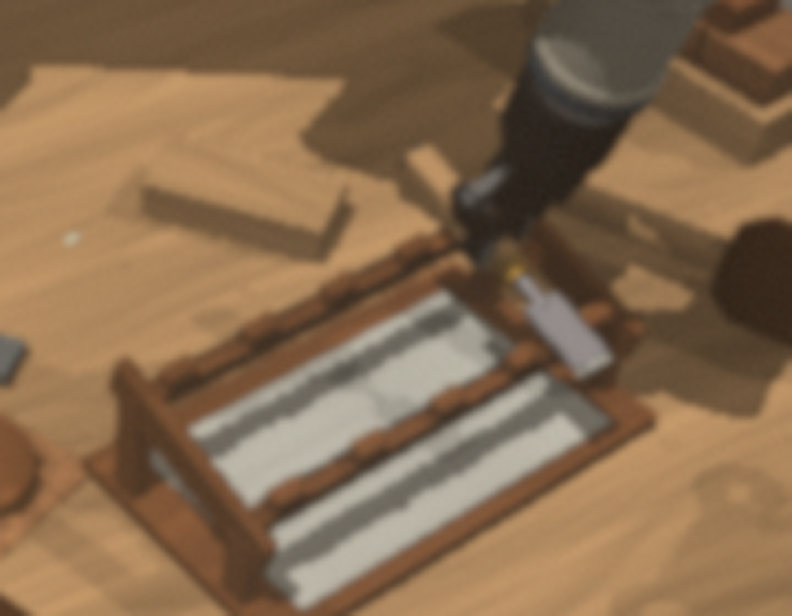

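```bash
python3 -m crank '[[-0.3,-0.5,0,0.25,0.3,-0.1,-1],[0,0,0,0.25,0.3,-0.1,-1],[0,0,0,0,0.5,-0.1,-1],[0,0,0,0,0.4,-0.1,-1],[0,0,0,0,0.3,-0.1,-1],[0,0,0,0,0.3,-0.1,-1],[0,0,0,0,0.2,0,-1],[0,0,0,0,0,0,-1],[0,0,0,0,0,0,-1],[0,0,0,0,0,0,-1]]' 80
python3 - <<'E'
from ov import *
O=[511.5,216,95]
p,M=slot(1,0,2.4,O,6.7,up=0);plan(p,M)
E
```

```text
clock: 21.78
eef_pos: [504.5, 322.2, 111.5]
tcp_rot: [-1.311, 0.001, 1.689]
contact_force: [0.6, 0.1, -0.7]
opening: 0.259
now [504.5  322.23 111.54] yaw 96.78343127240115 d_dir [-0.25 -0.03 -0.97]
rot total [ 0.13  0.07 -0.06] per row [ 0.01  0.01 -0.01]
shift cm now-axes [-0.13  0.3   0.1 ] per row [-0.01  0.03  0.01] | target-axes [-0.13  0.3   0.1 ] dist mm 3.4110157950551923
```

```bash
python3 -m crank '[[0,0,0,0,0.15,0,-1],[0,0,0,0,0.1,0,-1],[0,0,0,0,0.1,0,-1],[0,0,0,0,0.05,0,-1],[0,0,0,0,0,0,-1],[0,0,0,0,0,0,-1],[0,0,0,0,0,0,-1],[0,0,0,0,0,0,-1],[0,0,0,0,0,0,-1],[0,0,0,0,0,0,-1]]' 80
python3 - <<'E'
from ov import *
P=pose(); im=cams.grab_frame('wrist'); sc=cams.grab_frame('scene')
crop(im,200,50,400,300,2.4,'pics/w14.png'); crop(sc,340,120,450,220,6,'pics/c14.png')
E
```

```text
clock: 22.62
eef_pos: [504.3, 322.4, 109.3]
tcp_rot: [-1.313, -0.0, 1.689]
contact_force: [0.3, -0.3, 0.9]
opening: 0.26
```

View pics/w14.png

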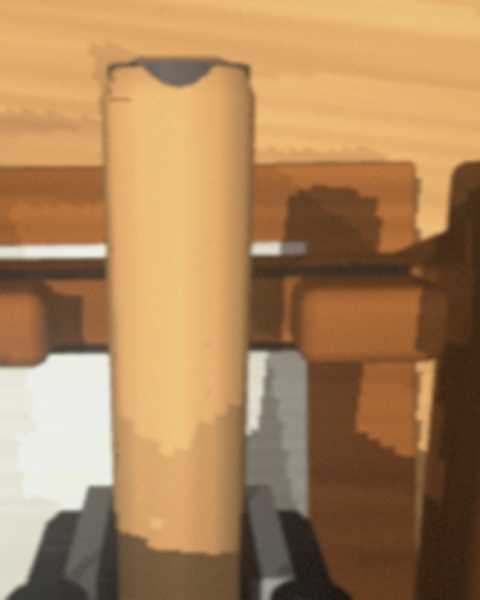

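View pics/c14.png

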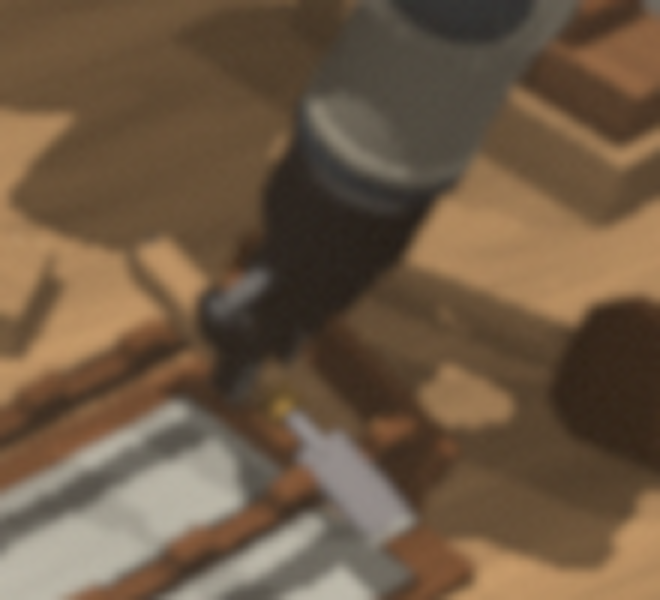

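```bash
python3 -m crank '[[0,0,0,0,0.05,0,-1],[0,0,0,0,0,0,-1],[0,0,0,0,0,0,-0.2],[0,0,0,0,0,0,-0.2],[0,0,0,0,0,0,-0.2],[0,0,0,0,0,0,-0.2],[0,0,0,0,0,0,-0.2],[0,0,0,0,-1,0,-0.2],[0,0,0,0,-3,0,-0.2],[0,0,0,0,-3,0,-0.2]]' 80
python3 - <<'E'
from ov import *
P=pose(); print(P[0]);im=cams.grab_frame('wrist'); sc=cams.grab_frame('scene')
cv2.imwrite('pics/w15.png',im); crop(sc,340,120,450,220,6,'pics/c15.png')
plan([580,-83,200],Rm(110))
E
```

```text
clock: 23.55
eef_pos: [518.2, 322.6, 173.6]
tcp_rot: [-1.302, 0.004, 1.69]
contact_force: [0.4, 0.2, 0.4]
opening: 0.4
[518.16 322.63 173.64]
now [521.75 324.27 177.91] yaw 96.78539803361438 d_dir [-0.25 -0.03 -0.97]
rot total [-14.81 -13.14   1.68] per row [-1.48 -1.31  0.17]
shift cm now-axes [-41.13  -2.36  -0.38] per row [-4.11 -0.24 -0.04] | target-axes [-40.26  -2.21   8.46] dist mm 412.0048723237963
```

View pics/w15.png

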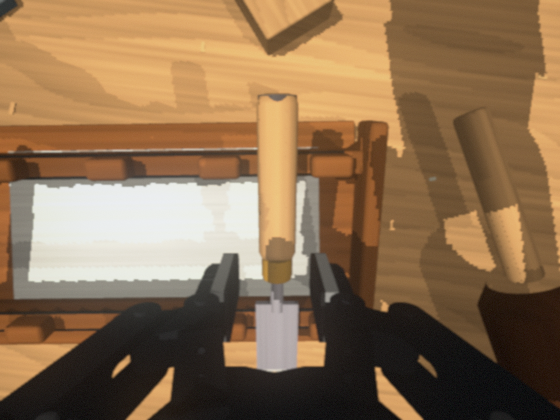

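View pics/c15.png

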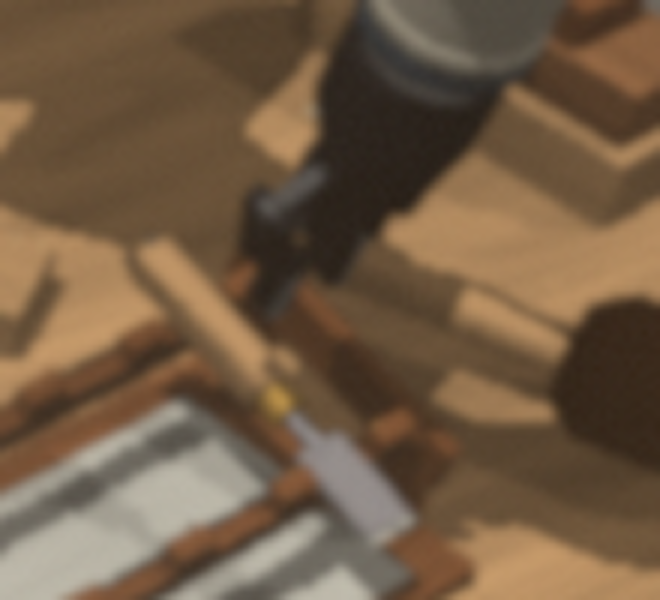

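```bash
python3 -m crank '[[-5,-4.4,0.5,0,-2.5,0,-0.2],[-5,-4.4,0.5,0,-2.5,0,-0.2],[-5,-4.4,0.5,-2,-1,0,-0.2],[0,0,0,-3.9,0,1,-0.2],[0,0,0,-3.9,0,1,-0.2],[0,0,0,-3.9,0,1,-0.2],[0,0,0,-3.9,0,1,-0.2],[0,0,0,-3.9,0,1,-0.2],[0,0,0,-3.9,0,1,-0.2],[0,0,0,-3.9,0,1,-0.2]]' 80
python3 - <<'E'
from h import *
plan([550,-80,165],Rm(110))
E
```

```text
clock: 24.48
eef_pos: [572.0, 24.2, 241.4]
tcp_rot: [-1.595, -0.001, 1.943]
contact_force: [2.1, 0.0, -0.3]
opening: 0.4
now [572.    24.16 241.41] yaw 111.34402304268396 d_dir [ 0.02  0.01 -1.  ]
rot total [1.39 1.34 0.08] per row [0.14 0.13 0.01]
shift cm now-axes [-8.91  7.49  6.02] per row [-0.89  0.75  0.6 ] | target-axes [-9.04  7.64  5.63] dist mm 131.04010722620086
```

```bash
python3 -m crank '[[1.4,1.3,0,-1.5,0,1,-0.2],[0,0,0,-2.5,1,1.5,-0.2],[0,0,0,-2.5,2,1.5,-0.2],[0,0,0,-2,2,1.5,-0.2],[0,0,0,0,2,0,-0.2],[0,0,0,0,0.6,0,-0.2],[0,0,0,0,0,0,-0.2],[0,0,0,0,0,0,-0.2],[0,0,0,0,0,0,-0.2],[0,0,0,0,0,0,-0.2]]' 80
python3 - <<'E'
from h import *
P=pose(); im=cams.grab_frame('wrist');cv2.imwrite('pics/w16.png',im)
np.save('P.npy',np.c_[P[1],P[0]]); print(P[0])
E
```

```text
clock: 25.32
eef_pos: [550.7, -87.4, 167.9]
tcp_rot: [-1.576, 0.003, 1.912]
contact_force: [0.4, 0.5, -0.4]
opening: 0.403
[550.72 -87.43 167.91]
```

View pics/w16.png

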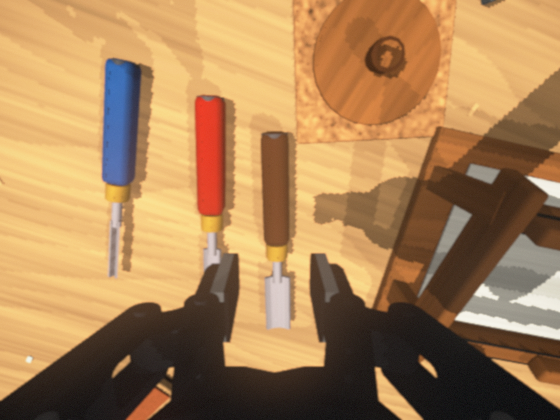

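```bash
python3 - <<'E'
from h import *
a=np.load('P.npy');C=cam('wrist',(a[:,3],a[:,:3]))
g,y=tool(C,(274,134),(277.5,328)); tool(C,(210,97),(213,290)); tool(C,(122,59),(113,275))
plan([g[0],g[1],60],Rm(y+90)); plan([g[0],g[1],15],Rm(y+90))
E
```

```text
butt [ 501.06 -105.19   24.  ] tip [686.35 -35.46  14.  ] len 197.98303559476378 yaw 20.622893203527482 grip [579.67 -75.61]
butt [ 490.94 -163.13   24.  ] tip [ 665.72 -111.23   14.  ] len 182.32738485623804 yaw 16.537407802427495 grip [ 563.95 -141.45]
butt [ 486.97 -235.19   24.  ] tip [ 682.7  -208.57   14.  ] len 197.5295260955156 yaw 7.744578508364951 grip [ 569.98 -223.9 ]
now [550.94 -87.39 168.1 ] yaw 109.54870401468452 d_dir [ 0.01 -0.   -1.  ]
rot total [ 0.31 -1.07 -0.19] per row [ 0.03 -0.11 -0.02]
shift cm now-axes [ 0.18 10.83 -3.04] per row [ 0.02  1.08 -0.3 ] | target-axes [ 0.09 10.81 -3.1 ] dist mm 112.47304314457624
now [550.94 -87.39 168.1 ] yaw 109.54870401468452 d_dir [ 0.01 -0.   -1.  ]
rot total [ 0.31 -1.07 -0.19] per row [ 0.03 -0.11 -0.02]
shift cm now-axes [ 0.2  15.33 -3.02] per row [ 0.02  1.53 -0.3 ] | target-axes [ 0.09 15.31 -3.1 ] dist mm 156.21957628559792
```

```bash
python3 -m crank '[[0.3,-1,0,0,1,-1,-0.15],[0,0,0,0.1,2,-1,-0.15],[0,0,0,0,2,-1,-0.15],[0,0,0,0,2,0,-0.15],[0,0,0,0,2,0,-0.15],[0,0,0,0,1.5,0,-0.15],[0,0,0,0,0,0,-0.15],[0,0,0,0,0,0,-0.15],[0,0,0,0,0,0,-0.15],[0,0,0,0,0,0,-0.15]]' 80
python3 - <<'E'
from h import *
P=pose(); im=cams.grab_frame('wrist');cv2.imwrite('pics/w17.png',im)
plan([579.6,-75.6,15],Rm(110.6)); C=cam('wrist',P); print(proj(C,[501,-105.2,24]))
E
```

```text
clock: 26.2
eef_pos: [589.5, -71.5, 69.7]
tcp_rot: [-1.586, 0.012, 1.938]
contact_force: [0.1, -0.1, -0.7]
opening: 0.423
now [589.77 -71.6   69.93] yaw 111.03584459728992 d_dir [ 0.02 -0.01 -1.  ]
rot total [ 0.94  0.44 -0.67] per row [ 0.09  0.04 -0.07]
shift cm now-axes [0.06 5.47 1.18] per row [0.01 0.55 0.12] | target-axes [-0.02  5.49  1.09] dist mm 56.00871630655547
[275.26  63.39]
```

View pics/w17.png

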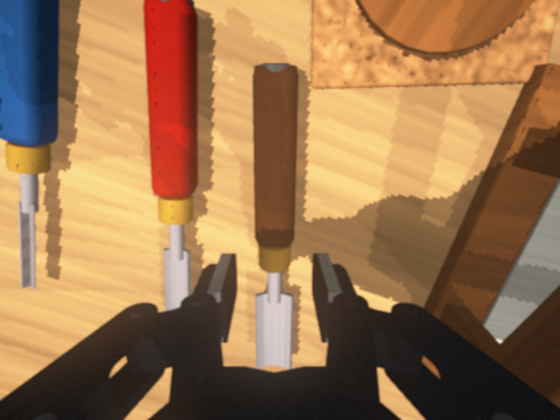

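Centred, butt at (275,64) as predicted. Descend.

```bash
python3 -m crank '[[0.9,0.4,-0.7,0,1,0.6,-0.15],[0,0,0,0,1.2,0.5,-0.15],[0,0,0,0,1.2,0,-0.15],[0,0,0,0,1,0,-0.15],[0,0,0,0,0.8,0,-0.15],[0,0,0,0,0.2,0,-0.15],[0,0,0,0,0,0,-0.15],[0,0,0,0,0,0,-0.15],[0,0,0,0,0,0,-0.15],[0,0,0,0,0,0,-0.15]]' 80
```

```text
clock: 27.08
eef_pos: [581.4, -76.4, 14.3]
tcp_rot: [-1.573, -0.0, 1.929]
contact_force: [-0.5, -0.1, -0.2]
opening: 0.429
```

```bash
python3 -c "
from h import *
plan([579.6,-75.6,14.5],Rm(110.6))"
```

```text
now [581.35 -76.44  14.29] yaw 110.5313910925584 d_dir [ 0.  0. -1.]
rot total [ 0.13 -0.07  0.03] per row [ 0.01 -0.01  0.  ]
shift cm now-axes [ 0.14 -0.02  0.13] per row [ 0.01 -0.    0.01] | target-axes [ 0.14 -0.02  0.13] dist mm 1.9570303107942808
```

```bash
python3 -m crank '[[0,0,0,0,0,0,-1],[0,0,0,0,0,0,-1],[0,0,0,0,0,0,-1],[0,0,0,0,0,0,-1],[0,0,0,0,0,0,-1],[0,0,0,0,0,0,-1],[0,0,0,0,-1,0,-1],[0,0,0,0,-3,0,-1],[0,0,0,0,-3,0,-1],[0,0,0,0,-3,0,-1]]' 80
python3 -m crank '[[0,0,0,0,-3,0,-1],[0,6.8,0,0,-3,0,-1],[0,6.8,0,0,-3,0,-1],[0,6.8,0,0,-1,0,-1],[0,6.8,0,0,0,0,-1],[0,6.8,0,0,0,0,-1],[0,6.8,0,0,0,0,-1],[0,6.8,0,0,0,0,-1],[0,6.8,0,0,0,0,-1],[0,6.8,0,0,0,0,-1]]' 80
python3 - <<'E'
from h import *
P=pose(); im=cams.grab_frame('wrist');cv2.imwrite('pics/w18.png',im); print(r.sense()['opening'])
p,M=dip(0,2.4,-40,50,131); plan(p,M); plan(p,Rm(50))
E
```

```text
clock: 27.92
eef_pos: [576.8, -75.8, 113.7]
tcp_rot: [-1.563, -0.006, 1.929]
contact_force: [-0.2, -0.7, -1.1]
opening: 0.263
clock: 28.75
eef_pos: [579.3, -76.4, 236.4]
tcp_rot: [-1.577, -0.006, 0.815]
contact_force: [0.0, 0.3, -0.4]
opening: 0.262
0.26172162903787877
now [579.29 -76.41 236.5 ] yaw 46.18642929891527 d_dir [ 0.01  0.   -1.  ]
rot total [50.32 -3.43  1.97] per row [ 5.03 -0.34  0.2 ]
shift cm now-axes [-32.27   1.37   3.87] per row [-3.23  0.14  0.39] | target-axes [-31.93   5.61   2.64] dist mm 325.29626787281234
now [579.29 -76.41 236.5 ] yaw 46.18642929891527 d_dir [ 0.01  0.   -1.  ]
rot total [ 0.34 -3.81  0.33] per row [ 0.03 -0.38  0.03]
shift cm now-axes [-32.27   1.37   3.87] per row [-3.23  0.14  0.39] | target-axes [-31.93   1.59   6.  ] dist mm 325.29626787281234
```

View pics/w18.png

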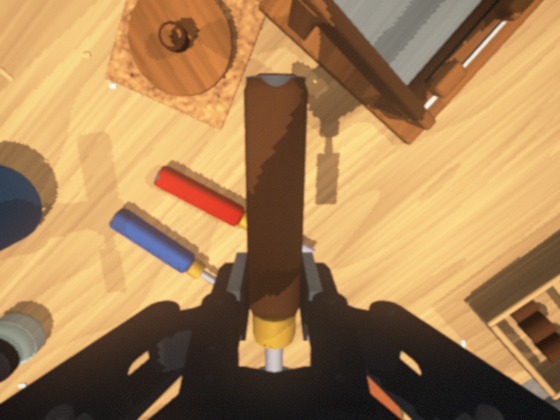

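```bash
python3 -m crank '[[5,-0.4,0.2,-3,0,0,-1],[5,-0.4,0.2,-3,0,0,-1],[5,-0.4,0.2,-3,0,0,-1],[5,-0.4,0.2,-3,0,0,-1],[5,-0.4,0.2,-3,0,0,-1],[5,-0.4,0.2,-3,0,0,-1],[5,-0.4,0.2,-3,0,0,-1],[5,-0.3,0.2,-3,0,0,-1],[5,-0.3,0.2,-3,0,0,-1],[5,0,0,-3,0,0,-1]]' 80
python3 - <<'E'
from h import *
p,M=dip(0,2.4,-40,50,125); plan(p,M); 
E
```

```text
clock: 29.63
eef_pos: [378.6, -306.7, 244.8]
tcp_rot: [-0.683, -0.029, 0.91]
contact_force: [0.2, -0.4, -1.3]
opening: 0.263
now [ 378.56 -306.66  244.76] yaw 52.15107703709634 d_dir [-0.6   0.49 -0.63]
rot total [-0.9   2.67 -0.59] per row [-0.09  0.27 -0.06]
shift cm now-axes [-1.27  6.12  1.14] per row [-0.13  0.61  0.11] | target-axes [-1.39  6.09  1.18] dist mm 63.56754045757412
```

```bash
python3 -m crank '[[-0.9,2.6,-0.6,-0.4,1.5,0.3,-1],[0,0,0,-0.4,1.5,0.3,-1],[0,0,0,-0.4,1.5,0.3,-1],[0,0,0,-0.1,1.5,0.2,-1],[0,0,0,0,0,0,-1],[0,0,0,0,0,0,-1],[0,0,0,0,0,0,-1],[0,0,0,0,0,0,-1],[0,0,0,0,0,0,-1],[0,0,0,0,0,0,-1]]' 80
python3 - <<'E'
from h import *
P=pose(); im=cams.grab_frame('scene');crop(im,90,170,310,340,3.2,'pics/c19.png')
tip=P[0]+P[1]@np.array([0,2.4,-114.6]);print('tip',tip,proj(cam('scene'),tip)); print('pot rim px',[proj(cam('scene'),[*POT,75])])
p,M=dip(0,2.4,-40,50,41); plan(p,M); 
E
```

```text
clock: 30.47
eef_pos: [326.2, -289.7, 211.6]
tcp_rot: [-0.692, -0.015, 0.879]
contact_force: [-0.7, -0.7, -0.7]
opening: 0.263
tip [ 381.97 -334.13  121.83] [160.73 226.44]
pot rim px [array([165.92, 237.46])]
now [ 326.27 -289.78  211.62] yaw 50.356716397958486 d_dir [-0.59  0.5  -0.64]
rot total [-0.36  0.91  0.29] per row [-0.04  0.09  0.03]
shift cm now-axes [ 0.55  5.43 -6.03] per row [ 0.06  0.54 -0.6 ] | target-axes [ 0.68  5.46 -5.99] dist mm 81.32966104307322
```

View pics/c19.png

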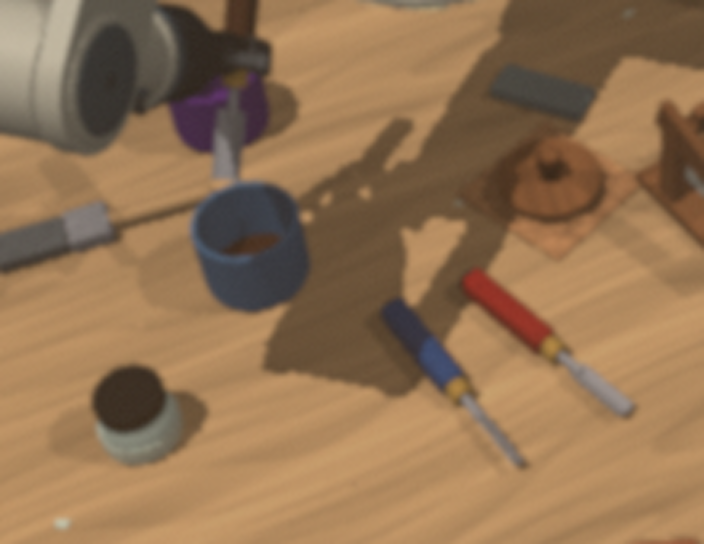

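```bash
python3 -m crank '[[-0.4,0.9,0.3,0.3,0.5,-0.5,-1],[0,0,0,0.3,0.6,-0.7,-1],[0,0,0,0,0.7,-0.8,-1],[0,0,0,0,0.7,-0.8,-1],[0,0,0,0,0.7,-0.8,-1],[0,0,0,0,0.7,-0.7,-1],[0,0,0,0,0.6,-0.6,-1],[0,0,0,0,0.4,-0.4,-1],[0,0,0,0,0,0,-1],[0,0,0,0,0,0,-1]]' 80
python3 - <<'E'
from h import *
P=pose(); tip=P[0]+P[1]@np.array([0,2.4,-114.6]);print('tip',tip)
p,M=dip(0,2.4,-40,50,41); plan(p,M); 
E
```

```text
clock: 31.35
eef_pos: [327.5, -281.5, 130.0]
tcp_rot: [-0.697, 0.001, 0.873]
contact_force: [-1.0, -0.7, -0.6]
opening: 0.263
tip [ 382.43 -327.72   40.58]
now [ 327.53 -281.54  129.98] yaw 50.03442162313866 d_dir [-0.59  0.49 -0.64]
rot total [-0.06 -0.04 -0.08] per row [-0.01 -0.   -0.01]
shift cm now-axes [-0.04 -0.12 -0.02] per row [-0.   -0.01 -0.  ] | target-axes [-0.04 -0.12 -0.02] dist mm 1.2605482665174927
```

Tip 34 mm below the rim. Hold, then withdraw.

```bash
python3 -m crank '[[0,0,0,0,0,0,-1],[0,0,0,0,0,0,-1],[0,0,0,0,0,0,-1],[0,0,0,0,0,0,-1],[0,0,0,0,0,0,-1],[0,0,0,0,0,0,-1],[0,0,0,0,0,0,-1],[0,0,0,0,0,0,-1],[0,0,0,0,0,0,-1],[0,0,0,0,0,0,-1]]' 80
python3 - <<'E'
from h import *
P=pose(); tip=P[0]+P[1]@np.array([0,2.4,-114.6]);print('tip',tip)
E
python3 -m crank '[[0,0,0,0,-1,1.2,-1],[0,0,0,0,-1.5,1.9,-1],[0,0,0,0,-1.5,1.9,-1],[0,0,0,0,-1.5,1.9,-1],[0,0,0,0,-1.5,1.9,-1],[0,0,0,0,-1.5,1.9,-1],[0,0,0,0,0,0,-1],[-3.7,-4.34,2.84,0,0,0,-1],[-3.7,-4.34,2.84,0,0,0,-1],[-3.7,-4.34,2.84,0,0,0,-1]]' 80
python3 - <<'E'
from h import *
O=[511.5,216,95]
p,M=slot(2,0,2.4,O,6.7,up=100);plan(p,M);print(p)
E
```

```text
clock: 32.18
eef_pos: [328.4, -282.5, 131.9]
tcp_rot: [-0.701, 0.001, 0.873]
contact_force: [-0.1, 0.8, -1.8]
opening: 0.259
tip [ 383.54 -328.91   42.79]
clock: 33.02
eef_pos: [324.1, -280.2, 281.1]
tcp_rot: [-0.903, -0.051, 1.144]
contact_force: [-0.4, 0.6, -1.1]
opening: 0.263
now [ 324.11 -280.19  281.14] yaw 65.53048792699178 d_dir [-0.55  0.29 -0.78]
rot total [-21.87 -26.74  16.64] per row [-2.19 -2.67  1.66]
shift cm now-axes [55.67 11.02 -2.34] per row [ 5.57  1.1  -0.23] | target-axes [ 50.59   0.57 -25.8 ] dist mm 567.9446214642368
[511.12 251.2  208.91]
```

```bash
python3 -m crank '[[-3.65,-4.46,2.77,0,0,0,-1],[-3.65,-4.46,2.77,0,0,0,-1],[-3.65,-4.46,2.77,0,0,0,-1],[-3.65,-4.46,2.77,0,0,0,-1],[-3.65,-4.46,2.77,0,0,0,-1],[-3.65,-4.46,2.77,0,0,0,-1],[0,0,0,3.6,0,-1.85,-1],[0,0,0,3.6,0,-1.85,-1],[0,0,0,3.6,0,-1.85,-1],[0,0,0,3.6,0,-1.85,-1]]' 80
python3 - <<'E'
from h import *
O=[511.5,216,95]
p,M=slot(2,0,2.4,O,6.7,up=120);plan(p,M)
E
```

```text
clock: 33.85
eef_pos: [370.3, -125.6, 268.9]
tcp_rot: [-1.336, 0.016, 1.715]
contact_force: [1.4, -0.3, -2.1]
opening: 0.256
now [ 370.3  -125.64  268.86] yaw 98.25607440187626 d_dir [-0.23 -0.05 -0.97]
rot total [ 1.54  1.28 -1.3 ] per row [ 0.15  0.13 -0.13]
shift cm now-axes [ 35.33  -1.19 -19.61] per row [ 3.53 -0.12 -1.96] | target-axes [ 35.78  -0.9  -18.79] dist mm 404.26382763019217
```

```bash
python3 -m crank '[[1.5,1.2,-1.3,3.3,-0.1,-1.8,-1],[0,0,0,3.3,-0.1,-1.8,-1],[0,0,0,3.3,-0.1,-1.8,-1],[0,0,0,3.3,-0.1,-1.8,-1],[0,0,0,3.3,-0.1,-1.8,-1],[0,0,0,3.3,-0.1,-1.8,-1],[0,0,0,3.3,-0.1,-1.8,-1],[0,0,0,3.3,-0.1,-1.8,-1],[0,0,0,3.3,0,-1.8,-1],[0,0,0,1.5,0,-0.8,-1]]' 80
python3 -m crank '[[0,0,0,0,0,0,-1],[0,0,0,0,0,0,-1],[0,0,0,0,0,0,-1],[0,0,0,0,0,0,-1],[0,0,0,0,0,0,-1],[0,0,0,0,0,0,-1],[0,0,0,0,0,0,-1],[0,0,0,0,0,0,-1],[0,0,0,0,0,0,-1],[0,0,0,0,0,0,-1]]' 80
python3 - <<'E'
from h import *
O=[511.5,216,95]
p,M=slot(2,0,2.4,O,6.7,up=30);plan(p,M)
E
```

```text
clock: 34.68
eef_pos: [495.9, 225.3, 235.0]
tcp_rot: [-1.306, -0.001, 1.69]
contact_force: [-1.4, -1.1, -1.1]
opening: 0.259
clock: 35.52
eef_pos: [494.0, 221.9, 236.2]
tcp_rot: [-1.303, 0.001, 1.689]
contact_force: [-0.0, -0.3, -2.0]
opening: 0.263
now [494.03 221.88 236.24] yaw 96.77753902045801 d_dir [-0.26 -0.03 -0.96]
rot total [-0.32  0.06 -0.07] per row [-0.03  0.01 -0.01]
shift cm now-axes [ 2.72  8.84 -4.54] per row [ 0.27  0.88 -0.45] | target-axes [ 2.71  8.87 -4.49] dist mm 103.07361871521698
```

```bash
python3 -m crank '[[-0.3,0,0,0.9,0,-0.5,-1],[0,0,0,0.9,0.6,-0.5,-1],[0,0,0,0.9,1.2,-0.6,-1],[0,0,0,0,1.4,-0.6,-1],[0,0,0,0,1.4,-0.6,-1],[0,0,0,0,1.4,-0.6,-1],[0,0,0,0,1.3,-0.5,-1],[0,0,0,0,0.9,-0.4,-1],[0,0,0,0,0,0,-1],[0,0,0,0,0,0,-1]]' 80
python3 - <<'E'
from ov import *
P=pose(); im=cams.grab_frame('wrist')
O=[511.5,216,95];y=6.7
overlay(im,cam('wrist',P),O,y,80,50,480,350,2,'pics/o20.png')
p,M=slot(2,0,2.4,O,6.7,up=0);plan(p,M)
E
```

```text
clock: 36.35
eef_pos: [511.8, 260.6, 133.9]
tcp_rot: [-1.308, 0.0, 1.692]
contact_force: [-0.3, -0.4, -0.0]
opening: 0.263
now [511.67 260.56 133.97] yaw 96.94777428965128 d_dir [-0.26 -0.03 -0.97]
rot total [-0.07  0.24 -0.07] per row [-0.01  0.02 -0.01]
shift cm now-axes [-0.92  2.46 -0.49] per row [-0.09  0.25 -0.05] | target-axes [-0.92  2.46 -0.49] dist mm 26.762191117206207
```

View pics/o20.png

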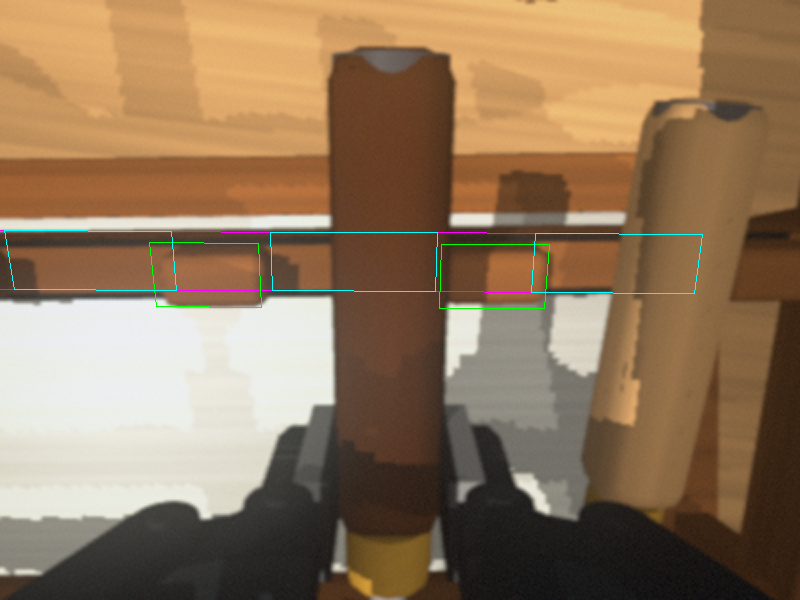

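```bash
python3 -m crank '[[0,0,0,-0.4,0,-0.1,-1],[0,0,0,-0.4,0.2,-0.1,-1],[0,0,0,0,0.5,-0.1,-1],[0,0,0,0,0.5,-0.1,-1],[0,0,0,0,0.4,-0.1,-1],[0,0,0,0,0.3,-0.1,-1],[0,0,0,0,0.2,0,-1],[0,0,0,0,0,0,-1],[0,0,0,0,0,0,-1],[0,0,0,0,0,0,-1]]' 80
python3 - <<'E'
from ov import *
O=[511.5,216,95]
p,M=slot(2,0,2.4,O,6.7,up=0);plan(p,M)
E
```

```text
clock: 37.23
eef_pos: [514.6, 252.3, 112.7]
tcp_rot: [-1.312, -0.001, 1.691]
contact_force: [-1.2, -0.0, -1.1]
opening: 0.264
now [514.63 252.34 112.67] yaw 96.90900894656548 d_dir [-0.25 -0.03 -0.97]
rot total [0.19 0.22 0.02] per row [0.02 0.02 0.  ]
shift cm now-axes [-0.07  0.46  0.25] per row [-0.01  0.05  0.03] | target-axes [-0.07  0.46  0.25] dist mm 5.270476636659767
```

```bash
python3 -m crank '[[0,0,0,0,0.15,0.1,-1],[0,0,0,0,0.15,0,-1],[0,0,0,0,0.1,0,-1],[0,0,0,0,0.05,0,-1],[0,0,0,0,0,0,-1],[0,0,0,0,0,0,-1],[0,0,0,0,0,0,-1],[0,0,0,0,0,0,-1],[0,0,0,0,0,0,-1],[0,0,0,0,0,0,-1]]' 80
python3 - <<'E'
from h import *
im=cams.grab_frame('wrist');crop(im,80,50,480,350,2,'pics/w21.png')
E
```

```text
clock: 38.07
eef_pos: [512.9, 252.5, 109.3]
tcp_rot: [-1.314, -0.002, 1.692]
contact_force: [0.5, -0.6, -0.2]
opening: 0.262
```

View pics/w21.png

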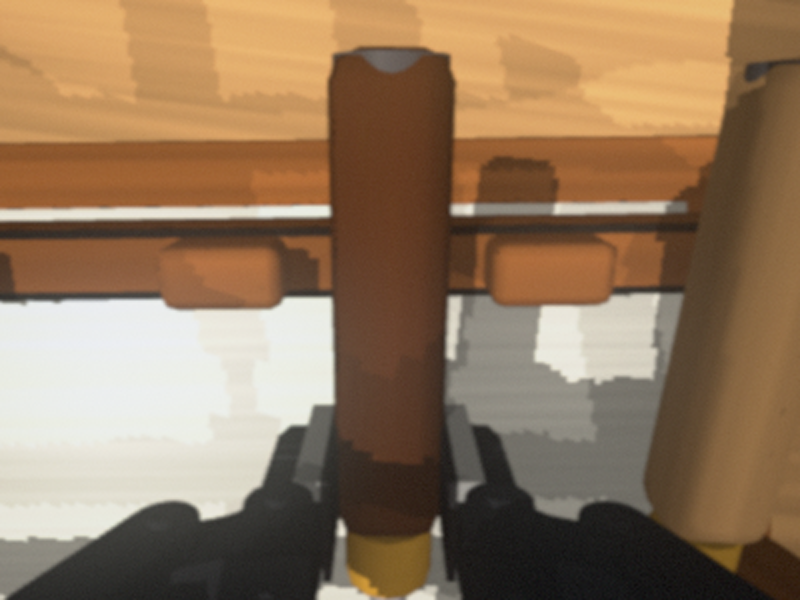

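Centred in slot 2. Set down 0.7 mm more, open, retract.

```bash
python3 -m crank '[[0,0,0,0,0.06,0,-1],[0,0,0,0,0,0,-1],[0,0,0,0,0,0,-0.2],[0,0,0,0,0,0,-0.2],[0,0,0,0,0,0,-0.2],[0,0,0,0,0,0,-0.2],[0,0,0,0,0,0,-0.2],[0,0,0,0,-1,0,-0.2],[0,0,0,0,-3,0,-0.2],[0,0,0,0,-3,0,-0.2]]' 80
python3 - <<'E'
from ov import *
P=pose(); im=cams.grab_frame('wrist'); cv2.imwrite('pics/w22.png',im)
plan([545,-150,165],Rm(106.5))
E
```

```text
clock: 38.95
eef_pos: [526.6, 253.0, 174.1]
tcp_rot: [-1.302, 0.002, 1.692]
contact_force: [1.2, 0.1, 0.4]
opening: 0.398
now [530.38 254.27 179.94] yaw 96.94027027752293 d_dir [-0.26 -0.03 -0.97]
rot total [-14.89  -9.5    1.29] per row [-1.49 -0.95  0.13]
shift cm now-axes [-40.31   2.3    2.94] per row [-4.03  0.23  0.29] | target-axes [-39.18   1.49  10.08] dist mm 404.81172923456023
```

View pics/w22.png

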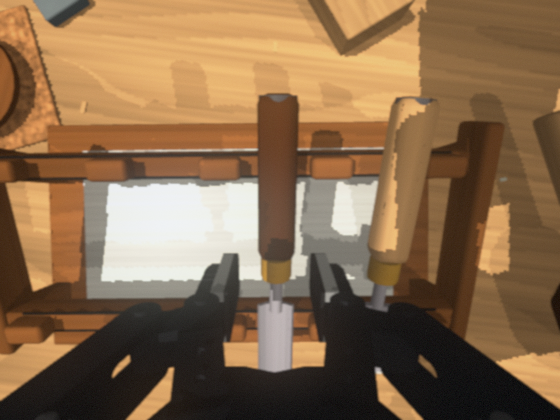

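```bash
python3 -m crank '[[-5,-3.2,0.4,0,-2.5,0,-0.2],[-5,-3.2,0.4,0,-2.5,0,-0.2],[-5,-3.2,0.4,-2,-1,0,-0.2],[0,0,0,-3.8,0,1.2,-0.2],[0,0,0,-3.8,0,1.2,-0.2],[0,0,0,-3.8,0,1.2,-0.2],[0,0,0,-3.8,0,1.2,-0.2],[0,0,0,-3.8,0,1.2,-0.2],[0,0,0,-3.8,0,1.2,-0.2],[0,0,0,-3.8,0,1.2,-0.2]]' 80
python3 - <<'E'
from h import *
plan([545,-150,165],Rm(106.5))
E
```

```text
clock: 39.83
eef_pos: [550.7, -45.0, 250.9]
tcp_rot: [-1.604, 0.001, 1.879]
contact_force: [0.9, 0.2, 0.4]
opening: 0.398
now [550.73 -45.   250.93] yaw 107.67387637265493 d_dir [ 0.03  0.01 -1.  ]
rot total [ 1.93  1.17 -0.02] per row [ 0.19  0.12 -0.  ]
shift cm now-axes [-9.82  8.47  4.02] per row [-0.98  0.85  0.4 ] | target-axes [-9.9   8.59  3.53] dist mm 135.8033362079742
```

```bash
python3 -m crank '[[1.9,1.2,0,-2,1,0.6,-0.2],[0,0,0,-2.5,1.5,0.8,-0.2],[0,0,0,-2.5,2,0.8,-0.2],[0,0,0,-2,2,0.8,-0.2],[0,0,0,0,1.5,0,-0.2],[0,0,0,0,0.6,0,-0.2],[0,0,0,0,0,0,-0.2],[0,0,0,0,0,0,-0.2],[0,0,0,0,0,0,-0.2],[0,0,0,0,0,0,-0.2]]' 80
python3 - <<'E'
from h import *
P=pose(); im=cams.grab_frame('wrist');cv2.imwrite('pics/w23.png',im)
np.save('P.npy',np.c_[P[1],P[0]]); print(P[0])
E
```

```text
clock: 40.67
eef_pos: [551.1, -153.8, 171.1]
tcp_rot: [-1.581, 0.008, 1.849]
contact_force: [0.9, 0.8, 0.0]
opening: 0.401
[ 551.11 -153.76  171.06]
```

View pics/w23.png

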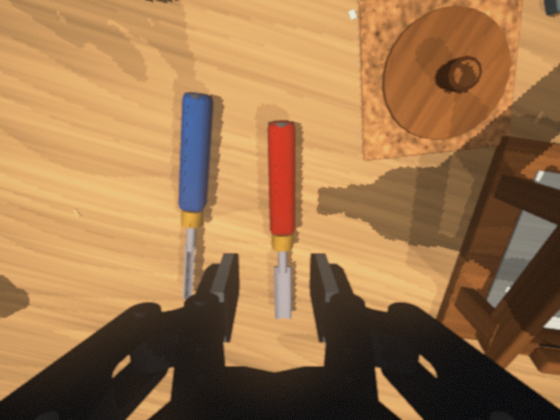

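```bash
python3 - <<'E'
from h import *
a=np.load('P.npy');C=cam('wrist',(a[:,3],a[:,:3]))
g,y=tool(C,(281.5,122),(283.5,318)); tool(C,(198,93),(187,298))
plan([g[0],g[1],60],Rm(y+90))
E
```

```text
butt [ 490.48 -165.47   24.  ] tip [ 679.85 -107.43   14.  ] len 198.06157463600795 yaw 17.039061908146422 grip [ 570.82 -140.85]
butt [ 487.33 -236.54   24.  ] tip [ 684.46 -208.78   14.  ] len 199.06753523157982 yaw 8.0164495322265 grip [ 571.04 -224.75]
now [ 551.3  -153.73  171.24] yaw 105.96000772583996 d_dir [ 0.01 -0.   -1.  ]
rot total [ 0.58 -1.08 -0.46] per row [ 0.06 -0.11 -0.05]
shift cm now-axes [ 0.79 11.14 -2.12] per row [ 0.08  1.11 -0.21] | target-axes [ 0.66 11.12 -2.24] dist mm 113.66896856088259
```

```bash
python3 -m crank '[[0.6,-1,-0.5,0.3,1,-0.6,-0.15],[0,0,0,0.3,2,-0.6,-0.15],[0,0,0,0,2,-0.6,-0.15],[0,0,0,0,2,0,-0.15],[0,0,0,0,2,0,-0.15],[0,0,0,0,1.5,0,-0.15],[0,0,0,0,0,0,-0.15],[0,0,0,0,0,0,-0.15],[0,0,0,0,0,0,-0.15],[0,0,0,0,0,0,-0.15]]' 80
python3 - <<'E'
from h import *
P=pose(); im=cams.grab_frame('wrist');cv2.imwrite('pics/w24.png',im)
plan([570.8,-140.8,14.5],Rm(107)); C=cam('wrist',P); print(proj(C,[490.5,-165.4,24]))
E
```

```text
clock: 41.55
eef_pos: [575.5, -137.4, 64.8]
tcp_rot: [-1.577, 0.001, 1.88]
contact_force: [0.3, 0.3, -0.2]
opening: 0.425
now [ 575.67 -137.44   65.07] yaw 107.72809184305795 d_dir [ 0.01  0.   -1.  ]
rot total [ 0.37  0.73 -0.08] per row [ 0.04  0.07 -0.01]
shift cm now-axes [-0.16  5.05  0.6 ] per row [-0.02  0.51  0.06] | target-axes [-0.18  5.06  0.56] dist mm 50.91075618895799
[271.8   74.96]
```

View pics/w24.png

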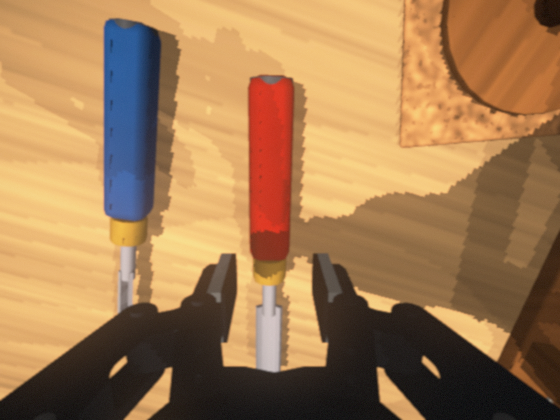

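```bash
python3 -m crank '[[0.4,0.7,0,-0.2,1,0.5,-0.15],[0,0,0,0,1.2,0.1,-0.15],[0,0,0,0,1.2,0,-0.15],[0,0,0,0,0.8,0,-0.15],[0,0,0,0,0.5,0,-0.15],[0,0,0,0,0.2,0,-0.15],[0,0,0,0,0,0,-0.15],[0,0,0,0,0,0,-0.15],[0,0,0,0,0,0,-0.15],[0,0,0,0,0,0,-0.15]]' 80
python3 -c "
from h import *
plan([570.8,-140.8,14.5],Rm(107))"
```

```text
clock: 42.43
eef_pos: [571.1, -142.2, 12.4]
tcp_rot: [-1.572, 0.003, 1.866]
contact_force: [0.5, 0.1, 0.0]
opening: 0.425
now [ 571.09 -142.23   12.44] yaw 106.9260066515335 d_dir [ 0. -0. -1.]
rot total [ 0.05 -0.07 -0.16] per row [ 0.01 -0.01 -0.02]
shift cm now-axes [ 0.14 -0.21 -0.01] per row [ 0.01 -0.02 -0.  ] | target-axes [ 0.14 -0.21 -0.01] dist mm 2.5219682169397557
```

Raise 2 mm, close, lift; then yaw.

```bash
python3 -m crank '[[0,0,0,0.1,-0.15,0,-0.15],[0,0,0,0,0,0,-1],[0,0,0,0,0,0,-1],[0,0,0,0,0,0,-1],[0,0,0,0,0,0,-1],[0,0,0,0,0,0,-1],[0,0,0,0,-0.5,0,-1],[0,0,0,0,-3,0,-1],[0,0,0,0,-3,0,-1],[0,0,0,0,-3,0,-1]]' 80
python3 -m crank '[[0,0,0,0,-3,0,-1],[0,6.5,0,0,-3,0,-1],[0,6.5,0,0,-3,0,-1],[0,6.5,0,0,-1,0,-1],[0,6.5,0,0,0,0,-1],[0,6.5,0,0,0,0,-1],[0,6.5,0,0,0,0,-1],[0,6.5,0,0,0,0,-1],[0,6,0,0,0,0,-1],[0,5,0,0,0,0,-1]]' 80
python3 - <<'E'
from h import *
P=pose(); im=cams.grab_frame('wrist');cv2.imwrite('pics/w25.png',im); print(r.sense()['opening'])
p,M=dip(0,2.4,-40,50,131); plan(p,M)
E
```

```text
clock: 43.27
eef_pos: [566.2, -139.7, 107.2]
tcp_rot: [-1.562, -0.003, 1.866]
contact_force: [0.5, -0.5, -0.8]
opening: 0.259
clock: 44.1
eef_pos: [568.7, -140.2, 224.8]
tcp_rot: [-1.576, -0.0, 0.836]
contact_force: [0.8, 0.7, -0.7]
opening: 0.259
0.2628372111622554
now [ 568.72 -140.22  224.84] yaw 47.59239453103165 d_dir [ 0. -0. -1.]
rot total [50.27 -2.24  1.07] per row [ 5.03 -0.22  0.11]
shift cm now-axes [-26.73   0.37   8.18] per row [-2.67  0.04  0.82] | target-axes [-26.36   7.39   5.65] dist mm 279.5650525569095
```

View pics/w25.png

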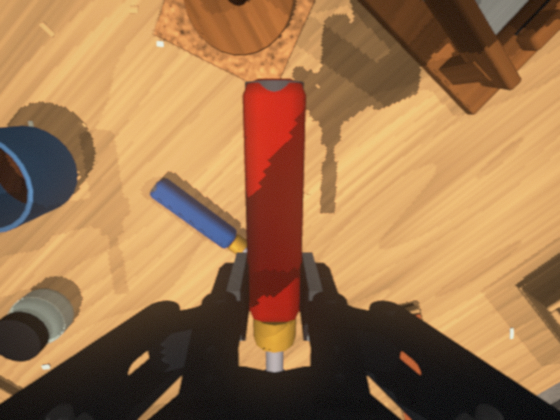

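```bash
python3 -m crank '[[5,-0.3,0.1,-2.5,0,0,-1],[5,-0.3,0.1,-2.5,0,0,-1],[5,-0.3,0.1,-2.5,0,0,-1],[5,-0.3,0.1,-2.5,0,0,-1],[5,-0.3,0.1,-2.5,0,0,-1],[5,-0.3,0.1,-2.5,0,0,-1],[5,-0.2,0.1,-2.5,0,0,-1],[5,-0.2,0.1,-2.5,0,0,-1],[5,0,0.1,-2.5,0,0,-1],[5,0,0,-2.5,0,0,-1]]' 80
python3 - <<'E'
from h import *
held((275,81),1.8)
p,M=dip(-1.5,1.8,-40,50,125); plan(p,M); 
E
```

```text
clock: 44.98
eef_pos: [403.6, -334.3, 230.5]
tcp_rot: [-0.679, -0.022, 0.902]
contact_force: [0.9, -0.1, -1.3]
opening: 0.259
butt in tool [  1.14 -10.2   83.56] grip z -1.443013106223063
now [ 403.57 -334.28  230.48] yaw 51.65958453792007 d_dir [-0.6   0.49 -0.63]
rot total [-1.14  2.01 -0.49] per row [-0.11  0.2  -0.05]
shift cm now-axes [-0.65  8.16  4.66] per row [-0.06  0.82  0.47] | target-axes [-0.88  8.06  4.79] dist mm 94.19368620456868
```

```bash
python3 -m crank '[[-1.1,2,-0.5,-0.3,1.6,0.9,-1],[0,0,0,-0.3,1.6,0.9,-1],[0,0,0,-0.3,1.6,0.9,-1],[0,0,0,0,1.6,0.9,-1],[0,0,0,0,1.4,0.9,-1],[0,0,0,0,0,0,-1],[0,0,0,0,0,0,-1],[0,0,0,0,0,0,-1],[0,0,0,0,0,0,-1],[0,0,0,0,0,0,-1]]' 80
python3 - <<'E'
from h import *
P=pose(); tip=P[0]+P[1]@np.array([0,1.8,-116.5]);print('tip',tip)
p,M=dip(-1.5,1.8,-40,50,41); plan(p,M); 
E
```

```text
clock: 45.82
eef_pos: [324.4, -289.4, 205.8]
tcp_rot: [-0.683, -0.013, 0.877]
contact_force: [0.7, -0.4, -1.3]
opening: 0.263
tip [ 380.64 -334.57  114.34]
now [ 324.41 -289.38  205.83] yaw 50.2492745916538 d_dir [-0.59  0.5  -0.63]
rot total [-0.86  0.75  0.29] per row [-0.09  0.07  0.03]
shift cm now-axes [ 0.67  4.94 -5.59] per row [ 0.07  0.49 -0.56] | target-axes [ 0.77  5.02 -5.51] dist mm 74.88590882619827
```

```bash
python3 -m crank '[[-0.9,0.7,0.3,0.4,0.4,-0.4,-1],[0,0,0,0.3,0.6,-0.7,-1],[0,0,0,0,0.7,-0.8,-1],[0,0,0,0,0.7,-0.8,-1],[0,0,0,0,0.7,-0.8,-1],[0,0,0,0,0.7,-0.7,-1],[0,0,0,0,0.5,-0.5,-1],[0,0,0,0,0.3,-0.3,-1],[0,0,0,0,0,0,-1],[0,0,0,0,0,0,-1]]' 80
python3 - <<'E'
from h import *
P=pose(); tip=P[0]+P[1]@np.array([0,1.8,-116.5]);print('tip',tip)
E
```

```text
clock: 46.65
eef_pos: [327.8, -281.5, 128.6]
tcp_rot: [-0.7, 0.0, 0.874]
contact_force: [-1.1, 0.5, -0.7]
opening: 0.261
tip [ 384.3  -328.77   38.34]
```

```bash
python3 -m crank '[[0,0,0,0,0,0,-1],[0,0,0,0,0,0,-1],[0,0,0,0,0,0,-1],[0,0,0,0,0,0,-1],[0,0,0,0,0,0,-1],[0,0,0,0,0,0,-1],[0,0,0,0,0,0,-1],[0,0,0,0,0,0,-1],[0,0,0,0,0,0,-1],[0,0,0,0,0,0,-1]]' 80
python3 - <<'E'
from h import *
P=pose(); tip=P[0]+P[1]@np.array([0,1.8,-116.5]);print('tip',tip)
E
python3 -m crank '[[0,0,0,0,-1,1.2,-1],[0,0,0,0,-1.5,1.9,-1],[0,0,0,0,-1.5,1.9,-1],[0,0,0,0,-1.5,1.9,-1],[0,0,0,0,-1.5,1.9,-1],[0,0,0,0,-1.5,1.9,-1],[0,0,0,0,0,0,-1],[-3.7,-4.34,2.84,0,0,0,-1],[-3.7,-4.34,2.84,0,0,0,-1],[-3.7,-4.34,2.84,0,0,0,-1]]' 80
python3 - <<'E'
from h import *
O=[511.5,216,95]
p,M=slot(3,-1.5,1.8,O,6.7,up=120);plan(p,M);print(p)
E
```

```text
clock: 47.48
eef_pos: [328.7, -282.4, 130.5]
tcp_rot: [-0.703, 0.0, 0.874]
contact_force: [0.6, -0.1, -1.2]
opening: 0.263
tip [ 385.35 -329.89   40.49]
clock: 48.32
eef_pos: [323.9, -280.0, 279.7]
tcp_rot: [-0.905, -0.052, 1.145]
contact_force: [0.5, 1.0, -0.6]
opening: 0.261
now [ 323.95 -280.    279.73] yaw 65.58634889762936 d_dir [-0.55  0.29 -0.79]
rot total [-21.74 -26.69  16.61] per row [-2.17 -2.67  1.66]
shift cm now-axes [49.7   6.94 -3.63] per row [ 4.97  0.69 -0.36] | target-axes [ 43.57  -1.45 -25.11] dist mm 503.101895926965
[517.69 181.49 228.72]
```

```bash
python3 -m crank '[[-3.65,-4.46,2.77,0,0,0,-1],[-3.65,-4.46,2.77,0,0,0,-1],[-3.65,-4.46,2.77,0,0,0,-1],[-3.65,-4.46,2.77,0,0,0,-1],[-3.65,-4.46,2.77,0,0,0,-1],[-3.65,-4.46,2.77,0,0,0,-1],[0,0,0,3.5,-0.1,-2,-1],[0,0,0,3.5,-0.1,-2,-1],[0,0,0,3.5,-0.1,-2,-1],[0,0,0,3.5,-0.1,-2,-1]]' 80
python3 - <<'E'
from h import *
O=[511.5,216,95]
p,M=slot(3,-1.5,1.8,O,6.7,up=120);plan(p,M)
E
```

```text
clock: 49.15
eef_pos: [376.9, -128.1, 270.0]
tcp_rot: [-1.337, 0.017, 1.716]
contact_force: [0.3, -0.5, -1.1]
opening: 0.261
now [ 376.92 -128.11  270.03] yaw 98.29967380030448 d_dir [-0.23 -0.05 -0.97]
rot total [ 1.62  1.32 -1.31] per row [ 0.16  0.13 -0.13]
shift cm now-axes [ 28.67  -0.7  -18.75] per row [ 2.87 -0.07 -1.87] | target-axes [ 29.11  -0.56 -18.06] dist mm 342.592550718785
```

```bash
python3 -m crank '[[1.6,1.3,-1.3,3,-0.1,-1.85,-1],[0,0,0,3.2,-0.1,-2,-1],[0,0,0,3.2,-0.1,-2,-1],[0,0,0,3.2,-0.1,-2,-1],[0,0,0,3.2,-0.1,-2,-1],[0,0,0,3.2,-0.1,-2,-1],[0,0,0,3.2,0,-2,-1],[0,0,0,3.2,0,-2,-1],[0,0,0,2.8,0,-1.8,-1],[0,0,0,0,0,0,-1]]' 80
python3 - <<'E'
from h import *
O=[511.5,216,95]
p,M=slot(3,-1.5,1.8,O,6.7,up=30);plan(p,M)
E
```

```text
clock: 49.98
eef_pos: [513.9, 194.9, 231.8]
tcp_rot: [-1.306, -0.001, 1.69]
contact_force: [-0.7, -0.8, -0.6]
opening: 0.262
now [513.88 194.91 231.84] yaw 96.84030558191982 d_dir [-0.26 -0.03 -0.97]
rot total [-0.18  0.16  0.04] per row [-0.02  0.02  0.  ]
shift cm now-axes [-1.39  8.93 -2.65] per row [-0.14  0.89 -0.26] | target-axes [-1.38  8.94 -2.62] dist mm 94.15943126567086
```

```bash
python3 -m crank '[[0,0,0,-0.6,0.5,-0.3,-1],[0,0,0,-0.6,1,-0.3,-1],[0,0,0,0,1.3,-0.4,-1],[0,0,0,0,1.3,-0.4,-1],[0,0,0,0,1.3,-0.4,-1],[0,0,0,0,1.3,-0.3,-1],[0,0,0,0,1,-0.3,-1],[0,0,0,0,0.5,-0.2,-1],[0,0,0,0,0,0,-1],[0,0,0,0,0,0,-1]]' 80
python3 - <<'E'
from ov import *
P=pose(); im=cams.grab_frame('wrist')
O=[511.5,216,95];y=6.7
overlay(im,cam('wrist',P),O,y,80,50,480,350,2,'pics/o26.png')
p,M=slot(3,-1.5,1.8,O,6.7,up=0);plan(p,M)
E
```

```text
clock: 50.82
eef_pos: [514.3, 171.6, 139.4]
tcp_rot: [-1.299, 0.003, 1.687]
contact_force: [0.6, -0.8, -1.9]
opening: 0.263
now [514.38 171.63 139.54] yaw 96.64598845163792 d_dir [-0.27 -0.03 -0.96]
rot total [-0.57 -0.09 -0.13] per row [-0.06 -0.01 -0.01]
shift cm now-axes [ 0.95  2.85 -1.25] per row [ 0.09  0.28 -0.13] | target-axes [ 0.94  2.86 -1.23] dist mm 32.52498981493885
```

View pics/o26.png

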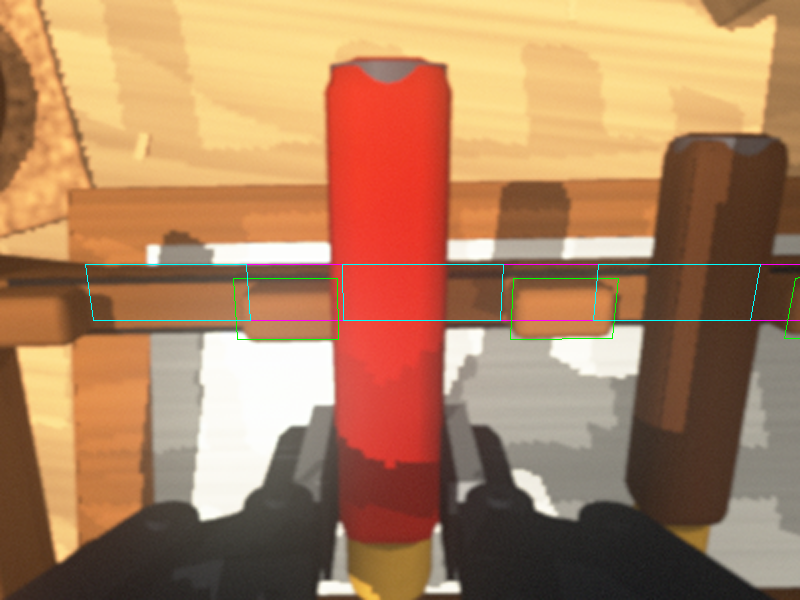

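```bash
python3 -m crank '[[-0.5,0,0,0.5,0,-0.2,-1],[0,0,0,0.5,0.2,-0.2,-1],[0,0,0,0,0.5,-0.2,-1],[0,0,0,0,0.5,-0.2,-1],[0,0,0,0,0.4,-0.2,-1],[0,0,0,0,0.4,-0.1,-1],[0,0,0,0,0.2,0,-1],[0,0,0,0,0,0,-1],[0,0,0,0,0,0,-1],[0,0,0,0,0,0,-1]]' 80
python3 - <<'E'
from ov import *
O=[511.5,216,95]
p,M=slot(3,-1.5,1.8,O,6.7,up=0);plan(p,M)
E
```

```text
clock: 51.7
eef_pos: [519.8, 184.2, 114.7]
tcp_rot: [-1.312, 0.002, 1.688]
contact_force: [-1.0, -0.3, -1.2]
opening: 0.265
now [519.83 184.17 114.71] yaw 96.70914468899387 d_dir [-0.25 -0.03 -0.97]
rot total [ 0.19 -0.02 -0.1 ] per row [ 0.02 -0.   -0.01]
shift cm now-axes [-0.24  0.64  0.08] per row [-0.02  0.06  0.01] | target-axes [-0.24  0.64  0.08] dist mm 6.909917894214371
```

```bash
python3 -m crank '[[0,0,0,-0.2,0.15,0,-1],[0,0,0,0,0.2,0,-1],[0,0,0,0,0.15,0,-1],[0,0,0,0,0.1,0,-1],[0,0,0,0,0,0,-1],[0,0,0,0,0,0,-1],[0,0,0,0,0,0,-1],[0,0,0,0,0,0,-1],[0,0,0,0,0,0,-1],[0,0,0,0,0,0,-1]]' 80
python3 - <<'E'
from h import *
im=cams.grab_frame('wrist');crop(im,80,50,480,350,2,'pics/w27.png')
O=[511.5,216,95]
p,M=slot(3,-1.5,1.8,O,6.7,up=0);plan(p,M)
E
```

```text
clock: 52.53
eef_pos: [519.3, 181.7, 110.2]
tcp_rot: [-1.314, 0.001, 1.687]
contact_force: [-0.2, 1.0, -1.3]
opening: 0.26
now [519.29 181.69 110.2 ] yaw 96.67897873429132 d_dir [-0.25 -0.03 -0.97]
rot total [ 0.31 -0.04 -0.07] per row [ 0.03 -0.   -0.01]
shift cm now-axes [-0.    0.18  0.12] per row [-0.    0.02  0.01] | target-axes [-0.    0.18  0.12] dist mm 2.1877644244830883
```

View pics/w27.png

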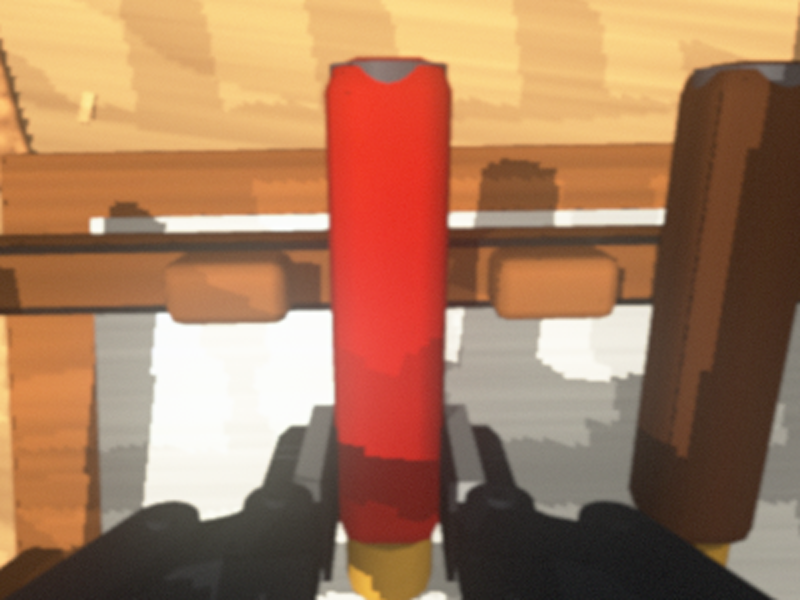

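Centred in slot 3; 1–2 mm more down, release, retract.

```bash
python3 -m crank '[[0,0,0,0,0.12,0,-1],[0,0,0,0,0.05,0,-1],[0,0,0,0,0,0,-0.2],[0,0,0,0,0,0,-0.2],[0,0,0,0,0,0,-0.2],[0,0,0,0,0,0,-0.2],[0,0,0,0,0,0,-0.2],[0,0,0,0,-1,0,-0.2],[0,0,0,0,-3,0,-0.2],[0,0,0,0,-3,0,-0.2]]' 80
python3 - <<'E'
from ov import *
P=pose(); im=cams.grab_frame('wrist'); cv2.imwrite('pics/w28.png',im)
plan([545,-230,165],Rm(98))
E
```

```text
clock: 53.42
eef_pos: [532.8, 182.7, 174.9]
tcp_rot: [-1.303, 0.003, 1.688]
contact_force: [1.2, 0.1, 0.6]
opening: 0.404
now [536.71 183.73 180.66] yaw 96.69368640074137 d_dir [-0.26 -0.03 -0.97]
rot total [-14.89  -1.31   0.06] per row [-1.49 -0.13  0.01]
shift cm now-axes [-41.18   2.62   3.44] per row [-4.12  0.26  0.34] | target-axes [-41.09   1.57   4.94] dist mm 414.10611473312997
```

View pics/w28.png

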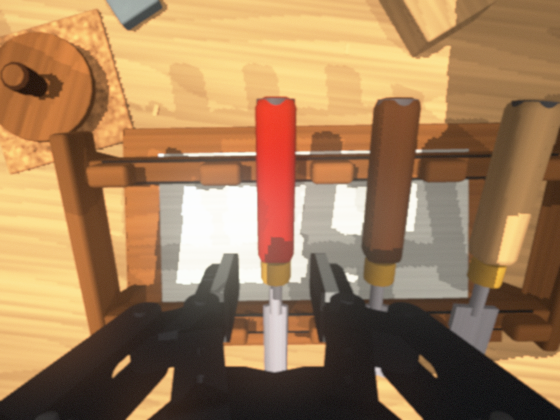

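```bash
python3 -m crank '[[-5,-0.4,0,0,-2.5,0,-0.2],[-5,-0.4,0,0,-2.5,0,-0.2],[-5,-0.4,0,-2,-1,0,-0.2],[0,0,0,-4,0,0.5,-0.2],[0,0,0,-4,0,0.5,-0.2],[0,0,0,-4,0,0.5,-0.2],[0,0,0,-4,0,0.5,-0.2],[0,0,0,-4,0,0.5,-0.2],[0,0,0,-4,0,0.5,-0.2],[0,0,0,-4,0,0.5,-0.2]]' 80
python3 - <<'E'
from h import *
plan([545,-230,165],Rm(98))
E
```

```text
clock: 54.3
eef_pos: [561.6, -119.1, 252.3]
tcp_rot: [-1.603, -0.001, 1.72]
contact_force: [-0.1, -0.2, -0.1]
opening: 0.401
now [ 561.56 -119.1   252.34] yaw 98.5658308896737 d_dir [ 0.03  0.01 -1.  ]
rot total [1.83 0.56 0.07] per row [0.18 0.06 0.01]
shift cm now-axes [-10.73   8.61   3.57] per row [-1.07  0.86  0.36] | target-axes [-10.75   8.73   3.18] dist mm 142.13286151427124
```

```bash
python3 -m crank '[[1.8,0.5,0,-2,1,0.5,-0.2],[0,0,0,-2.5,1.5,0.7,-0.2],[0,0,0,-2.5,2,0.7,-0.2],[0,0,0,-2.5,2,0.6,-0.2],[0,0,0,0,1.5,0,-0.2],[0,0,0,0,0.6,0,-0.2],[0,0,0,0,0,0,-0.2],[0,0,0,0,0,0,-0.2],[0,0,0,0,0,0,-0.2],[0,0,0,0,0,0,-0.2]]' 80
python3 - <<'E'
from h import *
P=pose(); im=cams.grab_frame('wrist');cv2.imwrite('pics/w29.png',im)
np.save('P.npy',np.c_[P[1],P[0]]); print(P[0])
E
```

```text
clock: 55.13
eef_pos: [552.8, -231.3, 171.7]
tcp_rot: [-1.58, 0.005, 1.703]
contact_force: [0.0, -0.3, -0.4]
opening: 0.399
[ 552.82 -231.25  171.74]
```

View pics/w29.png

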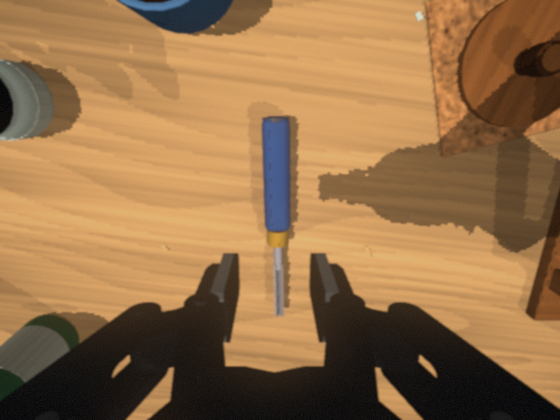

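```bash
python3 - <<'E'
from h import *
a=np.load('P.npy');C=cam('wrist',(a[:,3],a[:,:3]))
g,y=tool(C,(276.5,118),(280,315))
plan([g[0],g[1],60],Rm(y+90))
E
```

```text
butt [ 488.4  -238.12   24.  ] tip [ 684.12 -207.75   14.  ] len 198.06080796788518 yaw 8.819694702327407 grip [ 571.43 -225.24]
now [ 553.03 -231.22  171.94] yaw 97.60195171833183 d_dir [ 0.01 -0.   -1.  ]
rot total [ 0.58 -1.22 -0.33] per row [ 0.06 -0.12 -0.03]
shift cm now-axes [ 0.41 11.21 -1.79] per row [ 0.04  1.12 -0.18] | target-axes [ 0.31 11.19 -1.91] dist mm 113.60399470282447
```

```bash
python3 -m crank '[[0.6,-1.2,-0.3,0.3,1,-0.5,-0.15],[0,0,0,0,2,-0.5,-0.15],[0,0,0,0,2,-0.5,-0.15],[0,0,0,0,2,0,-0.15],[0,0,0,0,2,0,-0.15],[0,0,0,0,1.5,0,-0.15],[0,0,0,0,0,0,-0.15],[0,0,0,0,0,0,-0.15],[0,0,0,0,0,0,-0.15],[0,0,0,0,0,0,-0.15]]' 80
python3 - <<'E'
from h import *
P=pose(); im=cams.grab_frame('wrist');cv2.imwrite('pics/w30.png',im)
plan([571.4,-225.2,14.5],Rm(98.8)); C=cam('wrist',P); print(proj(C,[488.4,-238.1,24]))
E
```

```text
clock: 56.02
eef_pos: [576.1, -221.6, 66.0]
tcp_rot: [-1.577, 0.004, 1.74]
contact_force: [-0.2, -0.3, 0.4]
opening: 0.423
now [ 576.21 -221.7    66.24] yaw 99.69021482479431 d_dir [ 0.01 -0.   -1.  ]
rot total [ 0.36  0.89 -0.22] per row [ 0.04  0.09 -0.02]
shift cm now-axes [-0.24  5.17  0.56] per row [-0.02  0.52  0.06] | target-axes [-0.27  5.17  0.53] dist mm 52.081691662303925
[270.45  75.92]
```

View pics/w30.png

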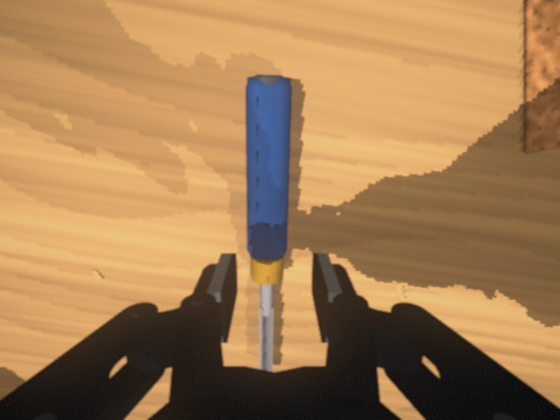

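```bash
python3 -m crank '[[0.4,0.9,-0.2,-0.3,1,0.5,-0.15],[0,0,0,0,1.2,0,-0.15],[0,0,0,0,1.2,0,-0.15],[0,0,0,0,0.8,0,-0.15],[0,0,0,0,0.5,0,-0.15],[0,0,0,0,0.2,0,-0.15],[0,0,0,0,0,0,-0.15],[0,0,0,0,0,0,-0.15],[0,0,0,0,0,0,-0.15],[0,0,0,0,0,0,-0.15]]' 80
python3 -c "
from h import *
plan([571.4,-225.2,14.5],Rm(98.8))"
```

```text
clock: 56.9
eef_pos: [572.3, -226.7, 13.7]
tcp_rot: [-1.572, 0.001, 1.722]
contact_force: [-0.0, -0.0, 0.8]
opening: 0.426
now [ 572.25 -226.7    13.65] yaw 98.6708180736427 d_dir [ 0. -0. -1.]
rot total [ 0.04 -0.13 -0.08] per row [ 0.   -0.01 -0.01]
shift cm now-axes [ 0.16 -0.08  0.06] per row [ 0.02 -0.01  0.01] | target-axes [ 0.16 -0.08  0.06] dist mm 1.922791203065112
```

```bash
python3 -m crank '[[0,0,0,0.15,-0.08,0,-0.15],[0,0,0,0,0,0,-1],[0,0,0,0,0,0,-1],[0,0,0,0,0,0,-1],[0,0,0,0,0,0,-1],[0,0,0,0,0,0,-1],[0,0,0,0,-0.5,0,-1],[0,0,0,0,-3,0,-1],[0,0,0,0,-3,0,-1],[0,0,0,0,-3,0,-1]]' 80
python3 -m crank '[[0,0,0,0,-3,0,-1],[0,6,0,0,-3,0,-1],[0,6,0,0,-3,0,-1],[0,6,0,0,-1,0,-1],[0,6,0,0,0,0,-1],[0,6,0,0,0,0,-1],[0,6,0,0,0,0,-1],[0,6,0,0,0,0,-1],[0,5,0,0,0,0,-1],[0,1,0,0,0,0,-1]]' 80
python3 - <<'E'
from h import *
P=pose(); im=cams.grab_frame('wrist');cv2.imwrite('pics/w31.png',im); print(r.sense()['opening'])
p,M=dip(0,2.4,-40,50,131); plan(p,M)
E
```

```text
clock: 57.73
eef_pos: [567.7, -223.1, 107.5]
tcp_rot: [-1.562, -0.004, 1.722]
contact_force: [-0.1, -0.0, -1.9]
opening: 0.264
clock: 58.57
eef_pos: [570.5, -224.2, 225.5]
tcp_rot: [-1.575, -0.001, 0.845]
contact_force: [-0.5, -0.9, -1.3]
opening: 0.261
0.26292655016587785
now [ 570.57 -224.22  225.55] yaw 48.539529611582964 d_dir [ 0. -0. -1.]
rot total [50.23 -1.35  0.67] per row [ 5.02 -0.13  0.07]
shift cm now-axes [-20.42   0.42  14.32] per row [-2.04  0.04  1.43] | target-axes [-20.05  11.68   9.16] dist mm 249.43080604823615
```

View pics/w31.png

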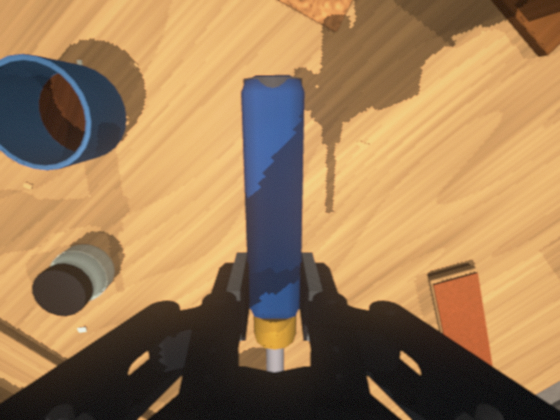

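```bash
python3 -m crank '[[5,-0.2,0.1,-2,0,0,-1],[5,-0.2,0.1,-2,0,0,-1],[5,-0.2,0.1,-2,0,0,-1],[5,-0.2,0.1,-2,0,0,-1],[5,-0.2,0.1,-2,0,0,-1],[5,-0.1,0.1,-2,0,0,-1],[5,-0.1,0.1,-2,0,0,-1],[5,-0.1,0,-2,0,0,-1],[5,0,0,-2,0,0,-1],[5,0,0,-2,0,0,-1]]' 80
python3 - <<'E'
from h import *
p,M=dip(-0.2,2.3,-40,50,125); plan(p,M); 
E
```

```text
clock: 59.45
eef_pos: [440.4, -381.0, 231.0]
tcp_rot: [-0.676, -0.019, 0.907]
contact_force: [0.8, -0.3, -1.5]
opening: 0.255
now [ 440.41 -381.    230.97] yaw 51.96907139138579 d_dir [-0.61  0.49 -0.63]
rot total [-1.3   2.1  -0.83] per row [-0.13  0.21 -0.08]
shift cm now-axes [ 0.81 12.68  8.06] per row [0.08 1.27 0.81] | target-axes [ 0.33 12.5   8.37] dist mm 150.49924675977036
```

```bash
python3 -m crank '[[-1.3,2.1,-0.8,0.1,1.8,1.1,-1],[0,0,0,0.1,1.8,1.1,-1],[0,0,0,0.1,1.8,1.2,-1],[0,0,0,0,1.8,1.2,-1],[0,0,0,0,1.8,1.2,-1],[0,0,0,0,1.8,1.2,-1],[0,0,0,0,1.5,1.1,-1],[0,0,0,0,0,0,-1],[0,0,0,0,0,0,-1],[0,0,0,0,0,0,-1]]' 80
python3 - <<'E'
from h import *
P=pose(); tip=P[0]+P[1]@np.array([0,2.3,-115.2]);print('tip',tip)
p,M=dip(-0.2,2.3,-40,50,41); plan(p,M); 
E
```

```text
clock: 60.28
eef_pos: [321.6, -286.1, 200.7]
tcp_rot: [-0.676, -0.022, 0.884]
contact_force: [-0.1, 0.1, -1.4]
opening: 0.258
tip [ 377.21 -329.13  109.38]
now [ 321.57 -286.11  200.66] yaw 50.664514625537386 d_dir [-0.59  0.5  -0.63]
rot total [-1.27  1.39  0.28] per row [-0.13  0.14  0.03]
shift cm now-axes [ 0.54  4.19 -5.62] per row [ 0.05  0.42 -0.56] | target-axes [ 0.7   4.31 -5.51] dist mm 70.31870512985881
```

```bash
python3 -m crank '[[-1.3,1.4,0.3,0.3,0.3,-0.4,-1],[0,0,0,0.3,0.5,-0.7,-1],[0,0,0,0,0.6,-0.8,-1],[0,0,0,0,0.6,-0.8,-1],[0,0,0,0,0.6,-0.8,-1],[0,0,0,0,0.5,-0.7,-1],[0,0,0,0,0.5,-0.5,-1],[0,0,0,0,0.3,-0.3,-1],[0,0,0,0,0,0,-1],[0,0,0,0,0,0,-1]]' 80
python3 - <<'E'
from h import *
P=pose(); tip=P[0]+P[1]@np.array([0,2.3,-115.2]);print('tip',tip)
E
```

```text
clock: 61.12
eef_pos: [330.6, -285.5, 128.8]
tcp_rot: [-0.699, -0.004, 0.877]
contact_force: [-0.5, 0.0, -1.1]
opening: 0.263
tip [ 386.47 -331.53   39.19]
```

```bash
python3 -m crank '[[0,0,0,0,0,0,-1],[0,0,0,0,0,0,-1],[0,0,0,0,0,0,-1],[0,0,0,0,0,0,-1],[0,0,0,0,0,0,-1],[0,0,0,0,0,0,-1],[0,0,0,0,0,0,-1],[0,0,0,0,0,0,-1],[0,0,0,0,0,0,-1],[0,0,0,0,0,0,-1]]' 80
python3 - <<'E'
from h import *
P=pose(); tip=P[0]+P[1]@np.array([0,2.3,-115.2]);print('tip',tip)
E
python3 -m crank '[[0,0,0,0,-1,1.2,-1],[0,0,0,0,-1.5,1.9,-1],[0,0,0,0,-1.5,1.9,-1],[0,0,0,0,-1.5,1.9,-1],[0,0,0,0,-1.5,1.9,-1],[0,0,0,0,-1.5,1.9,-1],[0,0,0,0,0,0,-1],[-3.7,-4.34,2.84,0,0,0,-1],[-3.7,-4.34,2.84,0,0,0,-1],[-3.7,-4.34,2.84,0,0,0,-1]]' 80
python3 - <<'E'
from h import *
O=[511.5,216,95]
p,M=slot(4,0,2.3,O,6.7,up=120);plan(p,M);print(p)
E
```

```text
clock: 61.95
eef_pos: [331.2, -286.1, 130.7]
tcp_rot: [-0.702, -0.004, 0.877]
contact_force: [-0.5, 0.3, -1.2]
opening: 0.265
tip [ 387.26 -332.32   41.31]
clock: 62.78
eef_pos: [326.2, -284.4, 279.9]
tcp_rot: [-0.906, -0.057, 1.148]
contact_force: [-0.5, -0.2, -1.4]
opening: 0.263
now [ 326.17 -284.42  279.93] yaw 65.75346914588086 d_dir [-0.54  0.29 -0.79]
rot total [-21.64 -26.42  16.76] per row [-2.16 -2.64  1.68]
shift cm now-axes [44.06  4.72 -6.32] per row [ 4.41  0.47 -0.63] | target-axes [ 37.04  -1.43 -25.1 ] dist mm 447.6466712861327
[527.43 112.15 228.81]
```

```bash
python3 -m crank '[[-3.65,-4.46,2.8,0,0,0,-1],[-3.65,-4.46,2.8,0,0,0,-1],[-3.65,-4.46,2.8,0,0,0,-1],[-3.65,-4.46,2.8,0,0,0,-1],[-3.65,-4.46,2.8,0,0,0,-1],[-3.65,-4.46,2.8,0,0,0,-1],[0,0,0,3.3,-0.1,-2.25,-1],[0,0,0,3.3,-0.1,-2.25,-1],[0,0,0,3.3,-0.1,-2.25,-1],[0,0,0,3.3,-0.1,-2.25,-1]]' 80
python3 - <<'E'
from h import *
O=[511.5,216,95]
p,M=slot(4,0,2.3,O,6.7,up=120);plan(p,M)
E
```

```text
clock: 63.62
eef_pos: [389.6, -138.9, 268.5]
tcp_rot: [-1.34, 0.017, 1.72]
contact_force: [1.2, -0.8, 0.0]
opening: 0.26
now [ 389.63 -138.89  268.53] yaw 98.5450947137785 d_dir [-0.22 -0.05 -0.97]
rot total [ 1.78  1.56 -1.37] per row [ 0.18  0.16 -0.14]
shift cm now-axes [ 22.84  -0.47 -17.72] per row [ 2.28 -0.05 -1.77] | target-axes [ 23.32  -0.46 -17.08] dist mm 289.1093935471903
```

```bash
python3 -m crank '[[1.8,1.5,-1.4,2.7,-0.1,-2,-1],[0,0,0,2.8,-0.1,-2,-1],[0,0,0,2.8,-0.1,-2,-1],[0,0,0,2.8,-0.1,-2,-1],[0,0,0,2.8,0,-2,-1],[0,0,0,2.8,0,-2,-1],[0,0,0,2.8,0,-2,-1],[0,0,0,2.8,0,-2,-1],[0,0,0,0,0,0,-1],[0,0,0,0,0,0,-1]]' 80
python3 - <<'E'
from h import *
O=[511.5,216,95]
p,M=slot(4,0,2.3,O,6.7,up=30);plan(p,M)
E
```

```text
clock: 64.45
eef_pos: [518.3, 121.8, 232.5]
tcp_rot: [-1.304, -0.003, 1.693]
contact_force: [-0.5, -0.2, -0.4]
opening: 0.264
now [518.34 121.82 232.46] yaw 96.97735359807486 d_dir [-0.26 -0.03 -0.96]
rot total [-0.28  0.31  0.07] per row [-0.03  0.03  0.01]
shift cm now-axes [-1.09  8.82 -3.22] per row [-0.11  0.88 -0.32] | target-axes [-1.07  8.84 -3.19] dist mm 94.57857491031032
```

```bash
python3 -m crank '[[-0.3,0.3,0,-0.5,0.5,-0.4,-1],[0,0,0,-0.5,1,-0.4,-1],[0,0,0,0,1.3,-0.4,-1],[0,0,0,0,1.3,-0.4,-1],[0,0,0,0,1.3,-0.4,-1],[0,0,0,0,1.3,-0.4,-1],[0,0,0,0,1,-0.4,-1],[0,0,0,0,0.5,-0.2,-1],[0,0,0,0,0,0,-1],[0,0,0,0,0,0,-1]]' 80
python3 - <<'E'
from ov import *
P=pose(); im=cams.grab_frame('wrist')
O=[511.5,216,95];y=6.7
overlay(im,cam('wrist',P),O,y,80,50,480,350,2,'pics/o32.png')
p,M=slot(4,0,2.3,O,6.7,up=0);plan(p,M)
E
```

```text
clock: 65.28
eef_pos: [524.1, 100.6, 139.5]
tcp_rot: [-1.307, 0.002, 1.678]
contact_force: [0.7, 1.1, -1.7]
opening: 0.262
now [524.13 100.71 139.6 ] yaw 96.18038366212478 d_dir [-0.26 -0.03 -0.97]
rot total [-0.08 -0.53  0.04] per row [-0.01 -0.05  0.  ]
shift cm now-axes [ 1.11  2.85 -1.24] per row [ 0.11  0.29 -0.12] | target-axes [ 1.1   2.85 -1.24] dist mm 33.004353165790675
```

View pics/o32.png

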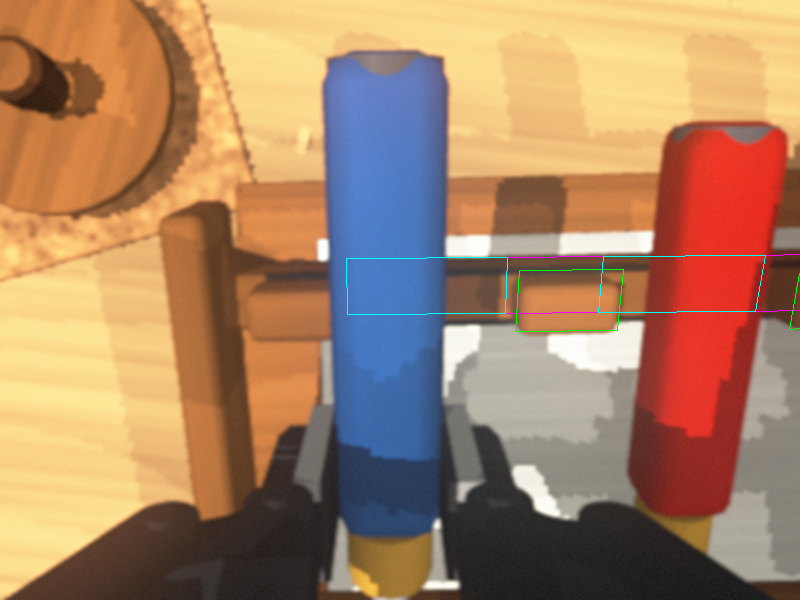

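```bash
python3 -m crank '[[0,-0.5,0,0.5,0,-0.2,-1],[0,0,0,0.5,0.2,-0.2,-1],[0,0,0,0,0.5,-0.2,-1],[0,0,0,0,0.5,-0.2,-1],[0,0,0,0,0.4,-0.2,-1],[0,0,0,0,0.4,-0.1,-1],[0,0,0,0,0.2,0,-1],[0,0,0,0,0,0,-1],[0,0,0,0,0,0,-1],[0,0,0,0,0,0,-1]]' 80
python3 - <<'E'
from ov import *
O=[511.5,216,95]
p,M=slot(4,0,2.3,O,6.7,up=0);plan(p,M)
E
```

```text
clock: 66.17
eef_pos: [529.6, 113.1, 114.8]
tcp_rot: [-1.311, -0.001, 1.689]
contact_force: [0.5, -0.2, -1.0]
opening: 0.262
now [529.6  113.14 114.84] yaw 96.77968401399784 d_dir [-0.26 -0.03 -0.97]
rot total [0.13 0.09 0.04] per row [0.01 0.01 0.  ]
shift cm now-axes [-0.07  0.64  0.07] per row [-0.01  0.06  0.01] | target-axes [-0.07  0.64  0.06] dist mm 6.48013652491318
```

```bash
python3 -m crank '[[0,0,0,0,0.2,0,-1],[0,0,0,0,0.2,0,-1],[0,0,0,0,0.15,0,-1],[0,0,0,0,0.05,0,-1],[0,0,0,0,0,0,-1],[0,0,0,0,0,0,-1],[0,0,0,0,0,0,-1],[0,0,0,0,0,0,-1],[0,0,0,0,0,0,-1],[0,0,0,0,0,0,-1]]' 80
python3 - <<'E'
from h import *
im=cams.grab_frame('wrist');crop(im,80,50,480,350,2,'pics/w33.png')
O=[511.5,216,95]
p,M=slot(4,0,2.3,O,6.7,up=0);plan(p,M)
E
```

```text
clock: 67.0
eef_pos: [528.9, 112.9, 110.6]
tcp_rot: [-1.314, -0.001, 1.689]
contact_force: [0.2, 0.1, 1.0]
opening: 0.26
now [528.88 112.91 110.59] yaw 96.75163691252261 d_dir [-0.25 -0.03 -0.97]
rot total [0.26 0.07 0.06] per row [0.03 0.01 0.01]
shift cm now-axes [-0.06  0.21  0.1 ] per row [-0.01  0.02  0.01] | target-axes [-0.06  0.21  0.1 ] dist mm 2.416487701010977
```

View pics/w33.png

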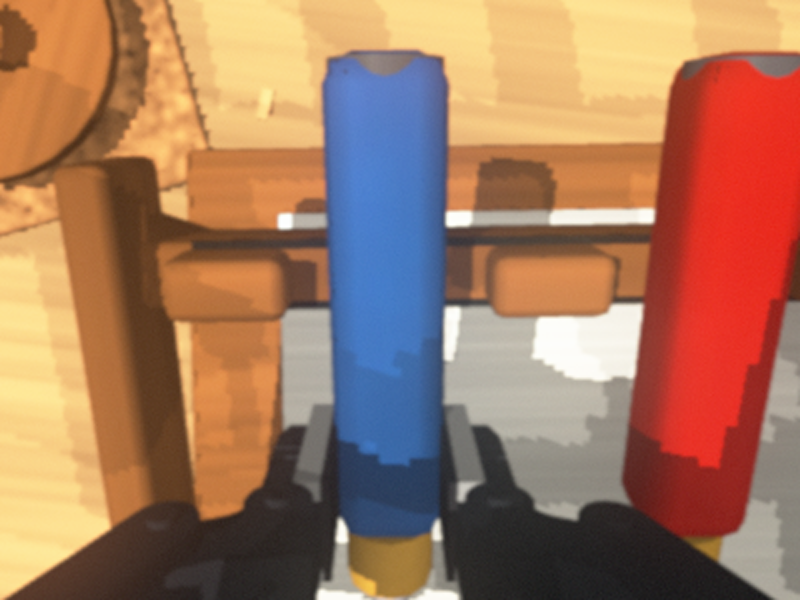

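```bash
python3 -m crank '[[0,0,0,0,0.1,0,-1],[0,0,0,0,0.05,0,-1],[0,0,0,0,0,0,-0.2],[0,0,0,0,0,0,-0.2],[0,0,0,0,0,0,-0.2],[0,0,0,0,0,0,-0.2],[0,0,0,0,0,0,-0.2],[0,0,0,0,-1,0,-0.2],[0,0,0,0,-3,0,-0.2],[0,0,0,0,-3,0,-0.2]]' 80
python3 - <<'E'
from ov import *
P=pose(); im=cams.grab_frame('wrist'); cv2.imwrite('pics/w34.png',im)
plan([425,-49,200],Rm(90))
E
```

```text
clock: 67.88
eef_pos: [542.2, 114.1, 175.3]
tcp_rot: [-1.301, -0.0, 1.689]
contact_force: [1.5, -0.1, 0.7]
opening: 0.401
now [546.24 114.8  180.97] yaw 96.76133972671714 d_dir [-0.26 -0.03 -0.97]
rot total [-14.95   6.73  -0.83] per row [-1.5   0.67 -0.08]
shift cm now-axes [-14.84   1.75  13.99] per row [-1.48  0.18  1.4 ] | target-axes [-16.38  -1.9   12.12] dist mm 204.67601130187188
```

View pics/w34.png

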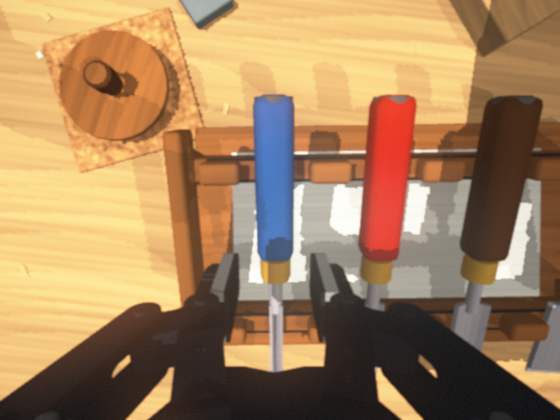

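```bash
python3 -m crank '[[-5,2.2,-0.3,0,-2.5,0,0],[-5,2.2,-0.3,0,-2.5,0,0],[-5,2.2,-0.3,-1,0,0,0],[0,0,0,-2.4,0,1.7,0.1],[0,0,0,-2.4,0,1.7,0.1],[0,0,0,-2.4,0,1.7,0.1],[0,0,0,-2.4,0,1.7,0.1],[0,0,0,-2.4,0,1.7,0.1],[0,0,0,-2.4,0,1.7,0.1],[0,0,0,-1,0,0.8,0.1]]' 80
python3 - <<'E'
from h import *
plan([430,-49,140],Rm(90))
E
```

```text
clock: 68.77
eef_pos: [450.2, -50.1, 238.4]
tcp_rot: [-1.6, -0.004, 1.573]
contact_force: [0.2, 0.3, -0.7]
opening: 0.551
now [450.21 -50.13 238.41] yaw 90.09996093392205 d_dir [ 0.03  0.   -1.  ]
rot total [1.7  0.1  0.26] per row [0.17 0.01 0.03]
shift cm now-axes [0.07 9.78 2.31] per row [0.01 0.98 0.23] | target-axes [0.11 9.84 2.02] dist mm 100.4691374717301
```

```bash
python3 -m crank '[[1.7,0,0.2,0,1.5,0.7,0.1],[0,0,0,0,2,0.7,0.1],[0,0,0,0,2,0.3,0.1],[0,0,0,0,2,0,0.1],[0,0,0,0,1.5,0,0.1],[0,0,0,0,0,0,0.1],[0,0,0,0,0,0,0.1],[0,0,0,0,0,0,0.1],[0,0,0,0,0,0,0.1],[0,0,0,0,0,0,0.1]]' 60
python3 - <<'E'
from h import *
P=pose(); im=cams.grab_frame('wrist');cv2.imwrite('pics/w35.png',im); tp=cams.grab_frame('scene');cv2.imwrite('pics/s35.png',tp)
np.save('P.npy',np.c_[P[1],P[0]]); print(P[0])
E
```

```text
clock: 69.6
eef_pos: [433.9, -50.5, 147.1]
tcp_rot: [-1.57, 0.001, 1.568]
contact_force: [0.1, -0.4, -0.3]
opening: 0.549
[433.86 -50.48 147.12]
```

View pics/w35.png

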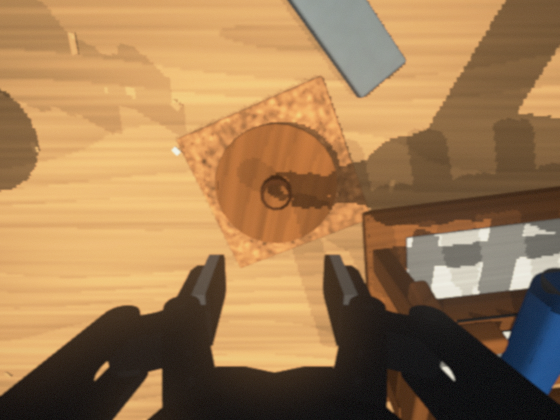

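View pics/s35.png

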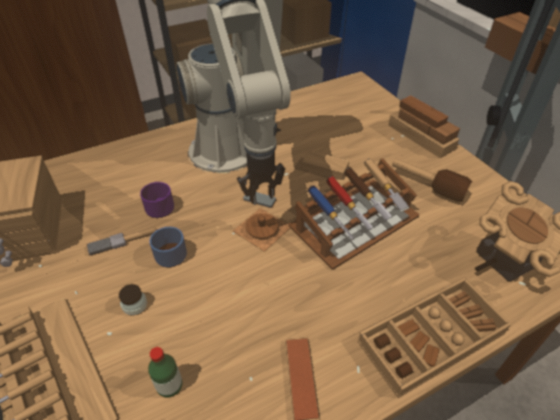

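```bash
python3 - <<'E'
from h import *
a=np.load('P.npy');C=cam('wrist',(a[:,3],a[:,:3]));k=onz(C,(276,193),46);print(k)
plan([k[0],k[1],43],Rm(90))
E
```

```text
[419.38 -48.47  46.  ]
now [433.93 -50.59 147.17] yaw 89.84917360992308 d_dir [-0. -0. -1.]
rot total [-0.04 -0.15 -0.03] per row [-0.   -0.02 -0.  ]
shift cm now-axes [ 0.21 10.42  1.45] per row [0.02 1.04 0.14] | target-axes [ 0.21 10.42  1.45] dist mm 105.20194063982495
```

```bash
python3 -m crank '[[0,0,0,0.1,1.5,0.8,-0.05],[0,0,0,0.1,2,0.7,-0.05],[0,0,0,0,2,0,-0.05],[0,0,0,0,2,0,-0.05],[0,0,0,0,1.2,0,-0.05],[0,0,0,0,0.7,0,-0.05],[0,0,0,0,0.3,0,-0.05],[0,0,0,0,0,0,-0.05],[0,0,0,0,0,0,-0.05],[0,0,0,0,0,0,-0.05]]' 60
python3 - <<'E'
from h import *
plan([418.5,-48.5,43],Rm(90))
im=cams.grab_frame('wrist');crop(im,150,100,430,300,2.5,'pics/c36.png')
E
```

```text
clock: 70.53
eef_pos: [424.9, -49.4, 52.5]
tcp_rot: [-1.584, 0.002, 1.568]
contact_force: [-0.4, -0.7, 0.1]
opening: 0.474
now [424.88 -49.4   52.51] yaw 89.81411823772522 d_dir [ 0.01 -0.   -1.  ]
rot total [ 0.77 -0.19 -0.13] per row [ 0.08 -0.02 -0.01]
shift cm now-axes [0.09 0.94 0.65] per row [0.01 0.09 0.07] | target-axes [0.09 0.95 0.64] dist mm 11.491339025768102
```

View pics/c36.png

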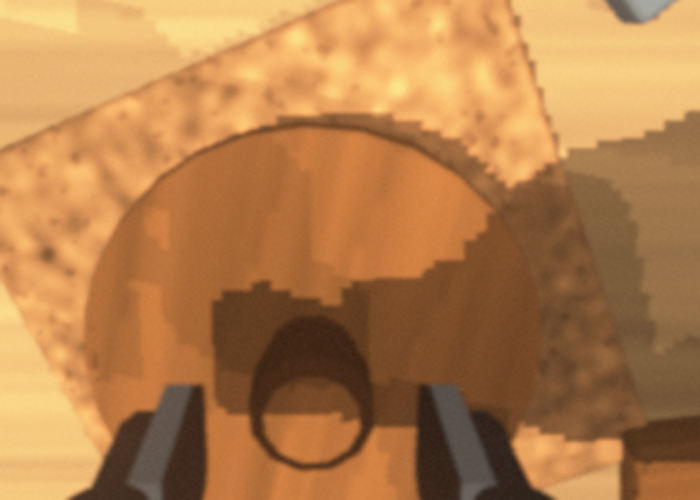

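```bash
python3 -m crank '[[0.8,-0.2,-0.1,0.1,0.3,0.6,-0.05],[0,0,0,0,0.4,0,-0.05],[0,0,0,0,0.15,0,-0.05],[0,0,0,0,0,0,-0.05],[0,0,0,0,0,0,-1],[0,0,0,0,0,0,-1],[0,0,0,0,0,0,-1],[0,0,0,0,0,0,-1],[0,0,0,0,0,0,-1],[0,0,0,0,0,0,-1]]' 60
python3 - <<'E'
from h import *
plan([POT[0],POT[1],150],Rm(90))
E
```

```text
clock: 71.42
eef_pos: [419.7, -48.4, 45.1]
tcp_rot: [-1.572, 0.001, 1.571]
contact_force: [-0.3, 0.4, 0.3]
opening: 0.251
now [419.65 -48.4   45.13] yaw 90.03796500776585 d_dir [ 0. -0. -1.]
rot total [ 0.08  0.04 -0.04] per row [ 0.01  0.   -0.  ]
shift cm now-axes [-28.05 -10.47   3.64] per row [-2.8  -1.05  0.36] | target-axes [-28.04 -10.49   3.64] dist mm 301.5629750553759
```

```bash
python3 -m crank '[[0,0,0,0,-1,0,-1],[0,0,0,0,-2.5,0,-1],[0,0,0,0,-3,0,-1],[0,0,0,0,-3,0,-1],[0,0,0,-1,-2,0.2,-1],[0,0,0,-3.6,0,0.4,-1],[0,0,0,-3.6,0,0.4,-1],[0,0,0,-3.6,0,0.4,-1],[0,0,0,-3.6,0,0.4,-1],[0,0,0,-3.6,0,0.4,-1]]' 60
python3 - <<'E'
from h import *
print(r.sense()['opening'],r.sense()['contact_force'])
P=pose(); im=cams.grab_frame('wrist'); cv2.imwrite('pics/w37.png',im);np.save('P.npy',np.c_[P[1],P[0]])
plan([POT[0],POT[1],140],Rm(90))
E
```

```text
clock: 72.25
eef_pos: [396.9, -240.3, 166.1]
tcp_rot: [-1.572, 0.001, 1.581]
contact_force: [1.0, 1.5, -1.4]
opening: 0.247
0.24737205569910337 [ 1.02  1.5  -1.39]
now [ 397.26 -246.17  166.6 ] yaw 90.5753974439376 d_dir [ 0.   -0.01 -1.  ]
rot total [ 0.14  0.58 -0.3 ] per row [ 0.01  0.06 -0.03]
shift cm now-axes [-8.23  2.7   1.49] per row [-0.82  0.27  0.15] | target-axes [-8.26  2.66  1.4 ] dist mm 87.92662101078248
```

View pics/w37.png

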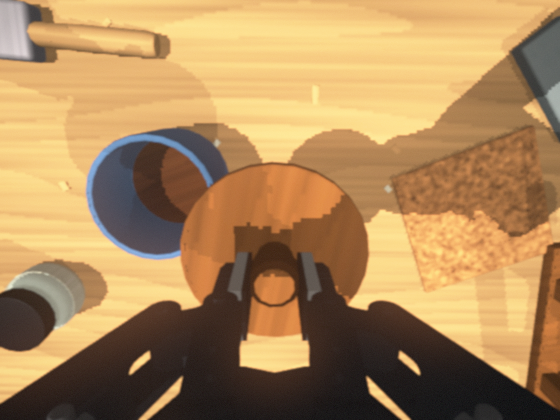

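```bash
python3 - <<'E'
from h import *
a=np.load('P.npy');C=cam('wrist',(a[:,3],a[:,:3])); im=cv2.imread('pics/w37.png')
x0,y0,x1,y1,k=60,90,260,290,3
s=cv2.resize(im[y0:y1,x0:x1],None,fx=k,fy=k,interpolation=cv2.INTER_CUBIC)
for rr,col in ((47,(0,255,0)),(42,(0,255,255))):
    q=[(proj(C,[POT[0]+rr*np.cos(t),POT[1]+rr*np.sin(t),75])-[x0,y0])*k+k/2 for t in np.linspace(0,6.28,80)]
    cv2.polylines(s,[np.array(q).astype(int)],True,col,1)
cv2.imwrite('pics/c38.png',s)
E
```

```text
(no output)
```

View pics/c38.png

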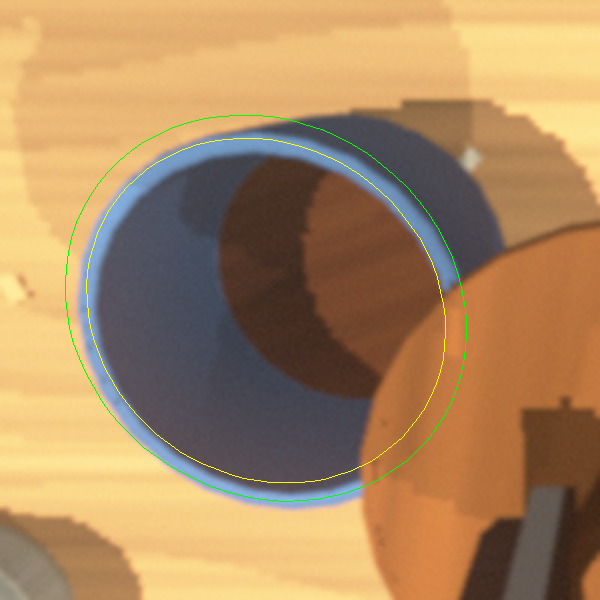

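```bash
python3 -m crank '[[0,0.5,-0.3,0,0,0,-1],[0,0,0,0,0,0,-1],[0,0,0,0,0,0,-1],[0,0,0,0,0,0,-1],[0,0,0,0,0,0,-1],[0,0,0,0,0,0,-1],[0,0,0,0,0,0,-1],[0,0,0,0,0,0,-1],[0,0,0,0,0,0,-1],[0,0,0,0,0,0,-1]]' 60
python3 - <<'E'
from h import *
P=pose(); im=cams.grab_frame('wrist'); C=cam('wrist',P); print(P[0])
x0,y0,x1,y1,k=60,90,260,290,3
s=cv2.resize(im[y0:y1,x0:x1],None,fx=k,fy=k,interpolation=cv2.INTER_CUBIC)
for c,col in ((POT,(0,255,0)),(POT+[2,3],(0,255,255))):
  for rr in (47,42):
    q=[(proj(C,[c[0]+rr*np.cos(t),c[1]+rr*np.sin(t),75])-[x0,y0])*k+k/2 for t in np.linspace(0,6.28,80)]
    cv2.polylines(s,[np.array(q).astype(int)],True,col,1)
cv2.imwrite('pics/c39.png',s)
E
```

```text
clock: 73.13
eef_pos: [396.6, -243.5, 165.7]
tcp_rot: [-1.571, -0.002, 1.572]
contact_force: [0.7, 0.1, -0.7]
opening: 0.25
[ 396.56 -243.51  165.68]
```

View pics/c39.png

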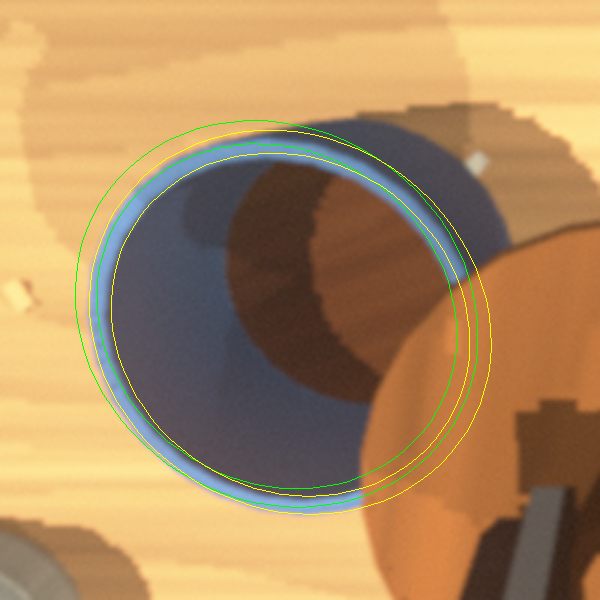

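```bash
python3 - <<'E'
from h import *
plan([384.3,-327.5,130],Rm(90))
E
python3 -m crank '[[0,0,0,-2,0,0.3,-1],[0,0,0,-2.8,0,0.4,-1],[0,0,0,-2.4,0.4,0.4,-1],[0,0,0,-0.7,1,0,-1],[0,0,0,0,1,0,-1],[0,0,0,0,0.8,0,-1],[0,0,0,0,0,0,-1],[0,0,0,0,0,0,-1],[0,0,0,0,0,0,-1],[0,0,0,0,0,0,-1]]' 60
python3 - <<'E'
from h import *
plan([384.3,-327.5,106],Rm(90))
P=pose(); im=cams.grab_frame('wrist'); sc=cams.grab_frame('scene'); crop(sc,120,190,220,290,6,'pics/c40.png'); cv2.imwrite('pics/w40.png',im)
E
```

```text
now [ 396.52 -243.52  165.64] yaw 90.07766766586735 d_dir [ 0.  0. -1.]
rot total [0.01 0.08 0.15] per row [0.   0.01 0.01]
shift cm now-axes [-8.41  3.54  1.23] per row [-0.84  0.35  0.12] | target-axes [-8.4   3.56  1.22] dist mm 92.04298280298713
clock: 74.02
eef_pos: [385.2, -321.1, 130.0]
tcp_rot: [-1.569, -0.005, 1.575]
contact_force: [1.3, 0.5, -0.5]
opening: 0.253
now [ 385.16 -321.11  130.04] yaw 90.22394927032201 d_dir [-0.    0.01 -1.  ]
rot total [-0.08  0.22  0.31] per row [-0.01  0.02  0.03]
shift cm now-axes [-0.65  2.4   0.08] per row [-0.07  0.24  0.01] | target-axes [-0.64  2.4   0.09] dist mm 24.890342433484662
```

View pics/c40.png

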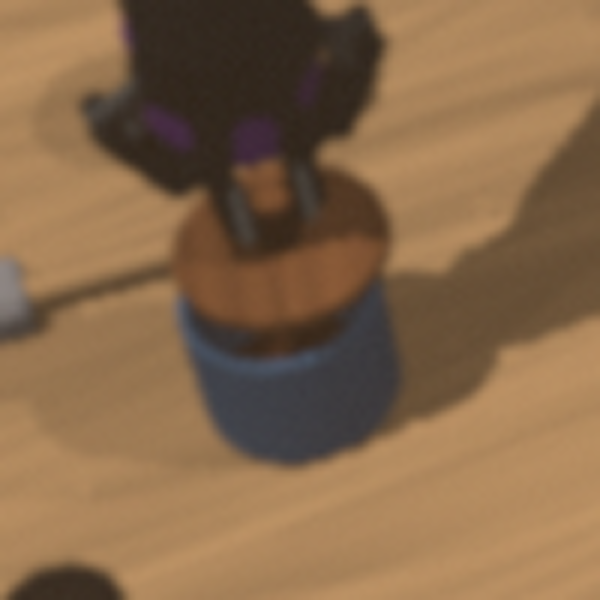

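View pics/w40.png

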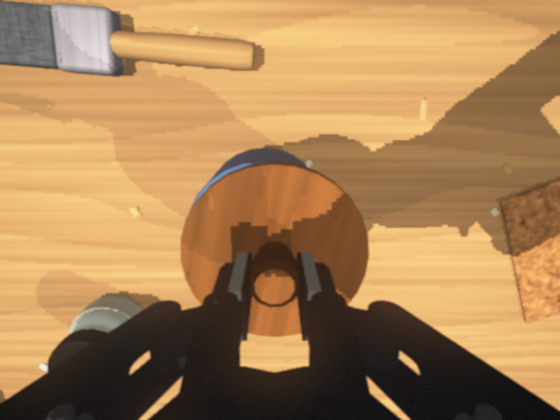

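```bash
python3 -m crank '[[0,0.2,0.3,-0.65,0,0,-1],[0,0,0,0,0.3,0,-1],[0,0,0,0,0.3,0,-1],[0,0,0,0,0.3,0,-1],[0,0,0,0,0.3,0,-1],[0,0,0,0,0,0,-1],[0,0,0,0,0,0,-1],[0,0,0,0,0,0,-1],[0,0,0,0,0,0,-1],[0,0,0,0,0,0,-1]]' 60
python3 - <<'E'
from h import *
plan([384.3,-327.5,106],Rm(90))
P=pose(); im=cams.grab_frame('wrist'); crop(im,150,120,400,340,2.5,'pics/c41.png'); sc=cams.grab_frame('scene'); crop(sc,120,190,220,290,6,'pics/c42.png')
E
```

```text
clock: 74.95
eef_pos: [385.9, -328.7, 117.8]
tcp_rot: [-1.571, 0.002, 1.571]
contact_force: [-1.2, 0.6, -1.3]
opening: 0.247
now [ 385.91 -328.67  117.79] yaw 90.02151792648392 d_dir [ 0. -0. -1.]
rot total [ 0.02  0.02 -0.11] per row [ 0.    0.   -0.01]
shift cm now-axes [0.12 1.18 0.16] per row [0.01 0.12 0.02] | target-axes [0.12 1.18 0.16] dist mm 11.955722240940252
```

View pics/c41.png

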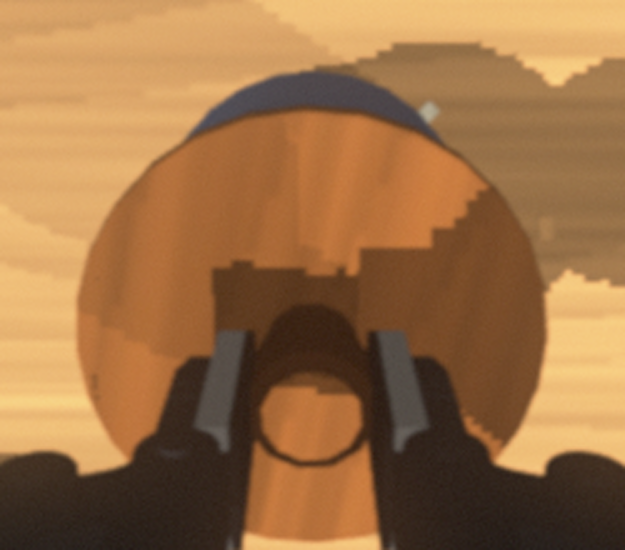

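View pics/c42.png

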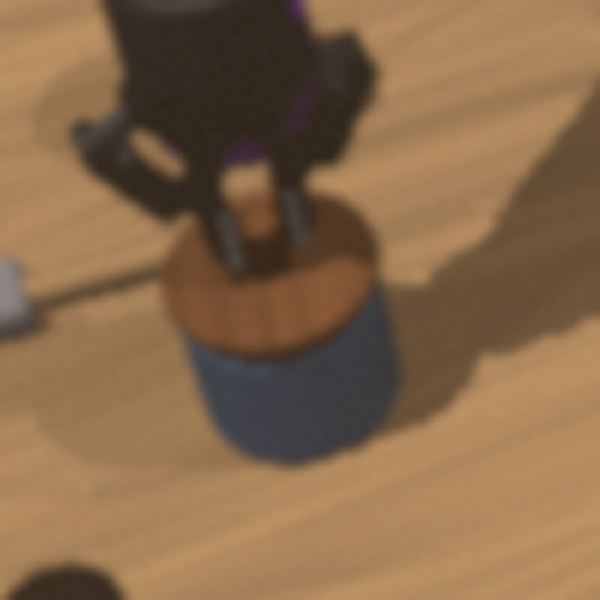

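```bash
python3 - <<'E'
from h import *
C=cam('scene'); im=cams.grab_frame('scene'); x0,y0,x1,y1,k=120,190,220,290,6
P=pose()[0]
s=cv2.resize(im[y0:y1,x0:x1],None,fx=k,fy=k,interpolation=cv2.INTER_CUBIC)
for c,z,rr,col in ((P,P[2]-31,50,(0,255,0)),((384.5,-327.3),75,47,(0,255,255)),((384.5,-327.3),0,47,(0,255,255))):
    q=[(proj(C,[c[0]+rr*np.cos(t),c[1]+rr*np.sin(t),z])-[x0,y0])*k+k/2 for t in np.linspace(0,6.28,80)]
    cv2.polylines(s,[np.array(q).astype(int)],True,col,1)
cv2.imwrite('pics/c43.png',s)
E
```

```text
(no output)
```

View pics/c43.png

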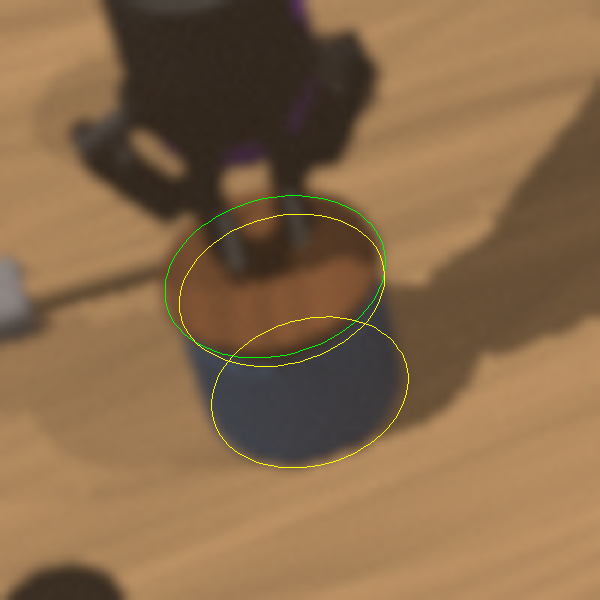

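```bash
python3 -m crank '[[0,0,0,0.15,0,0.1,-1],[0,0,0,0,0.25,0,-1],[0,0,0,0,0.25,0,-1],[0,0,0,0,0.25,0,-1],[0,0,0,0,0.2,0,-1],[0,0,0,0,0,0,-1],[0,0,0,0,0,0,-1],[0,0,0,0,0,0,-1],[0,0,0,0,0,0,-1],[0,0,0,0,0,0,-1]]' 60
```

```text
clock: 75.93
eef_pos: [384.8, -327.0, 107.2]
tcp_rot: [-1.571, 0.002, 1.571]
contact_force: [-0.0, -0.5, -0.4]
opening: 0.252
```

```bash
python3 -m crank '[[0,0,0,0,0.07,0,-1],[0,0,0,0,0.07,0,-1],[0,0,0,0,0,0,-1],[0,0,0,0,0,0,-1],[0,0,0,0,0,0,-1],[0,0,0,0,0,0,-1],[0,0,0,0,0,0,-1],[0,0,0,0,0,0,-1],[0,0,0,0,0,0,-1],[0,0,0,0,0,0,-1]]' 60
```

```text
clock: 76.77
eef_pos: [385.1, -327.2, 106.2]
tcp_rot: [-1.572, 0.002, 1.571]
contact_force: [1.0, -0.0, -0.6]
opening: 0.252
```

Seated (expected 106). Release and lift.

```bash
python3 -m crank '[[0,0,0,0,0.05,0,-1],[0,0,0,0,0,0,-0.1],[0,0,0,0,0,0,-0.1],[0,0,0,0,0,0,-0.1],[0,0,0,0,0,0,-0.1],[0,0,0,0,0,0,-0.1],[0,0,0,0,-1,0,-0.1],[0,0,0,0,-2.5,0,-0.1],[0,0,0,0,-3,0,-0.1],[0,0,0,0,-3,0,-0.1]]' 60
python3 -m crank '[[0,0,0,2,-2,2,-0.1],[0,0,0,2,-1,2,-0.1],[0,0,0,3,0,1,-0.1],[0,0,0,3,0,1,-0.1],[0,0,0,3,0,0,-0.1],[0,0,0,3,0,0,-0.1],[0,0,0,0,0,0,-0.1],[0,0,0,0,0,0,-0.1],[0,0,0,0,0,0,-0.1],[0,0,0,0,0,0,-0.1]]' 60
python3 - <<'E'
from h import *
s=cams.grab_frame('scene');cv2.imwrite('pics/s50.png',s);crop(s,120,150,440,270,2.5,'pics/c50.png')
t=cams.grab_frame('top');cv2.imwrite('pics/t50.png',t);crop(t,130,130,290,240,5,'pics/c51.png')
w=cams.grab_frame('wrist');cv2.imwrite('pics/w50.png',w)
E
```

```text
clock: 77.6
eef_pos: [381.9, -324.4, 199.8]
tcp_rot: [-1.563, -0.005, 1.571]
contact_force: [0.6, 0.0, -0.2]
opening: 0.454
clock: 78.43
eef_pos: [322.6, -162.6, 245.2]
tcp_rot: [-1.581, 0.008, 1.57]
contact_force: [-0.0, -0.7, -0.2]
opening: 0.447
```

View pics/c50.png

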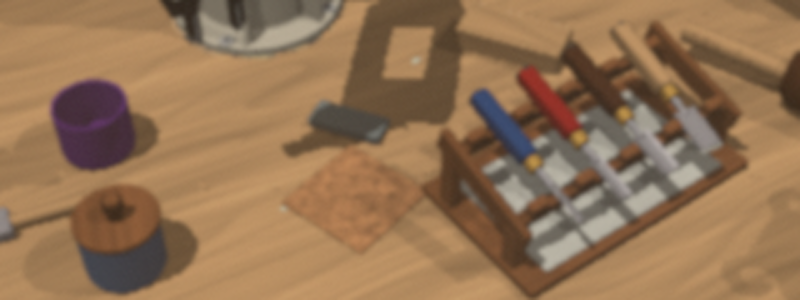

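View pics/t50.png

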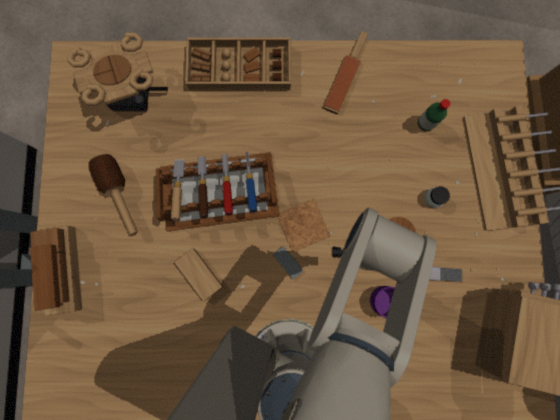

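View pics/w50.png

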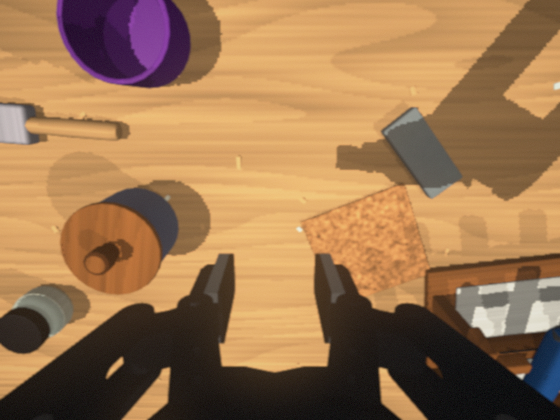

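```bash
python3 -c "
from rig import order
print(order.sign_off())"
```

```text
the job is handed in; nothing more can be done
None
```

The job is done and handed in at about 79 s of the 208 s allowed. All four tools were there, so all four were oiled and racked.

- **Dips:** I took the lid off to the cork mat and dipped chisel, wide gouge, small gouge and V-tool in that order. Each tip stayed in the pot for about a second, about 30 to 37 mm below the rim. The chisel first went to about 41 mm, and I raised it to about 30 mm for the rest of its hold. These depths are worked out from the arm's pose and the grip, not measured directly. I saw no contact force of note in the readings after each move.
- **Rack:** From left to right the tools lie chisel, wide gouge, small gouge, V-tool in slots 1 to 4. The handles are on the near rail and the blades point down the slope, seen in the top, scene and wrist pictures after each release.
- **Lid and surroundings:** The lid is back on the upright blue pot. It settled within about 0.2 mm of the expected height and looks flush in the last pictures. The purple pot, the brush and the other things look where they were at the start.
- **Disagreements:** The cameras differed by about 2 to 4 mm on the pot and rack positions, so I used a compromise, which was within the clearances. I saw no tool being knocked aside.

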